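# Refit and fill the cologne case on the wardrobe island

### The arm

A 6-joint arm with a two-finger parallel gripper is mounted at the origin on the work surface. World frame = base frame: x ahead of the robot, y to its left, z up, the work surface at z = 0. Lengths are in m, angles in rad, forces in N, time in s.
With the tool pointing down it reaches from about 0.3 to 0.75 m from the base axis. Payload 8.5 kg.
Tool frame: the origin (TCP) lies midway between the tips of the shut fingers; the grasp point (between the pads) lies 19 mm behind it; z points along the fingers, x is the direction in which the jaws open and shut, and the axes are right-handed (so a half turn about z gives the same grasp; the last joint's range is limited). The gripper opens to 85 mm and grips with 20 to 120 N. Pads are 22 mm wide; open, the fingers measure 114 mm over their backs; the gripper's body (76 mm by 85 mm) begins 54 mm behind the grasp point. The pads swing forward as they close: fully open they stand 13 mm farther back than shut.
Start: joints at [1.067, 0.381, 1.297, -0, 1.464, -0.215], TCP at [0.157, 0.527, 0.231] pointing down, gripper open.
Joint ranges: [-3.11, 3.11], [-0.89, 2.33], [0.22, 2.48], [-1.42, 4.56], [0.17, 2.85], [-2.88, 2.88]. Speed limits (rad/s): [2.39, 2.39, 3.14, 3.14, 3.14, 3.14].

### API

Orientations are given as [roll, pitch, yaw] about the fixed x, y, z axes, in that order (R = Rz(yaw) Ry(pitch) Rx(roll)).
In Python, from station import read_state, camera, calibration, finish_job, recognise, trace, place_of gives the robot as it stands.
- The arm moves only by the tool send_rows, never from a script. Its argument "rows" is a list of rows, each an object of numbers: "dx", "dy", "dz": the shift along the tool's x, y, z in mm; "turn": the turn about the tool's z in degrees. A call has 1 to 10 rows; each row is the pose to reach, as a shift and turn from the pose commanded when the call began, along the tool's axes at that moment; what a row does not reach only later rows make up. A row lasts 1/10 s, in which the tool goes at most 50 mm and 8.59 degrees, less where a joint would pass 70% of its speed; a pose out of reach is approached as far as the arm can. A call with a gripper value outside its range is refused whole. "hand" is the opening, from 0 (shut) to 1 (fully open), set as the call begins (left out, the last holds). The fingers move at their own pace and stop on an object; "grip_force" is the grip in N (left out, the last holds). Time passes only in rows, so rows that repeat a pose let the fingers close. It gives the time, the measured TCP pose, the force and the opening at its end, in the units of the state.
- read_state(): the state, without advancing time (a new reading comes with each control period).
- camera(name): name is "side" or "top"; returns the picture (400x640x3 uint8, red, green, blue); there is no depth.
- calibration(name): a dict with "K" (3x3 intrinsics, pixels), "position" and "orientation" of the camera in the world. Camera axes: x right, y down, z forward; pixel columns grow to the right and rows downward; lengths in m; the calibration is good to about 2 mm. A picture is of the moment at which its call begins. calibration takes no time and is no camera call.
- finish_job(): hands the job in, once; it reports no verdict.
Trained networks look in the newest picture that a camera, given by its name, has taken for a name from the list of things; names that differ only in an ending like _2 or _b are one class to them, and where a whole thing is asked for, a point or a joint stands for the part that bears it (a point fixed in the world has none). Each returns a list of dicts, best first, with "score" (0 to 1); they miss things now and then, are a little off and sometimes report something else, mostly with a low value. They report only what shows in the picture. A call takes as long as a camera call. They do not tell look-alikes from the thing itself.
- recognise(camera, label): "centre" ([column, row] in pixels, amid what is visible of it).
- trace(camera, label): "pixels" (400x640 bool, what is visible of it) and "centre" ([column, row] in pixels, amid what is visible of it).
- place_of(camera, label): "centre" ([column, row] in pixels: a listed point, or the origin of a listed thing).
The state is a dict: "t": time; "joint_positions": joint angles; "qvel": joint speeds; "joint_torque": joint torques, N m; "position": TCP position; "orientation": TCP orientation; "wrist_force": force on the tool from outside, world axes, zero at the start; "torque": the same for the moment, N m; "opening": opening from 0.0 (shut) to 1.0 (fully open).
Only numpy, scipy, OpenCV 4.12 (cv2) and the standard library are available. Lean on these libraries where they do the work, as an engineer would, in place of code of your own. Each camera call takes 0.05 s, during which the arm holds its last target.

### The job

Lift the lid off the white case and lay it flat on the counter; then slide the two dark dividers from their stand fully down into the case's two slots, one in each. When both are home, stand every cologne bottle upright on the floor of the case, one to a pocket, and put the lid back so that it sits down level on the rim. Leave the dish, the brush and the tin where they are.

Things in the scene. Friction and masses are not known exactly. Their poses are not given: they have to be found in the camera images.
- case: white open-topped case, fixed to the counter, outside 192 x 192 mm, 104 mm high, walls and floor 8 mm, inside 176 x 176 mm. Origin: centre of its underside; z up. A fixed wood wall, 8 mm thick, 80 mm high, runs along its x axis at y = 0. Across each 84 mm wide half, at x = 0, a slot takes a divider. Dividers make four pockets; any bottle may go in any pocket, two do not fit in one
- slot_left (a point): foot of the slot in the case's +y half: on the inner floor, 8 mm above the counter, 46 mm from the case's axis; a divider that is home has its origin here, its width along the case's y, its thickness along the case's x. The slot is two pairs of brass ribs, 4 mm proud of the walls, 10.5 mm apart, 72 mm high, flared at the top; 2 mm to spare at each end of the divider
- slot_right (a point): the same for the slot in the -y half
- pocket0 (a point): inner floor of the case, middle of one of the four pockets, each 84 x 84 mm (the case's own corner +x +y), 46 mm from the middle in both, 8 mm above the counter
- pocket1 (a point): inner floor of the case, middle of one of the four pockets, each 84 x 84 mm (the case's own corner +x -y)
- pocket2 (a point): inner floor of the case, middle of one of the four pockets, each 84 x 84 mm (the case's own corner -x +y)
- pocket3 (a point): inner floor of the case, middle of one of the four pockets, each 84 x 84 mm (the case's own corner -x -y)
- lid_seat (a point): where the lid's origin is when it is seated: on the case's axis, 96 mm above the counter. Axes as the case's
- lid: loose square lid, 320 to 520 g, at first on the case: white plate 196 x 196 x 8 mm, under it a lip 169 x 169 x 8 mm that fits inside the rim, 3.5 mm to spare each side. Origin: centre of the lip's underside; z up. On the plate (top at z 16 mm) a brass bar handle, 70 mm along x, 16 mm thick along y, 34 mm high. On the counter it rests on its lip, origin at height 0. Any quarter turn seats
- stand: low wood stand fixed to the counter, 100 x 100 x 30 mm, origin at the centre of its underside; two upright slots along its x axis, at y = +32 and -32 mm, 11 mm wide, their floor 6 mm above the counter, hold the dividers upright
- divider0: dark wood divider slab, 80 mm wide (its x axis), 8 mm thick (its y axis), 80 mm high (its z axis, up), about 50 g; origin at the centre of its lower edge face. Starts upright in the stand, standing 56 mm out of it; either divider fits either slot, either way round
- divider1: the other divider, alike
- bottle0: amber cologne bottle, 140 to 280 g: square body 54 x 54 x 50 mm with a black round cap 28 mm in diameter and 34 mm high on top (84 mm over all). Origin: centre of its underside; z up. May be absent
- bottle1: amber cologne bottle, 140 to 280 g: square body 54 x 54 x 50 mm with a black round cap 28 mm in diameter and 34 mm high on top (84 mm over all). Origin: centre of its underside; z up. May be absent
- bottle2: amber cologne bottle, 140 to 280 g: square body 54 x 54 x 50 mm with a black round cap 28 mm in diameter and 34 mm high on top (84 mm over all). Origin: centre of its underside; z up. May be absent
- bottle3: amber cologne bottle, 140 to 280 g: square body 54 x 54 x 50 mm with a black round cap 28 mm in diameter and 34 mm high on top (84 mm over all). Origin: centre of its underside; z up. May be absent
- dish: blue ceramic dish, 100 mm across, 20 mm high, a bystander; origin at the centre of its underside
- brush: clothes brush with a wooden back and black bristles, 136 x 50 x 36 mm, a bystander; origin at the centre of its underside, length along its x axis
- tin: red round shoe-polish tin, 72 mm across, 26 mm high, a bystander; origin at the centre of its underside
There are look-alikes about, which are no part of the job. Leave any green, pink or red look-alike of the bottle3 alone.

How it is judged:
On the way, in this order (a step that is already met when the one before it is completed fails the run):
1. the lid lies flat on the counter, off the case (height (world z) of lid below 0.006 m and angle between lid's own z axis and vertical below 0.05 rad), for 0.2 s.
2. both dividers are home in the two slots ((distance between divider0 and slot_left below 0.006 m or distance between divider0 and slot_right below 0.006 m) and angle between each of divider0, divider1's own z axis and vertical below 0.08 rad and (distance between divider1 and slot_left below 0.006 m or distance between divider1 and slot_right below 0.006 m)), for 0.2 s.
3. every bottle stands on the floor of the case in a pocket ((distance between bottle0 and pocket0 below 0.026 m or distance between bottle0 and pocket1 below 0.026 m or distance between bottle0 and pocket2 below 0.026 m or distance between bottle0 and pocket3 below 0.026 m) and angle between each of bottle0, bottle1, bottle2, bottle3's own z axis and vertical below 0.1 rad and linear speed of each of bottle0, bottle1, bottle2, bottle3 below 0.03 m/s and (distance between bottle1 and pocket0 below 0.026 m or distance between bottle1 and pocket1 below 0.026 m or distance between bottle1 and pocket2 below 0.026 m or distance between bottle1 and pocket3 below 0.026 m) and (distance between bottle2 and pocket0 below 0.026 m or distance between bottle2 and pocket1 below 0.026 m or distance between bottle2 and pocket2 below 0.026 m or distance between bottle2 and pocket3 below 0.026 m) and (distance between bottle3 and pocket0 below 0.026 m or distance between bottle3 and pocket1 below 0.026 m or distance between bottle3 and pocket2 below 0.026 m or distance between bottle3 and pocket3 below 0.026 m)), for 0.2 s.
At the end, for the whole second after the job is handed in: Each divider upright (0.08 rad) within 6 mm of a slot's foot; every bottle present upright (0.1 rad) on a pocket's floor, within 26 mm of its middle; lid within 8 mm of its seat, under 3 mm high, level to 0.03 rad; all at rest (all of step 2 and all of step 3 and distance between lid and lid_seat below 0.008 m and z of lid in the frame of lid_seat below 0.003 m and angle between lid's own z axis and vertical below 0.03 rad and linear speed of lid below 0.02 m/s); the robot touches nothing.
It fails at once if the dish is disturbed (moved more than 30 mm) (distance of dish from where it was at the start of the episode above 0.03 m).
It fails at once if the brush is disturbed (moved more than 30 mm) (distance of brush from where it was at the start of the episode above 0.03 m).
It fails at once if the tin is disturbed (moved more than 30 mm) (distance of tin from where it was at the start of the episode above 0.03 m).
Of bottle0, bottle1, bottle2, bottle3 only 2 to 4 are there at a start; the rules pass over those that are not, and their reading is None.
At some moment in a run one of bottle0, bottle1, bottle2, bottle3 may be knocked a few centimetres aside while the robot is not near it.
It also fails if it takes over 210 s, if anything falls off the work surface, if the arm or the gripper's body presses on something with over 40 N, if the wrist force passes 120 N, or if a joint passes its speed limit or range.

## Working session

There is one attempt and no reset: what is moved stays moved. The work goes in short steps, Python scripts to look and compute and a tool call to move; the robot and the scene stay as the last step left them, time stands still between calls to the robot, and variables do not carry over. Pictures are saved under pics/ and viewed, and the job is handed in when it is done.

Besides the shell and the picture viewer there is one more tool, called after "Call:" as name([rows], argument=value, ...), one row to a line, values as JSON. send_rows: Moves the arm, as the interface text tells. Its arguments: {"type":"object","properties":{"rows":{"type":"array","items":{"type":"object","properties":{"dx":{"type":"number"},"dy":{"type":"number"},"dz":{"type":"number"},"turn":{"type":"number"}}}},"hand":{"type":"number"},"grip_force":{"type":"number"}},"required":["rows"]}

```bash
ls; mkdir -p pics; python3 - <<'E'
from station import *
import cv2,json
for c in("top","side"):
    im=camera(c); cv2.imwrite(f"pics/{c}0.png",im[:,:,::-1]); print(c,calibration(c))
print(read_state())
E
```

```text
pics
top {'K': array([[434.85018618,   0.        , 319.33386585],
       [  0.        , 434.85018618, 187.93053546],
       [  0.        ,   0.        ,   1.        ]]), 'position': array([ 0.45567543, -0.12026821,  1.18010065]), 'orientation': array([-3.06203412, -0.01070187, -1.56712339])}
side {'K': array([[375.93435847,   0.        , 317.37811808],
       [  0.        , 375.93435847, 199.80531496],
       [  0.        ,   0.        ,   1.        ]]), 'position': array([ 0.11493713, -0.75519378,  0.85838287]), 'orientation': array([-2.36428212,  0.00331055, -0.5719437 ])}
{'t': 0.1, 'joint_positions': array([ 1.06668620e+00,  3.81129309e-01,  1.29815893e+00, -2.42595761e-05,
        1.46362092e+00, -2.15284911e-01]), 'qvel': array([ 0.00041319, -0.00072334, -0.00346766,  0.00110091,  0.00074827,
       -0.00091873]), 'joint_torque': array([ 4.67555132e-03, -4.49217939e+01, -2.31657028e+01, -8.81611345e-05,
        3.66455497e-03,  1.97108659e-05]), 'position': array([0.15652279, 0.52697904, 0.23078194]), 'orientation': array([-3.14133498e+00,  1.29126247e-03,  1.28197389e+00]), 'wrist_force': array([ 0.00802429,  0.43271174, -0.11997665]), 'torque': array([ 0.05065763, -0.0094048 ,  0.01590752]), 'opening': 0.9965338689399426}
```

View pics/top0.png

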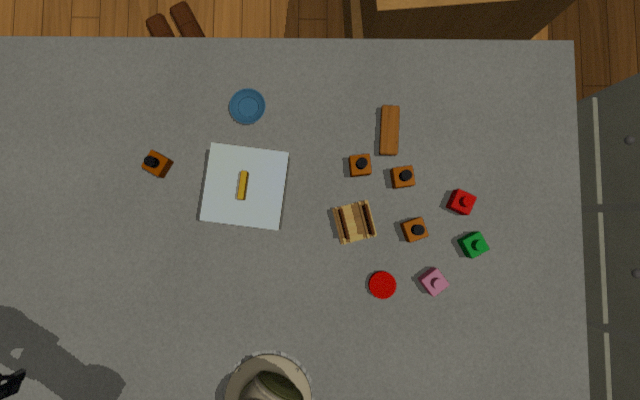

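View pics/side0.png

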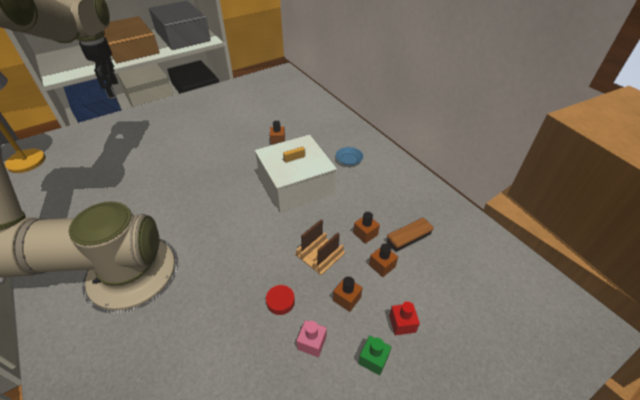

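```bash
cat > h.py <<'E'
import numpy as np,cv2
from station import *
from scipy.spatial.transform import Rotation as R
C={c:calibration(c) for c in("top","side")}
def ray(c,uv):
    k=C[c];d=np.linalg.inv(k["K"])@np.array([uv[0],uv[1],1.]);return k["position"],R.from_euler("xyz",k["orientation"]).as_matrix()@d
def px2w(c,uv,z):
    p,d=ray(c,uv);return p+d*(z-p[2])/d[2]
def w2px(c,X):
    k=C[c];q=R.from_euler("xyz",k["orientation"]).as_matrix().T@(np.asarray(X)-k["position"]);q=k["K"]@q;return q[:2]/q[2]
def tri(u1,u2):
    A=[];b=[]
    for c,u in(("top",u1),("side",u2)):
        p,d=ray(c,u);d=d/np.linalg.norm(d);M=np.eye(3)-np.outer(d,d);A.append(M);b.append(M@p)
    return np.linalg.lstsq(np.vstack(A),np.hstack(b),rcond=None)[0]
def save(c,name,crop=None,s=1):
    im=camera(c)
    if crop: x0,y0,x1,y1=crop;im2=im[y0:y1,x0:x1]
    else: im2=im
    im2=cv2.resize(im2,None,fx=s,fy=s,interpolation=cv2.INTER_CUBIC)
    cv2.imwrite(f"pics/{name}.png",im2[:,:,::-1]);return im
E
python3 - <<'E'
from h import *
for c in("top","side"): camera(c)
for l in["case","lid","stand","divider0","bottle0","dish","brush","tin","lid_seat","slot_left","slot_right","pocket0"]:
    for c in("top","side"):
        for d in place_of(c,l):
            if d["score"]>.3: print(l,c,np.round(d["centre"],1),round(d["score"],2),np.round(px2w(c,d["centre"],{"lid":.096,"lid_seat":.096,"slot_left":.008,"slot_right":.008,"pocket0":.008,"divider0":.006}.get(l,0)),4)[:2])
print(read_state()["t"])
E
```

```text
case side [348.8 158.8] 0.64 [0.776  0.0687]
case side [296.4 182. ] 0.57 [0.556  0.0655]
case side [349.8 299.2] 0.57 [ 0.447  -0.3862]
lid top [244.  186.8] 0.72 [0.5441 0.0566]
lid side [293.6 162.2] 0.85 [0.546  0.0578]
stand top [353.7 223.9] 0.92 [ 0.4526 -0.2259]
stand side [321.3 253.2] 0.91 [ 0.465  -0.2265]
stand side [405.2 239.9] 0.32 [ 0.695  -0.3188]
divider0 top [364.6 213.3] 0.53 [ 0.4812 -0.2549]
divider0 top [160.8 166.5] 0.49 [0.6056 0.2972]
divider0 top [339.4 225.1] 0.42 [ 0.4492 -0.1869]
divider0 side [312.  243.7] 0.62 [ 0.4585 -0.1878]
divider0 side [332.2 257.4] 0.57 [ 0.48   -0.2585]
bottle0 top [467.4 246.2] 0.97 [ 0.3936 -0.5335]
bottle0 top [408.8 226.5] 0.77 [ 0.4461 -0.3753]
bottle0 top [401.3 177.6] 0.65 [ 0.5792 -0.3565]
bottle0 top [160.5 167.2] 0.64 [0.6045 0.3001]
bottle0 top [431.4 277.4] 0.62 [ 0.3101 -0.4345]
bottle0 top [359.6 166.1] 0.59 [ 0.6102 -0.2425]
bottle0 top [460.8 204.3] 0.58 [ 0.5068 -0.5181]
bottle0 side [402.5 325.9] 0.97 [ 0.5112 -0.5129]
bottle0 side [381.4 267. ] 0.95 [ 0.577  -0.3541]
bottle0 side [347.7 298.2] 0.88 [ 0.4442 -
[... 316 characters left out ...]
] 0.91 [ 0.712  -0.3235]
brush top [249.3 107.6] 0.66 [0.7712 0.0615]
brush top [364.8 214.1] 0.61 [ 0.4792 -0.2562]
brush side [407.3 238.8] 0.98 [ 0.7028 -0.3191]
brush side [350.2 157.8] 0.58 [0.7835 0.0706]
brush side [278.1 142.9] 0.54 [0.6083 0.2898]
tin top [380.8 286.9] 0.71 [ 0.2847 -0.2981]
tin side [279.  304.6] 0.68 [ 0.2886 -0.3018]
lid_seat side [293.9 162.1] 0.57 [0.5471 0.0577]
slot_right top [338.8 224.3] 0.67 [ 0.4514 -0.1851]
slot_right side [301.1 192.1] 0.56 [0.5402 0.008 ]
slot_right side [379.  267.3] 0.39 [ 0.5667 -0.355 ]
pocket0 side [276.6 176.9] 0.81 [0.5086 0.1161]
pocket0 side [317.1 187. ] 0.69 [0.5966 0.    ]
pocket0 side [284.4 197.7] 0.58 [0.4822 0.0151]
1.4
```

```bash
python3 - <<'E'
from h import *
save("top","t1a",(130,70,450,310),2.5)
im=save("side","s1a",(230,100,450,290),3.5)
E
```

```text
(no output)
```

View pics/t1a.png

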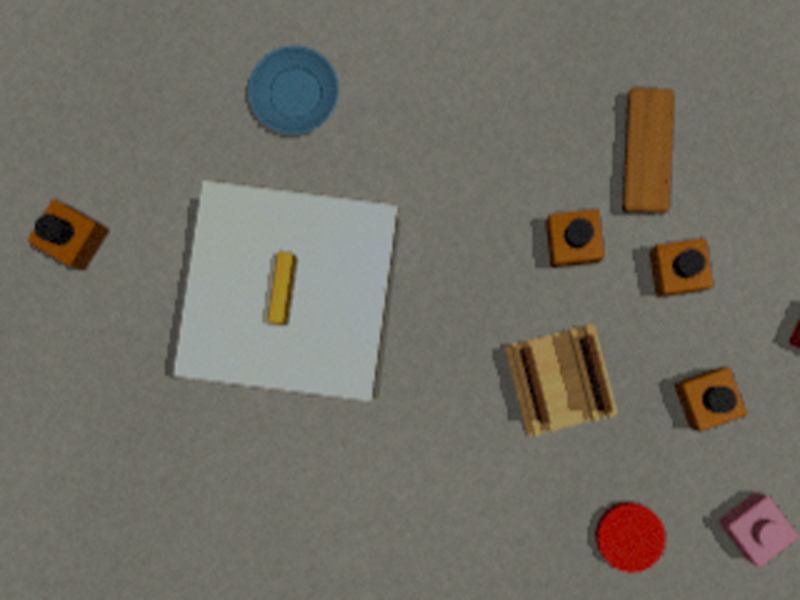

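View pics/s1a.png

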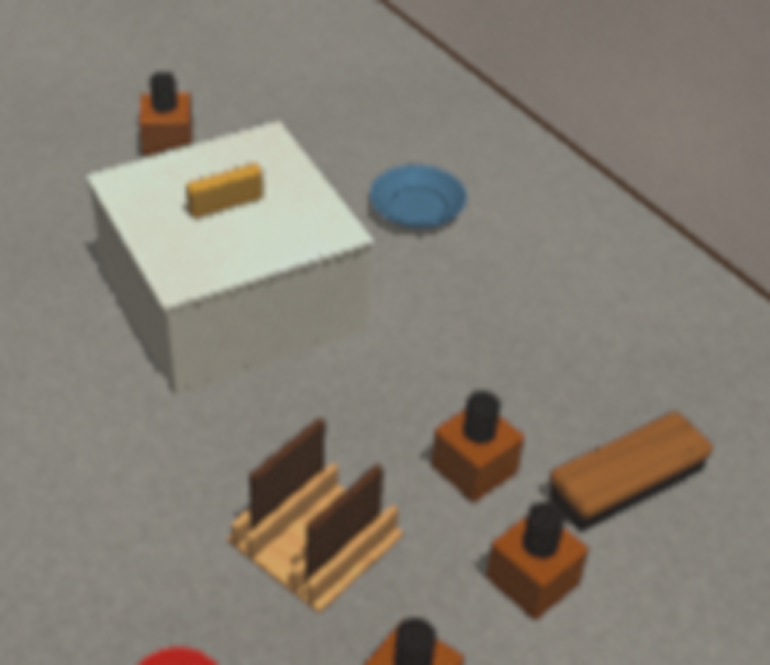

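```bash
cat > fit.py <<'E'
from h import *
from scipy.optimize import minimize
S=8
def box(x0,x1,y0,y1,z0,z1): return np.array([[x,y,z] for x in(x0,x1) for y in(y0,y1) for z in(z0,z1)])
def cyl(r,z0,z1): a=np.linspace(0,2*np.pi,24); return np.array([[r*np.cos(t),r*np.sin(t),z] for t in a for z in(z0,z1)])
MOD={"lid":[box(-.098,.098,-.098,.098,.008,.016)],"case":[box(-.096,.096,-.096,.096,0,.104)],
"caselid":[box(-.096,.096,-.096,.096,0,.104),box(-.098,.098,-.098,.098,.104,.112)],
"stand":[box(-.05,.05,-.05,.05,0,.03)],"standdiv":[box(-.05,.05,-.05,.05,0,.03)]+[box(-.04,.04,s*.032-.004,s*.032+.004,.006,.086) for s in(1,-1)],
"bottle":[box(-.027,.027,-.027,.027,0,.05),cyl(.014,.05,.084)],"divider":[box(-.04,.04,-.004,.004,0,.08)]}
def render(c,model,x,y,yaw,z,win):
    u0,v0,w,h=win; m=np.zeros((h*S,w*S),np.uint8); r=R.from_euler("z",yaw)
    for P in MOD[model]:
        Q=r.apply(P)+[x,y,z]; uv=np.array([w2px(c,q) for q in Q])
        hull=cv2.convexHull(uv.astype(np.float32))[:,0]
        cv2.fillConvexPoly(m,np.round(((hull-[u0,v0]+.5)*S-.5)*16).astype(np.int32),255,shift=4)
    return cv2.resize(m,(w,h),interpolation=cv2.INTER_AREA)/255.
def fit(model,masks,x,y,yaw,z,free=("x","y","yaw")):
    """masks: dict cam->bool/float mask full-size"""
    wins={}
    for c in masks:
        uv=w2px(c,[x,y,z+.05]); w=150; u0=max(0,int(uv[0]-75));v0=max(0,int(uv[1]-75)); wins[c]=(u0,v0,min(w,640-u0),min(w,400-v0))
    def f(p):
        e=0
        for c,m in masks.items():
            u,v,w,h=wins[c]; e+=((render(c,model,x+p[0]*.01,y+p[1]*.01,yaw+p[2]*.1,z,wins[c])-m[v:v+h,u:u+w])**2).sum()
        return e
    best=None
    for s in(-1.,1.):
        r=minimize(f,np.zeros(3),method="Nelder-Mead",options=dict(initial_simplex=np.array([[0,0,0],[s,0,0],[0,s,0],[0,0,s]])*.8,xatol=.005,fatol=.05))
        if best is None or r.fun<best.fun:best=r
    p=best.x; return np.array([x+p[0]*.01,y+p[1]*.01,yaw+p[2]*.1]),best.fun
E
cat > m1.py <<'E'
from fit import *
im={c:camera(c) for c in("top","side")}
hsv={c:cv2.cvtColor(im[c],cv2.COLOR_RGB2HSV) for c in im}
for c,pts in(("top",[(240,160),(360,155),(366,176),(361,163),(398,185),(350,225),(338,222),(300,260),(390,110),(157,164)]),("side",[(280,180),(275,200),(320,200),(310,235),(330,255),(318,255),(382,268),(367,235),(300,280),(278,140)])):
    for p in pts: print(c,p,im[c][p[1],p[0]],hsv[c][p[1],p[0]])
E
python3 m1.py
```

```text
top (240, 160) [157 163 157] [ 60   9 163]
top (360, 155) [128  70   7] [ 16 241 128]
top (366, 176) [104  98  90] [ 17  34 104]
top (361, 163) [27 27 26] [30  9 27]
top (398, 185) [137  82  27] [ 15 205 137]
top (350, 225) [156 137  79] [ 23 126 156]
top (338, 222) [99 74 40] [ 17 152  99]
top (300, 260) [109 107  99] [ 24  23 109]
top (390, 110) [120  78  37] [ 15 176 120]
top (157, 164) [14  8  1] [ 16 237  14]
side (280, 180) [204 210 192] [ 40  22 210]
side (275, 200) [94 91 84] [21 27 94]
side (320, 200) [137 133 125] [ 20  22 137]
side (310, 235) [57 44 35] [12 98 57]
side (330, 255) [179 133  82] [ 16 138 179]
side (318, 255) [65 49 37] [ 13 110  65]
side (382, 268) [73 46 30] [ 11 150  73]
side (367, 235) [90 55 31] [ 12 167  90]
side (300, 280) [136 132 125] [ 19  21 136]
side (278, 140) [92 57 36] [ 11 155  92]
```

```bash
cat > m2.py <<'E'
from fit import *
def near(m,c,X,r):
    u=w2px(c,X); lab,L=cv2.connectedComponents(m.astype(np.uint8)); 
    yy,xx=np.mgrid[:400,:640]; d=np.hypot(xx-u[0],yy-u[1]); k=L[(d<r)&(L>0)]
    if len(k)==0: return m*0.
    b=np.bincount(k).argmax(); mm=(L==b).astype(np.uint8)
    cs,_=cv2.findContours(mm,cv2.RETR_EXTERNAL,cv2.CHAIN_APPROX_NONE); cv2.drawContours(mm,cs,-1,1,-1); return mm.astype(float)
def load(im): return {c:cv2.cvtColor(im[c],cv2.COLOR_RGB2HSV) for c in im}
def bottlemask(h): return ((h[...,1]>90)&(h[...,2]>25))|(h[...,2]<42)
def both(model,ms,x,y,yaw,z):
    for k in(["top"],["side"],["top","side"]):
        p,e=fit(model,{c:ms[c] for c in k},x,y,yaw,z); print(model,k,np.round(p,4),round(e,1),[int(ms[c].sum()) for c in k])
    return p
if __name__=="__main__":
    im={c:camera(c) for c in("top","side")}; H=load(im)
    ms={"top":near((H["top"][...,2]>135)&(H["top"][...,1]<40),"top",[.545,.057,.11],8),"side":near((H["side"][...,2]>165)&(H["side"][...,1]<50),"side",[.545,.057,.11],15)}
    both("lid",ms,.545,.057,-.1,.096)
    ms={c:near((H[c][...,1]>80),c,[.455,-.226,.03],10) for c in H}; both("standdiv",ms,.455,-.226,.3,0)
    for x,y in((.61,-.242),(.578,-.356),(.445,-.378),(.607,.29)):
        ms={c:near(bottlemask(H[c]),c,[x,y,.05],8) for c in H}
        for c in H: cv2.imwrite(f"pics/m_{c}_{int(x*1000)}.png",ms[c]*255)
        both("bottle",ms,x,y,.2,0)
    for c in H: cv2.imwrite(f"pics/st_{c}.png",near((H[c][...,1]>80),c,[.455,-.226,.03],10)*255)
E
python3 m2.py
```

```text
lid ['top'] [ 0.5462  0.0538 -0.1222] 95.4 [6246]
lid ['side'] [ 0.5497  0.06   -0.1231] 97.7 [2531]
lid ['top', 'side'] [ 0.5465  0.0548 -0.1247] 251.4 [6246, 2531]
standdiv ['top'] [ 0.4588 -0.2243  0.2465] 50.4 [1395]
standdiv ['side'] [ 0.4604 -0.2263  0.2685] 118.9 [1468]
standdiv ['top', 'side'] [ 0.4592 -0.2254  0.2474] 181.7 [1395, 1468]
bottle ['top'] [ 0.61   -0.2392  0.1238] 15.1 [473]
bottle ['side'] [ 0.6104 -0.2375  0.2072] 105.0 [479]
bottle ['top', 'side'] [ 0.6101 -0.2389  0.1315] 125.2 [473, 479]
bottle ['top'] [ 0.579  -0.3528  0.1525] 18.6 [489]
bottle ['side'] [ 0.5808 -0.3505  0.2224] 115.4 [544]
bottle ['top', 'side'] [ 0.5789 -0.3525  0.1749] 141.5 [489, 544]
bottle ['top'] [ 0.4394 -0.3822  0.3315] 19.4 [505]
bottle ['side'] [ 0.4421 -0.3793  0.3786] 135.7 [590]
bottle ['top', 'side'] [ 0.4396 -0.3819  0.341 ] 164.4 [505, 590]
bottle ['top'] [ 0.6102  0.3006 -0.507 ] 26.2 [547]
bottle ['side'] [ 0.6161  0.3094 -0.4633] 90.9 [231]
bottle ['top', 'side'] [ 0.6108  0.3005 -0.4775] 126.8 [547, 231][ WARN:0@6.186] global loadsave.cpp:1063 imwrite_ Unsupported depth image for selected encoder is fallbacked to CV_8U.
```

```bash
cat > go.py <<'E'
import sys
from h import *
def go(x,y,z,yaw):
    s=read_state(); M=R.from_euler("xyz",s["orientation"]).as_matrix()
    d=M.T@(np.array([x,y,z])-s["position"])*1000
    y0=s["orientation"][2]; t=-(yaw-y0); t=(t+np.pi/2)%np.pi-np.pi/2
    print("d",np.round(d,1),"turn",round(np.degrees(t),1),"j6",round(s["joint_positions"][5],2),"j1",round(s["joint_positions"][0],2),"t",s["t"])
    print("at",np.round(s["position"],4),"rpy",np.round(s["orientation"],4),"F",np.round(s["wrist_force"],1),"open",round(s["opening"],3))
if __name__=="__main__": go(*map(float,sys.argv[1:5]))
E
python3 go.py .547 .056 .2 1.449
```

```text
d [-340.5  508.4   31.3] turn -9.6 j6 -0.22 j1 1.07 t 1.7
at [0.1566 0.5272 0.2313] rpy [-3.1416  0.      1.282 ] F [ 0.6  0.4 -0. ] open 1.001
```

Call:
send_rows([
  {"dx": -170,"dy": 254,"dz": 0,"turn": -5},
  {"dx": -170,"dy": 254,"dz": 0,"turn": -5},
  {"dx": -170,"dy": 254,"dz": 0,"turn": -5},
  {"dx": -340,"dy": 508,"dz": 30,"turn": -9.6},
  {"dx": -340,"dy": 508,"dz": 30,"turn": -9.6},
  {"dx": -340,"dy": 508,"dz": 30,"turn": -9.6},
  {"dx": -340,"dy": 508,"dz": 30,"turn": -9.6},
  {"dx": -340,"dy": 508,"dz": 30,"turn": -9.6},
  {"dx": -340,"dy": 508,"dz": 30,"turn": -9.6},
  {"dx": -340,"dy": 508,"dz": 30,"turn": -9.6},
], hand=1)

```text
t: 2.7
position: [0.4763, 0.1409, 0.2087]
orientation: [3.141, -0.0, 1.449]
wrist_force: [0.6, 0.8, 0.6]
opening: 1.003
```

```bash
python3 go.py .547 .056 .2 1.449
```

```text
d [-75.7  80.4   8.7] turn 0.0 j6 -1.4 j1 0.05 t 2.7
at [0.4763 0.1409 0.2087] rpy [ 3.1411e+00 -2.0000e-04  1.4493e+00] F [0.6 0.8 0.6] open 1.003
```

Call:
send_rows([
  {"dx": -76,"dy": 80,"dz": 9},
  {"dx": -76,"dy": 80,"dz": 9},
  {"dx": -76,"dy": 80,"dz": 9},
  {"dx": -76,"dy": 80,"dz": 9},
])

```text
invalid input
```

```bash
python3 go.py .547 .056 .12 1.449; python3 - <<'E'
from h import *
save("top","t2",(180,100,380,250),4); save("side","s2",(220,60,420,210),4)
E
```

```text
d [-75.8  80.4  88.7] turn 0.0 j6 -1.4 j1 0.05 t 2.7
at [0.4763 0.1409 0.2087] rpy [ 3.1411e+00 -2.0000e-04  1.4493e+00] F [0.6 0.8 0.6] open 1.003
```

Call:
send_rows([
  {"dx": -76,"dy": 80,"dz": 9,"turn": 0},
  {"dx": -76,"dy": 80,"dz": 9,"turn": 0},
  {"dx": -76,"dy": 80,"dz": 9,"turn": 0},
  {"dx": -76,"dy": 80,"dz": 9,"turn": 0},
])

```text
t: 3.2
position: [0.5459, 0.0568, 0.199]
orientation: [-3.141, -0.0, 1.447]
wrist_force: [-0.6, 0.8, -0.4]
opening: 1.001
```

```bash
python3 go.py .547 .056 .12 1.449; python3 - <<'E'
from h import *
save("top","t2",(180,100,380,250),4); save("side","s2",(220,60,420,210),4)
E
```

```text
d [-0.7  1.2 79. ] turn -0.1 j6 -1.56 j1 -0.11 t 3.2
at [0.5459 0.0568 0.199 ] rpy [-3.1407 -0.      1.4475] F [-0.6  0.8 -0.4] open 1.001
```

View pics/s2.png

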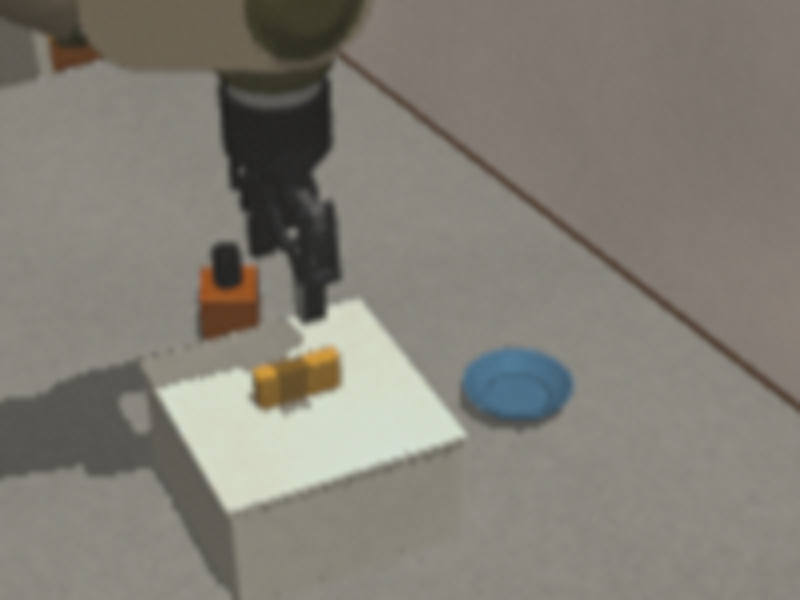

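Call:
send_rows([
  {"dx": -0.5,"dy": 1,"dz": 30,"turn": 0},
  {"dx": -0.5,"dy": 1,"dz": 60,"turn": 0},
  {"dx": -0.5,"dy": 1,"dz": 79,"turn": 0},
  {"dx": -0.5,"dy": 1,"dz": 79,"turn": 0},
])

```text
t: 3.7
position: [0.5444, 0.0587, 0.1189]
orientation: [-3.137, -0.0, 1.451]
wrist_force: [-0.3, -0.2, 0.4]
opening: 0.998
```

Call:
send_rows([
  {"dx": 0,"dy": 0,"dz": 0,"turn": 0},
  {"dx": 0,"dy": 0,"dz": 0,"turn": 0},
  {"dx": 0,"dy": 0,"dz": 0,"turn": 0},
  {"dx": 0,"dy": 0,"dz": 0,"turn": 0},
  {"dx": 0,"dy": 0,"dz": 0,"turn": 0},
  {"dx": 0,"dy": 0,"dz": 0,"turn": 0},
  {"dx": 0,"dy": 0,"dz": 0,"turn": 0},
  {"dx": 0,"dy": 0,"dz": 0,"turn": 0},
], hand=0, grip_force=60)

```text
t: 4.5
position: [0.5467, 0.0569, 0.1214]
orientation: [3.14, 0.0, 1.449]
wrist_force: [-1.2, -0.7, 5.3]
opening: 0.169
```

Call:
send_rows([
  {"dx": 0,"dy": 0,"dz": -8,"turn": 0},
  {"dx": 0,"dy": 0,"dz": -20,"turn": 0},
  {"dx": 0,"dy": 0,"dz": -50,"turn": 0},
  {"dx": 0,"dy": 0,"dz": -90,"turn": 0},
  {"dx": 0,"dy": 0,"dz": -120,"turn": 0},
  {"dx": 0,"dy": 0,"dz": -120,"turn": 0},
  {"dx": 0,"dy": 0,"dz": -120,"turn": 0},
])

```text
t: 5.2
position: [0.546, 0.0572, 0.2402]
orientation: [-3.141, -0.0, 1.45]
wrist_force: [-0.5, -0.2, -5.7]
opening: 0.172
```

```bash
python3 go.py .37 .28 .2 1.449; python3 - <<'E'
from h import *
save("top","t3",(130,70,450,310),2.5); save("side","s3",(220,20,420,210),4)
E
```

```text
d [ 199.9 -201.6   40.3] turn 0.0 j6 -1.56 j1 -0.11 t 5.2
at [0.546  0.0572 0.2402] rpy [-3.1410e+00 -1.0000e-04  1.4496e+00] F [-0.5 -0.2 -5.7] open 0.172
```

View pics/s3.png

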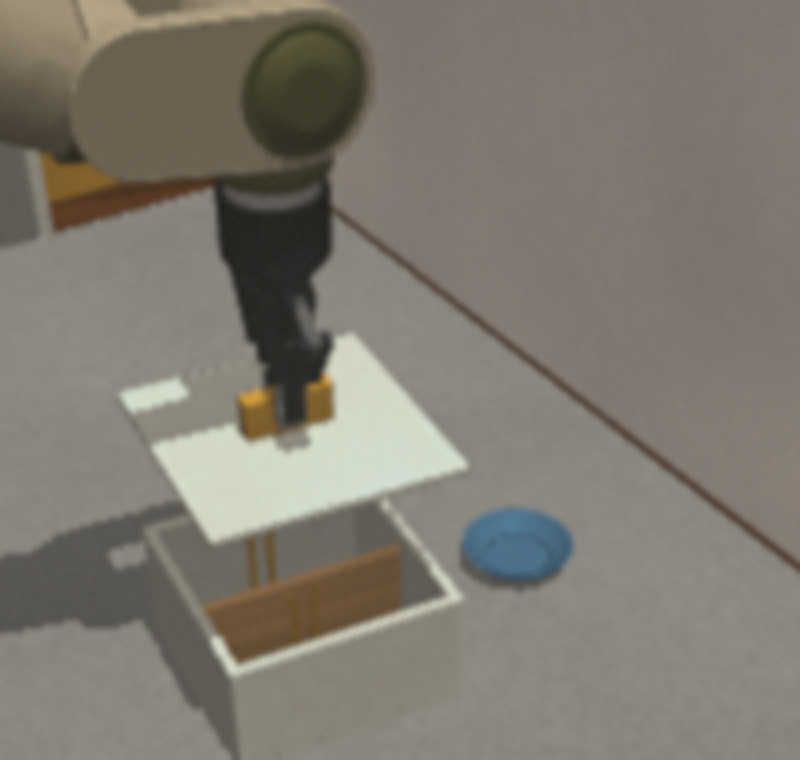

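View pics/t3.png

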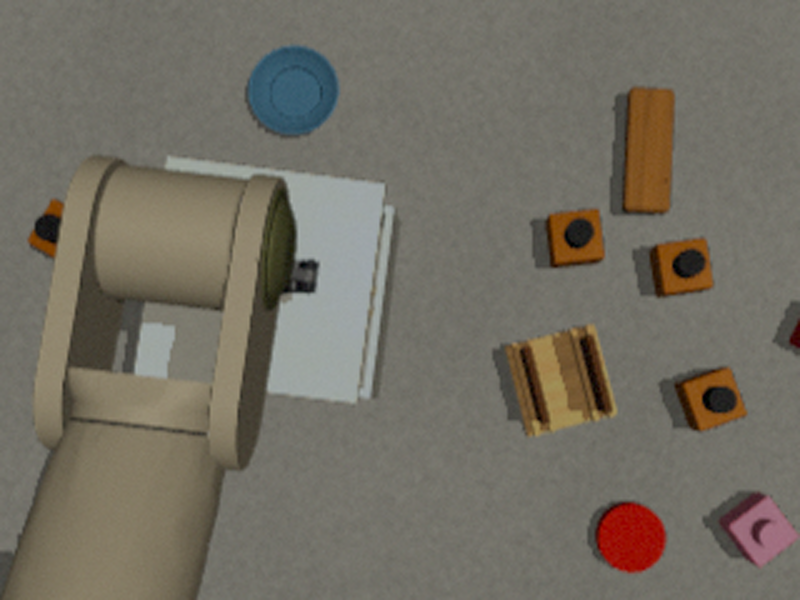

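Call:
send_rows([
  {"dx": 40,"dy": -40,"dz": 0,"turn": 0},
  {"dx": 80,"dy": -80,"dz": 0,"turn": 0},
  {"dx": 120,"dy": -120,"dz": 0,"turn": 0},
  {"dx": 160,"dy": -160,"dz": 10,"turn": 0},
  {"dx": 200,"dy": -200,"dz": 40,"turn": 0},
  {"dx": 200,"dy": -200,"dz": 80,"turn": 0},
  {"dx": 200,"dy": -201,"dz": 120,"turn": 0},
  {"dx": 200,"dy": -201,"dz": 160,"turn": 0},
  {"dx": 200,"dy": -201,"dz": 180,"turn": 0},
  {"dx": 200,"dy": -201,"dz": 190,"turn": 0},
])

```text
t: 6.3
position: [0.3695, 0.2794, 0.0479]
orientation: [-3.137, 0.003, 1.45]
wrist_force: [-0.1, 0.4, -4.7]
opening: 0.172
```

```bash
python3 go.py .37 .28 .0245 1.449
```

```text
d [ 0.7  0.6 23.4] turn 0.0 j6 -1.06 j1 0.39 t 6.3
at [0.3695 0.2794 0.0479] rpy [-3.1365e+00  2.9000e-03  1.4498e+00] F [-0.1  0.4 -4.7] open 0.172
```

Call:
send_rows([
  {"dx": 0,"dy": 0,"dz": 12,"turn": 0},
  {"dx": 0,"dy": 0,"dz": 20,"turn": 0},
  {"dx": 0,"dy": 0,"dz": 24,"turn": 0},
  {"dx": 0,"dy": 0,"dz": 25,"turn": 0},
  {"dx": 0,"dy": 0,"dz": 25.5,"turn": 0},
  {"dx": 0,"dy": 0,"dz": 25.5,"turn": 0},
])

```text
t: 6.9
position: [0.3713, 0.28, 0.0255]
orientation: [3.141, -0.0, 1.45]
wrist_force: [0.8, -0.6, -5.9]
opening: 0.175
```

```bash
python3 go.py .37 .28 .0245 1.449
```

```text
d [-0.2 -1.3  1. ] turn 0.0 j6 -1.06 j1 0.39 t 6.9
at [0.3713 0.28   0.0255] rpy [ 3.1408e+00 -4.0000e-04  1.4495e+00] F [ 0.8 -0.6 -5.9] open 0.175
```

Call:
send_rows([
  {"dx": 0,"dy": 0,"dz": 1,"turn": 0},
  {"dx": 0,"dy": 0,"dz": 2,"turn": 0},
  {"dx": 0,"dy": 0,"dz": 2,"turn": 0},
])

```text
t: 7.2
position: [0.3714, 0.2801, 0.0253]
orientation: [3.139, -0.001, 1.45]
wrist_force: [-5.9, -3.7, 23.4]
opening: 0.178
```

Call:
send_rows([
  {"dx": 0,"dy": 0,"dz": 0,"turn": 0},
  {"dx": 0,"dy": 0,"dz": 0,"turn": 0},
  {"dx": 0,"dy": 0,"dz": 0,"turn": 0},
  {"dx": 0,"dy": 0,"dz": 0,"turn": 0},
  {"dx": 0,"dy": 0,"dz": 0,"turn": 0},
  {"dx": 0,"dy": 0,"dz": 0,"turn": 0},
], hand=1)

```text
t: 7.8
position: [0.3711, 0.28, 0.023]
orientation: [-3.141, 0.0, 1.45]
wrist_force: [-0.1, 0.3, 0.3]
opening: 1.0
```

Call:
send_rows([
  {"dx": 0,"dy": 0,"dz": -30,"turn": 0},
  {"dx": 0,"dy": 0,"dz": -80,"turn": 0},
  {"dx": 0,"dy": 0,"dz": -130,"turn": 0},
  {"dx": 0,"dy": 0,"dz": -180,"turn": 0},
  {"dx": 0,"dy": 0,"dz": -200,"turn": 0},
  {"dx": 0,"dy": 0,"dz": -200,"turn": 0},
])

```text
t: 8.4
position: [0.372, 0.2804, 0.2259]
orientation: [3.136, -0.003, 1.45]
wrist_force: [0.1, 0.6, -0.9]
opening: 0.998
```

```bash
python3 go.py .46 -.226 .2 .2; python3 - <<'E'
from h import *
save("top","t4",(130,70,450,310),2.5); save("side","s4",(200,50,420,250),3.5)
E
```

```text
d [-492.1  148.4   25.2] turn 71.6 j6 -1.06 j1 0.39 t 8.4
at [0.372  0.2804 0.2259] rpy [ 3.1361e+00 -3.1000e-03  1.4497e+00] F [ 0.1  0.6 -0.9] open 0.998
```

View pics/t4.png

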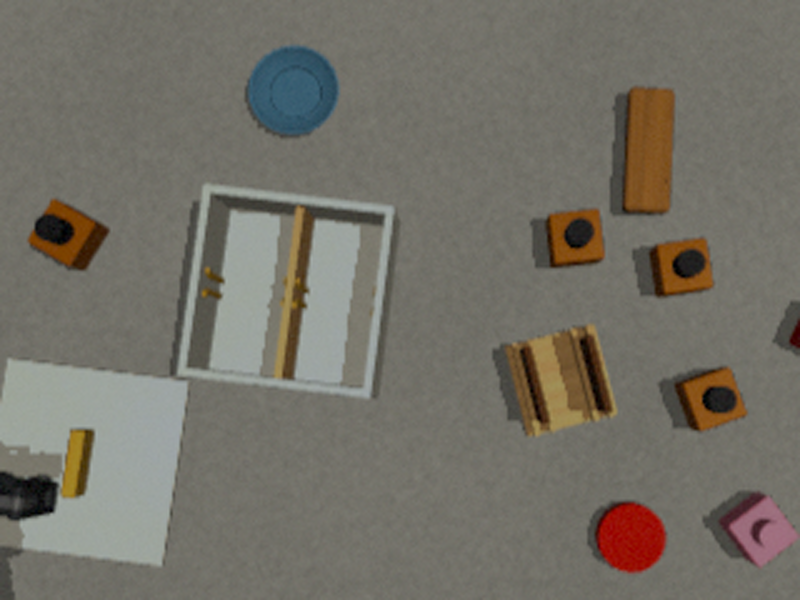

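View pics/s4.png

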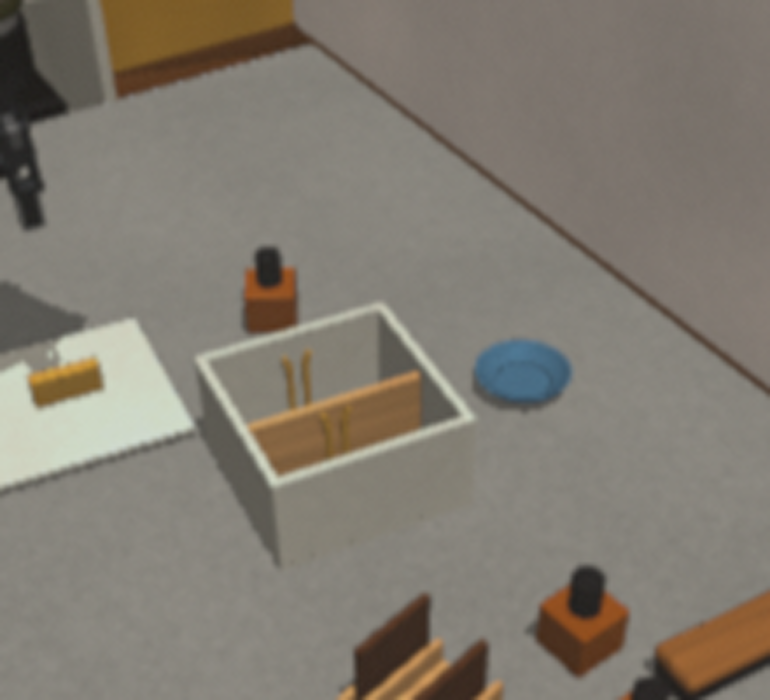

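```bash
cat > m3.py <<'E'
from m2 import *
MOD["rim"]=[box(-.096,.096,-.096,.096,.1038,.104)]
im={c:camera(c) for c in("top","side")}; H=load(im)
ms={"top":near((H["top"][...,2]>128)&(H["top"][...,1]<40),"top",[.547+.092,.056,.104],5),"side":near((H["side"][...,2]>160)&(H["side"][...,1]<60),"side",[.547+.09,.056,.104],8)}
for c in ms: 
    cv2.imwrite(f"pics/rim_{c}.png",(ms[c][50:250,150:350]*255).astype(np.uint8))
    m=ms[c].astype(np.uint8);cs,_=cv2.findContours(m,0,1); h=cv2.convexHull(np.vstack(cs)); cv2.fillConvexPoly(m,h,1); ms[c]=m.astype(float)
both("rim",ms,.547,.056,-.12,0)
ml={"top":near((H["top"][...,2]>128)&(H["top"][...,1]<40),"top",[.37+.05,.28-.05,.016],5)}
E
python3 m3.py
```

```text
rim ['top'] [ 0.5458  0.055  -0.1148] 158.1 [6215]
rim ['side'] [ 0.5487  0.0556 -0.1163] 93.6 [2547]
rim ['top', 'side'] [ 0.5474  0.055  -0.1146] 258.4 [6215, 2547]
```

```bash
cat > ov.py <<'E'
from fit import *
def overlay(c,name,crop,s,polys):
    im=camera(c); x0,y0,x1,y1=crop
    a=cv2.resize(im[y0:y1,x0:x1],None,fx=s,fy=s,interpolation=cv2.INTER_CUBIC)
    for P,col in polys:
        uv=np.array([w2px(c,q) for q in P]); uv=(uv-[x0,y0]+.5)*s-.5
        cv2.polylines(a,[np.round(uv*16).astype(np.int32)],True,col,1,cv2.LINE_AA,4)
    cv2.imwrite(f"pics/{name}.png",a[:,:,::-1])
def sq(x,y,yaw,z,hx,hy,cx=0,cy=0):
    r=R.from_euler("z",yaw); return r.apply([[cx+hx,cy+hy,0],[cx+hx,cy-hy,0],[cx-hx,cy-hy,0],[cx-hx,cy+hy,0]])+[x,y,z]
E
python3 - <<'E'
from ov import *
for c,p,cr in(("top",(.5458,.055,-.1148),(190,130,300,240)),("side",(.5487,.0556,-.1163),(240,120,350,220))):
    overlay(c,"ov_"+c,cr,7,[(sq(*p,.104,.096,.096),(255,0,0)),(sq(*p,.104,.088,.088),(0,255,0)),(sq(*p,.088,.088,.004),(0,0,255)),(sq(*p,.08,.0053,.088),(255,0,255)),(sq(*p,.0,.096,.096),(255,255,0))])
E
```

```text
(no output)
```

View pics/ov_top.png

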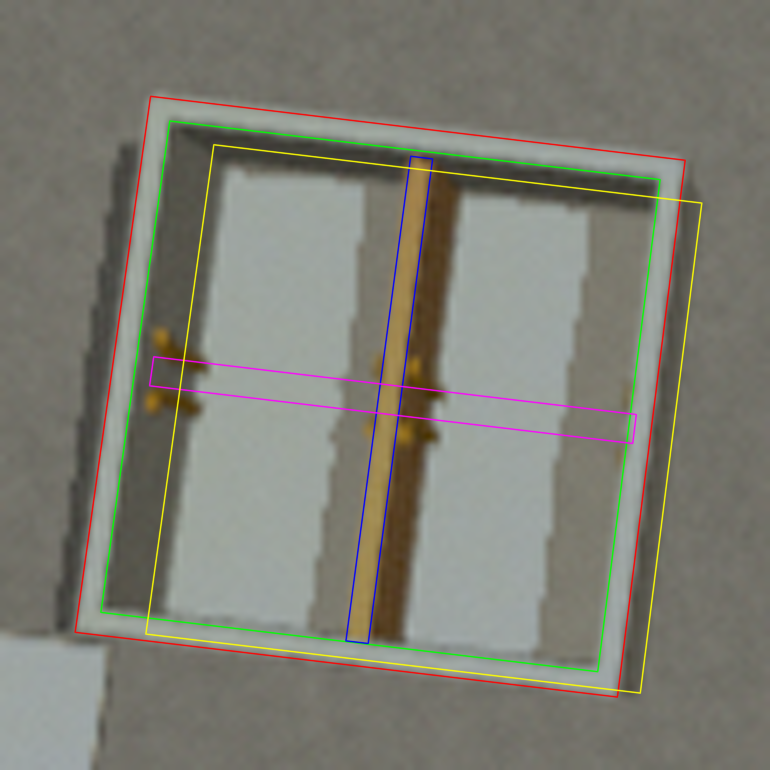

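View pics/ov_side.png

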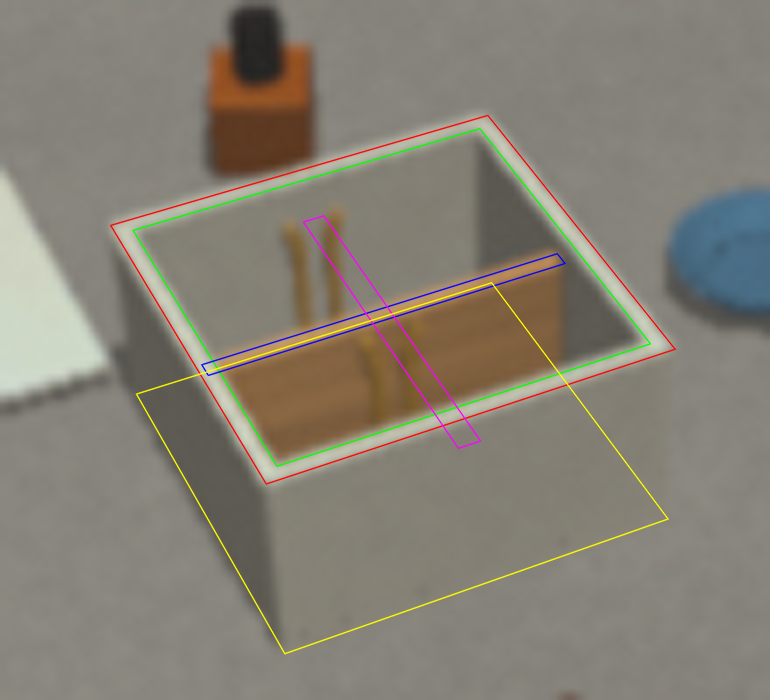

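```bash
python3 - <<'E'
from ov import *
for c,p,cr in(("top",(.4588,-.2243,.2465),(320,185,390,255)),("side",(.4604,-.2263,.255),(285,210,355,280))):
    P=[(sq(*p,.03,.05,.05),(255,0,0)),(sq(*p,.0,.05,.05),(255,255,0))]
    for s in(1,-1): P+=[(sq(*p,.086,.04,.004,0,s*.032),(0,255,0)),(sq(*p,.03,.05,.0055,0,s*.032),(255,0,255))]
    overlay(c,"ovs_"+c,cr,8,P)
E
cd pics; python3 -c "
import cv2,numpy as np;cv2.imwrite('ovs.png',cv2.resize(np.hstack([cv2.imread('ovs_top.png'),cv2.imread('ovs_side.png')]),(800,400)))"
```

```text
(no output)
```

View pics/ovs.png

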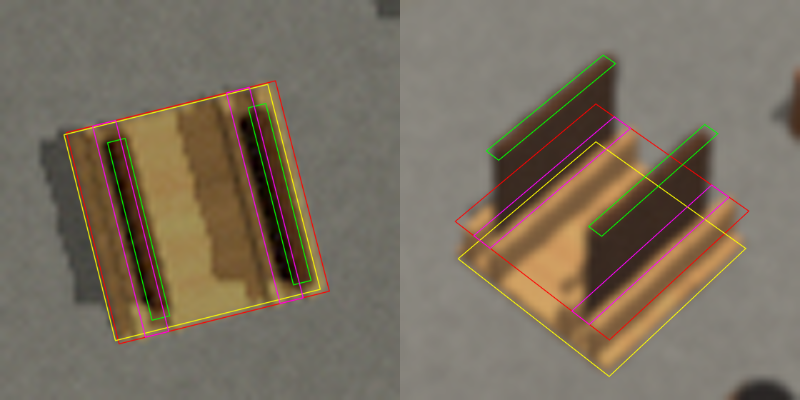

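```bash
python3 go.py .4517 -.1943 .2 -1.32
```

```text
d [-460.9  137.6   22.4] turn -21.3 j6 -1.06 j1 0.39 t 8.8
at [0.3709 0.2799 0.2222] rpy [-3.1399e+00  9.0000e-04  1.4495e+00] F [ 0.  -0.9  0.9] open 1.003
```

Call:
send_rows([
  {"dx": -46,"dy": 14,"dz": 0,"turn": 8.5},
  {"dx": -92,"dy": 28,"dz": 0,"turn": 17},
  {"dx": -138,"dy": 41,"dz": 0,"turn": 25.5},
  {"dx": -184,"dy": 55,"dz": 0,"turn": 34},
  {"dx": -230,"dy": 69,"dz": 0,"turn": 42.5},
  {"dx": -276,"dy": 82,"dz": 0,"turn": 51},
  {"dx": -322,"dy": 96,"dz": 0,"turn": 59.5},
  {"dx": -368,"dy": 110,"dz": 0,"turn": 68},
  {"dx": -414,"dy": 124,"dz": 0,"turn": 76.5},
  {"dx": -461,"dy": 138,"dz": 0,"turn": 85},
], hand=0.5)

```text
t: 9.8
position: [0.4522, -0.1964, 0.2227]
orientation: [-3.141, 0.001, -0.04]
wrist_force: [1.3, 0.4, 0.1]
opening: 0.499
```

Call:
send_rows([
  {"dx": 0,"dy": 0,"dz": 0,"turn": 8.5},
  {"dx": 0,"dy": 0,"dz": 0,"turn": 17},
  {"dx": 0,"dy": 0,"dz": 0,"turn": 25.5},
  {"dx": 0,"dy": 0,"dz": 0,"turn": 34},
  {"dx": 0,"dy": 0,"dz": 0,"turn": 42.5},
  {"dx": 0,"dy": 0,"dz": 0,"turn": 51},
  {"dx": 0,"dy": 0,"dz": 0,"turn": 59.5},
  {"dx": 0,"dy": 0,"dz": 0,"turn": 68},
  {"dx": 0,"dy": 0,"dz": 0,"turn": 73},
  {"dx": 0,"dy": 0,"dz": 0,"turn": 73},
])

```text
t: 10.8
position: [0.4522, -0.1943, 0.2227]
orientation: [3.141, 0.001, -1.309]
wrist_force: [0.8, -0.4, 0.3]
opening: 0.501
```

```bash
python3 go.py .4517 -.1943 .13 -1.32
```

```text
d [-0.1  0.5 92.7] turn 0.6 j6 0.66 j1 -0.65 t 10.8
at [ 0.4522 -0.1943  0.2227] rpy [ 3.1410e+00  7.0000e-04 -1.3087e+00] F [ 0.8 -0.4  0.3] open 0.501
```

Call:
send_rows([
  {"dx": 0,"dy": 0,"dz": 40,"turn": 0.6},
  {"dx": 0,"dy": 0,"dz": 80,"turn": 0.6},
  {"dx": 0,"dy": 0,"dz": 120,"turn": 0.6},
  {"dx": 0,"dy": 0,"dz": 120,"turn": 0.6},
])

```text
t: 11.2
position: [0.4502, -0.1929, 0.0992]
orientation: [3.136, 0.007, -1.316]
wrist_force: [0.3, -0.2, -0.5]
opening: 0.498
```

```bash
python3 go.py .4517 -.1943 .053 -1.32; python3 - <<'E'
from h import *
save("side","s5",(260,140,420,300),4);save("top","t5",(260,140,420,300),4)
E
```

```text
d [ 2.1 -1.3 46.2] turn 0.2 j6 0.67 j1 -0.65 t 11.2
at [ 0.4502 -0.1929  0.0992] rpy [ 3.1357  0.0074 -1.3164] F [ 0.3 -0.2 -0.5] open 0.498
```

View pics/s5.png

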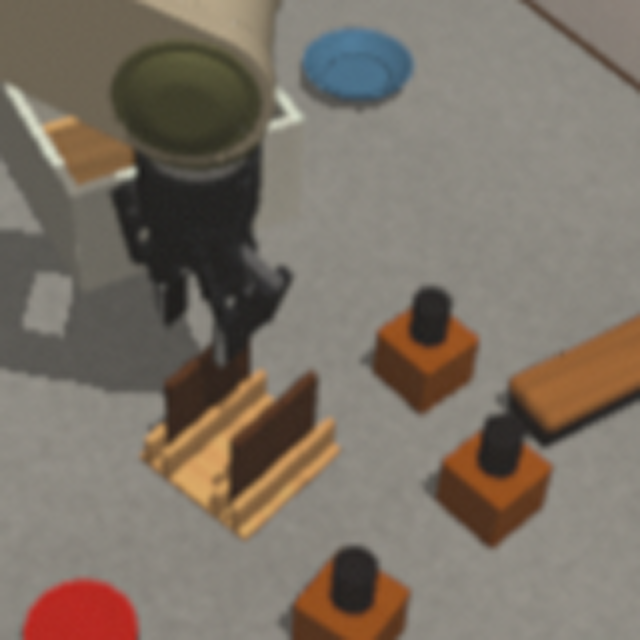

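Call:
send_rows([
  {"dx": 0,"dy": 0,"dz": 25,"turn": 0},
  {"dx": 0,"dy": 0,"dz": 47,"turn": 0},
  {"dx": 0,"dy": 0,"dz": 47,"turn": 0},
  {"dx": 0,"dy": 0,"dz": 47,"turn": 0},
])

```text
t: 11.7
position: [0.4532, -0.195, 0.058]
orientation: [-3.14, -0.002, -1.318]
wrist_force: [1.2, 0.0, 0.8]
opening: 0.495
```

```bash
python3 go.py .4517 -.1943 .053 -1.32
```

```text
d [-1.1  1.3  5. ] turn 0.1 j6 0.67 j1 -0.65 t 11.7
at [ 0.4532 -0.195   0.058 ] rpy [-3.1399e+00 -2.1000e-03 -1.3180e+00] F [1.2 0.  0.8] open 0.495
```

Call:
send_rows([
  {"dx": 0,"dy": 0,"dz": 0,"turn": 0},
  {"dx": 0,"dy": 0,"dz": 0,"turn": 0},
  {"dx": 0,"dy": 0,"dz": 0,"turn": 0},
  {"dx": 0,"dy": 0,"dz": 0,"turn": 0},
  {"dx": 0,"dy": 0,"dz": 0,"turn": 0},
  {"dx": 0,"dy": 0,"dz": 0,"turn": 0},
], hand=0, grip_force=30)

```text
t: 12.3
position: [0.4528, -0.1947, 0.0572]
orientation: [-3.14, -0.002, -1.318]
wrist_force: [-1.0, 0.2, 7.6]
opening: 0.087
```

```bash
python3 go.py .4517 -.1943 .053 -1.32
```

```text
d [-0.7  1.   4.2] turn 0.1 j6 0.67 j1 -0.65 t 12.3
at [ 0.4528 -0.1947  0.0572] rpy [-3.1404e+00 -1.6000e-03 -1.3184e+00] F [-1.   0.2  7.6] open 0.087
```

Call:
send_rows([
  {"dx": 0,"dy": 0,"dz": -10,"turn": 0},
  {"dx": 0,"dy": 0,"dz": -30,"turn": 0},
  {"dx": 0,"dy": 0,"dz": -60,"turn": 0},
  {"dx": 0,"dy": 0,"dz": -100,"turn": 0},
  {"dx": 0,"dy": 0,"dz": -140,"turn": 0},
  {"dx": 0,"dy": 0,"dz": -170,"turn": 0},
  {"dx": 0,"dy": 0,"dz": -170,"turn": 0},
  {"dx": 0,"dy": 0,"dz": -170,"turn": 0},
])

```text
t: 13.1
position: [0.4521, -0.1942, 0.2267]
orientation: [-3.141, -0.001, -1.318]
wrist_force: [0.3, 0.5, -1.2]
opening: 0.087
```

```bash
python3 - <<'E'
import numpy as np
y=-.115
for s in(1,-1): print(np.array([.5468,.0553])+s*.046*np.array([-np.sin(y),np.cos(y)]))
E
python3 go.py .5515 .101 .2 -.115;python3 go.py .5415 .0096 .2 -.115;  python3 - <<'E'
from h import *
save("side","s6",(240,100,400,260),5);save("top","t6",(260,140,420,300),4)
E
```

```text
[0.55207835 0.10099616]
[0.54152165 0.00960384]
d [-261.  -169.9   26.6] turn -69.0 j6 0.67 j1 -0.65 t 13.1
at [ 0.4521 -0.1942  0.2267] rpy [-3.1410e+00 -8.0000e-04 -1.3185e+00] F [ 0.3  0.5 -1.2] open 0.087
d [-175.  -137.4   26.6] turn -69.0 j6 0.67 j1 -0.65 t 13.1
at [ 0.4521 -0.1942  0.2267] rpy [-3.1410e+00 -8.0000e-04 -1.3185e+00] F [ 0.3  0.5 -1.2] open 0.087
```

View pics/s6.png

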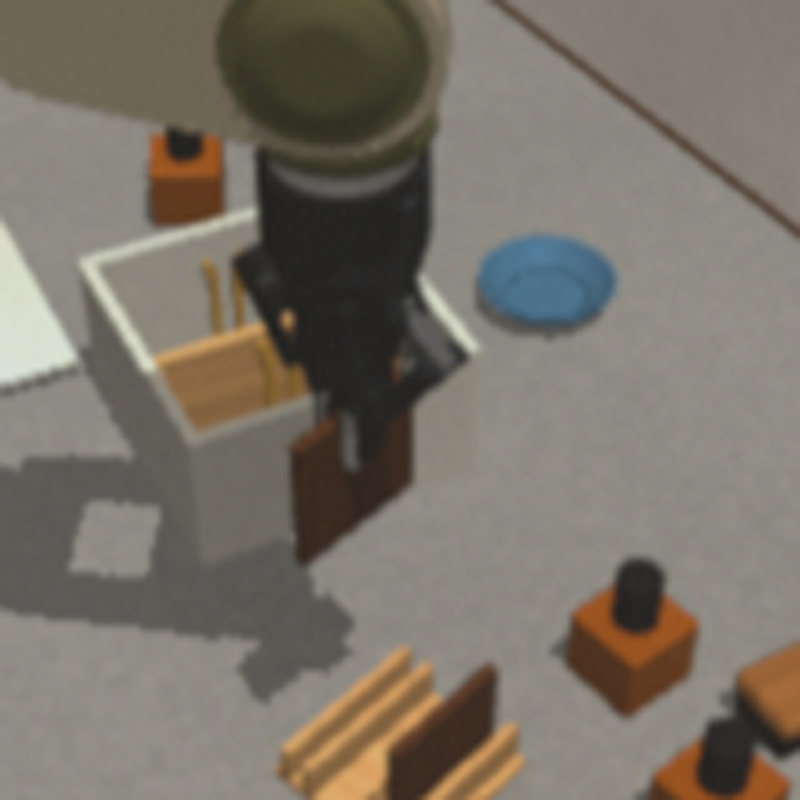

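View pics/t6.png

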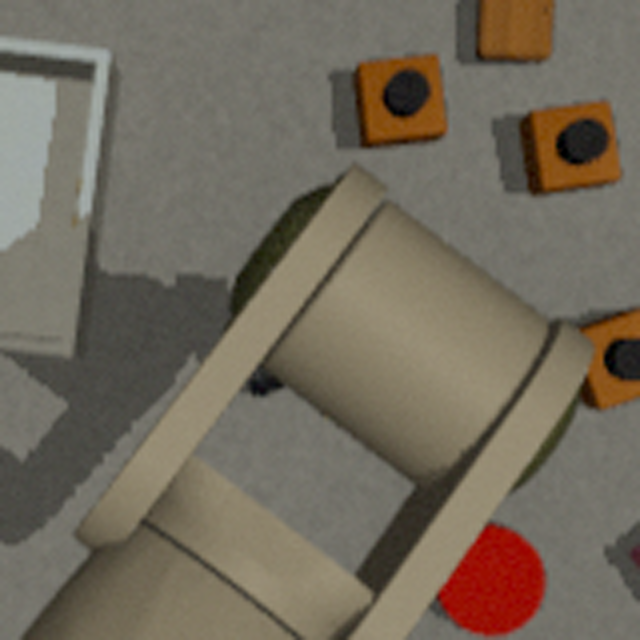

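Call:
send_rows([
  {"dx": -30,"dy": -20,"dz": 0,"turn": -8},
  {"dx": -60,"dy": -40,"dz": 0,"turn": -16},
  {"dx": -90,"dy": -60,"dz": 0,"turn": -24},
  {"dx": -120,"dy": -80,"dz": 0,"turn": -32},
  {"dx": -150,"dy": -100,"dz": 0,"turn": -40},
  {"dx": -180,"dy": -120,"dz": 0,"turn": -48},
  {"dx": -210,"dy": -140,"dz": 10,"turn": -56},
  {"dx": -240,"dy": -156,"dz": 16,"turn": -64},
  {"dx": -261,"dy": -170,"dz": 26,"turn": -69},
  {"dx": -261,"dy": -170,"dz": 26,"turn": -69},
])

```text
t: 14.2
position: [0.5512, 0.1033, 0.1974]
orientation: [-3.141, 0.005, -0.109]
wrist_force: [-0.4, 0.0, -0.5]
opening: 0.089
```

Call:
send_rows([
  {"dx": 0,"dy": 0,"dz": 0,"turn": 0},
  {"dx": 0,"dy": 0,"dz": 0,"turn": 0},
  {"dx": 0,"dy": 0,"dz": 0,"turn": 0},
])

```text
t: 14.5
position: [0.5517, 0.0999, 0.2003]
orientation: [3.141, -0.0, -0.116]
wrist_force: [0.2, -0.2, 1.0]
opening: 0.089
```

```bash
python3 go.py .552 .101 .2 -.115; python3 - <<'E'
from h import *
save("side","s7",(230,90,360,220),6);save("top","t7",(180,120,310,250),6)
E
```

```text
d [ 0.1 -1.1  0.3] turn -0.1 j6 0.08 j1 -0.03 t 14.5
at [0.5517 0.0999 0.2003] rpy [ 3.1415e+00 -2.0000e-04 -1.1620e-01] F [ 0.2 -0.2  1. ] open 0.089
```

View pics/s7.png

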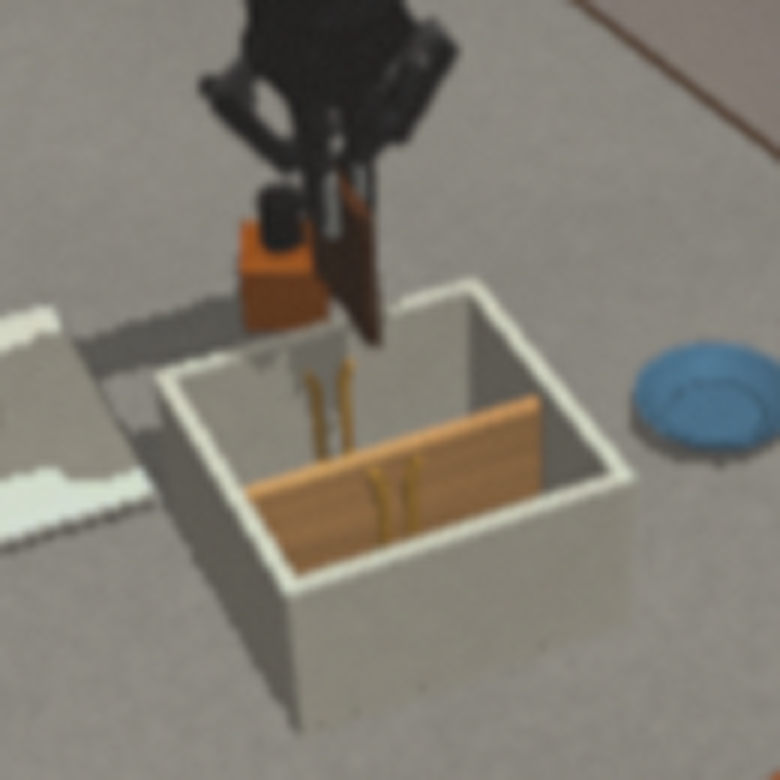

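View pics/t7.png

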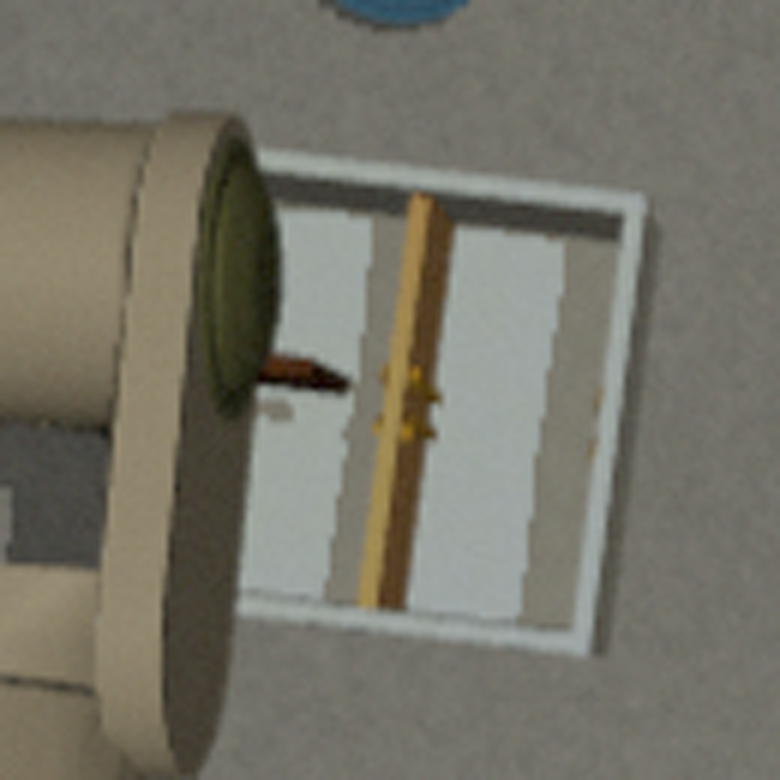

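```bash
cat > dv.py <<'E'
from ov import *
import sys
def dpolys(x,y,yaw,z,col):
    # divider width along yaw+90
    r=lambda P:R.from_euler("z",yaw).apply(np.array(P))+[x,y,z]
    a,b,h=.004,.04,.08
    return [(r([[-a,-b,0],[-a,b,0],[-a,b,h],[-a,-b,h]]),col),(r([[-a,-b,0],[a,-b,0],[a,-b,h],[-a,-b,h]]),col)]
if __name__=="__main__":
    x,y,yaw,z=map(float,sys.argv[1:5]); n=sys.argv[5]
    overlay("side","dvs"+n,(275,110,315,160),15,dpolys(x,y,yaw,z,(0,255,0)))
    overlay("top","dvt"+n,(215,160,265,210),12,dpolys(x,y,yaw,z,(0,255,0)))
E
python3 dv.py .5517 .0999 -.1155 .149 1
```

```text
(no output)
```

View pics/dvs1.png

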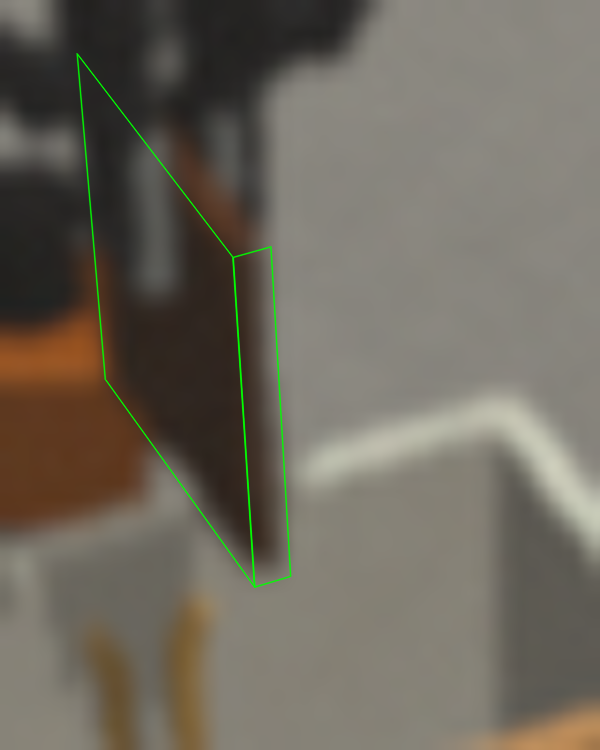

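View pics/dvt1.png

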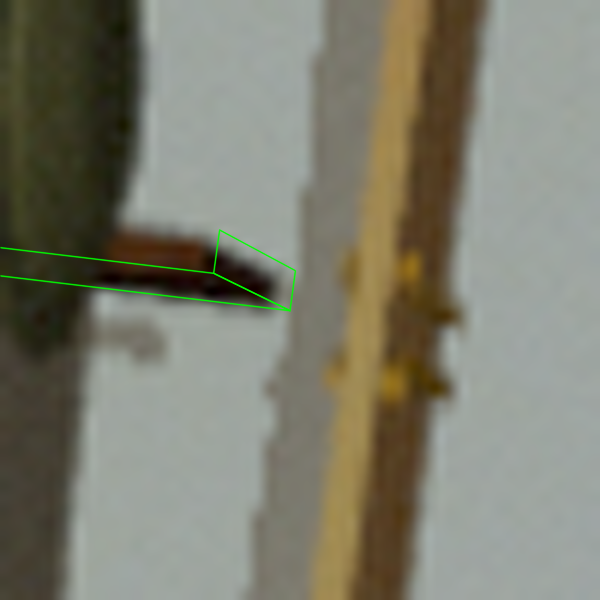

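```bash
cat > dfit.py <<'E'
from m2 import *
import sys
MOD["dv"]=[box(-.004,.004,-.04,.04,0,.08)]
def dfit(c,x,y,yaw,z,win,thr,names=False):
    im=camera(c).astype(float); V=im.max(2)
    u,v,w,h=win; bg=None
    dark=V[v:v+h,u:u+w]
    # soft mask: linear between dark level and bright level
    m=np.clip((thr[1]-dark)/(thr[1]-thr[0]),0,1)
    def f(p): return ((render(c,"dv",x+p[0]*.01,y+p[1]*.01,yaw,z,win)-m)**2).sum()
    r=minimize(f,[0,0],method="Nelder-Mead",options=dict(initial_simplex=np.array([[0,0],[.5,0],[0,.5]]),xatol=.002,fatol=.01))
    print(c,"pose",np.round([x+r.x[0]*.01,y+r.x[1]*.01],4),"e",round(r.fun,2),"off mm",np.round(r.x*10,1)); return m
if __name__=="__main__":
    x,y,yaw,z=map(float,sys.argv[1:5])
    for win in((288,134,16,18),(288,137,16,14)): dfit("side",x,y,yaw,z,win,(45,115))
    for win in((227,178,14,10),(229,178,14,10)): dfit("top",x,y,yaw,z,win,(15,110))
E
python3 dfit.py .5517 .0999 -.1155 .149
python3 - <<'E'
from station import *
im=camera("side").max(2); print(im[132:152,284:306])
im=camera("top").max(2); print(im[176:190,225:242])
E
```

```text
side pose [0.5543 0.1125] e 2.17 off mm [ 2.6 12.6]
side pose [0.5538 0.1122] e 1.8 off mm [ 2.1 12.3]
top pose [0.5527 0.1115] e 11.2 off mm [ 1.  11.6]
top pose [0.5527 0.1116] e 6.61 off mm [ 1.  11.7]
[[ 48  48  48  47  47  48  53  63  93 132 140 139 138 138 136 135 136 136
  137 138 137 137]
 [ 47  49  47  47  48  47  51  61  90 131 140 137 138 138 138 136 136 135
  136 135 135 136]
 [ 48  48  47  47  47  48  51  62  91 131 139 139 138 140 139 138 137 135
  135 134 134 135]
 [ 47  48  47  47  47  48  50  60  90 129 139 138 138 139 138 139 138 138
  135 134 135 136]
 [ 54  47  47  47  47  47  50  58  84 122 137 137 138 138 138 138 137 136
  135 137 141 145]
 [ 65  51  47  48  46  48  49  58  80 118 136 138 136 137 138 140 141 144
  148 155 164 171]
 [ 78  58  46  47  47  46  49  59  79 115 135 138 138 142 146 156 166 172
  180 184 183 180]
 [ 87  74  58  47  45  47  50  58  74 108 133 141 153 165 173 184 191 188
  182 175 162 156]
 [ 97 100  85  57  47  47  50  58  72 105 136 157 181 190 187 183 178 166
  154 147 137 136]
 [104 117 112  77  51  46  50  57  70 103 139 167 179 172 
[... 1260 characters left out ...]
 76  74  68  75  81 100 132 154 166 165 166 164 159 122 122]
 [ 75  74  76  74  73  70  53  31  60 101 130 152 165 165 160 120 123]
 [ 54  52  53  52  53  57  42  36  36  33  61 102 137 164 159 119 122]
 [ 25  27  23  22  29  37  33  28  29  32  30  30  82 150 141 120 124]
 [106 101  78  74  49  46  20  27  33  28  31  32  64 124 119 119 121]
 [154 154 144 143 137 137 136 131 109 106 102  79  95 143 121 121 126]
 [143 143 148 163 164 164 167 163 154 154 150 145 148 160 123 122 121]
 [121 120 123 150 165 165 165 167 167 166 166 166 166 160 120 122 123]
 [122 118 121 128 165 167 167 166 165 166 164 167 166 161 121 121 121]
 [142 119 125 151 167 167 166 165 166 167 165 166 161 142 121 120 122]]
```

```bash
python3 - <<'E'
from dfit import *
np.set_printoptions(linewidth=200)
win=(227,178,14,10)
print(np.round(render("top","dv",.5517,.0999,-.1155,.149,win),1))
print(np.round(render("top","dv",.5517,.1029,-.1155,.149,win),1))
x,y,yaw,z=.5517,.1029,-.1155,.149
r=R.from_euler("z",yaw)
print(np.array([w2px("top",q) for q in r.apply(MOD["dv"][0])+[x,y,z]]))
E
```

```text
[[0.6 0.5 0.3 0.2 0.1 0.  0.  0.  0.  0.  0.  0.  0.  0. ]
 [1.  1.  1.  1.  1.  1.  0.8 0.3 0.  0.  0.  0.  0.  0. ]
 [1.  1.  1.  1.  1.  1.  1.  1.  0.7 0.2 0.  0.  0.  0. ]
 [1.  1.  1.  1.  1.  1.  1.  1.  1.  1.  0.6 0.1 0.  0. ]
 [1.  1.  1.  1.  1.  1.  1.  1.  1.  1.  1.  1.  0.4 0. ]
 [1.  1.  1.  1.  1.  1.  1.  1.  1.  1.  1.  1.  0.6 0. ]
 [0.5 0.7 0.8 0.9 1.  1.  1.  1.  1.  1.  1.  1.  0.4 0. ]
 [0.  0.  0.  0.  0.  0.2 0.3 0.4 0.5 0.6 0.7 0.9 0.3 0. ]
 [0.  0.  0.  0.  0.  0.  0.  0.  0.  0.  0.  0.  0.  0. ]
 [0.  0.  0.  0.  0.  0.  0.  0.  0.  0.  0.  0.  0.  0. ]]
[[0.4 0.3 0.2 0.1 0.  0.  0.  0.  0.  0.  0.  0.  0.  0. ]
 [1.  1.  1.  1.  1.  0.6 0.1 0.  0.  0.  0.  0.  0.  0. ]
 [1.  1.  1.  1.  1.  1.  1.  0.6 0.1 0.  0.  0.  0.  0. ]
 [1.  1.  1.  1.  1.  1.  1.  1.  0.9 0.5 0.  0.  0.  0. ]
 [1.  1.  1.  1.  1.  1.  1.  1.  1.  1.  0.9 0.2 0.  0. ]
 [1.  1.  1.  1.  1.  1.  1.  1.  1.  1.  1.  0.3 0.  0. ]
 [0.7 0.8 0.9 1.  1.  1.  1.  1.  1.  1.  1.  0.2 0.  0. ]
 [0.  0.  0.  0.  0.2 0.3 0.4 0.5 0.7 0.8 0.9 0.  0.  0. ]
 [0.  0.  0.  0.  0.  0.  0.  0.  0.  0.  0.  0.  0.  0. ]
 [0.  0.  0.  0.  0.  0.  0.  0.  0.  0.  0.  0.  0.  0. ]]
[[237.40260256 185.38242501]
 [230.9382052  182.26853058]
 [203.95080759 181.36153112]
 [194.68668098 177.91088594]
 [237.85363626 182.05264542]
 [231.43129822 178.66243708]
 [204.42264533 178.03395264]
 [195.20420486 174.30737761]]
```

```bash
python3 - <<'E'
from dfit import *
x,y,yaw,z=.5517,.1029,-.1155,.149
dfit("top",x,y,yaw,z,(226,176,13,12),(80,160))
dfit("side",x,y,yaw,z,(284,136,11,16),(55,130))
dfit("side",x,y,yaw,z,(284,140,11,12),(60,130))
dfit("side",x,y,yaw,z,(286,134,9,16),(60,130))
np.set_printoptions(linewidth=200)
print(np.round(render("side","dv",x,y+.001,yaw,z,(284,132,22,20)),1))
E
```

```text
top pose [0.5509 0.1036] e 1.56 off mm [-0.8  0.7]
side pose [0.5533 0.1072] e 4.74 off mm [1.6 4.3]
side pose [0.5532 0.107 ] e 4.03 off mm [1.5 4.1]
side pose [0.5532 0.1075] e 2.2 off mm [1.5 4.6]
[[1.  1.  1.  1.  1.  1.  1.  1.  0.9 0.  0.  0.  0.  0.  0.  0.  0.  0.  0.  0.  0.  0. ]
 [1.  1.  1.  1.  1.  1.  1.  1.  0.9 0.  0.  0.  0.  0.  0.  0.  0.  0.  0.  0.  0.  0. ]
 [1.  1.  1.  1.  1.  1.  1.  1.  1.  0.  0.  0.  0.  0.  0.  0.  0.  0.  0.  0.  0.  0. ]
 [1.  1.  1.  1.  1.  1.  1.  1.  1.  0.  0.  0.  0.  0.  0.  0.  0.  0.  0.  0.  0.  0. ]
 [1.  1.  1.  1.  1.  1.  1.  1.  1.  0.1 0.  0.  0.  0.  0.  0.  0.  0.  0.  0.  0.  0. ]
 [1.  1.  1.  1.  1.  1.  1.  1.  1.  0.1 0.  0.  0.  0.  0.  0.  0.  0.  0.  0.  0.  0. ]
 [0.9 1.  1.  1.  1.  1.  1.  1.  1.  0.3 0.  0.  0.  0.  0.  0.  0.  0.  0.  0.  0.  0. ]
 [0.2 1.  1.  1.  1.  1.  1.  1.  1.  0.3 0.  0.  0.  0.  0.  0.  0.  0.  0.  0.  0.  0. ]
 [0.  0.5 1.  1.  1.  1.  1.  1.  1.  0.4 0.  0.  0.  0.  0.  0.  0.  0.  0.  0.  0.  0. ]
 [0.  0.  0.7 1.  1.  1.  1.  1.  1.  0.4 0.  0.  0.  0.  0.  0.  0.  0.  0.  0. 
[... 220 characters left out ...]
  1.  1.  0.6 0.  0.  0.  0.  0.  0.  0.  0.  0.  0.  0.  0. ]
 [0.  0.  0.  0.  0.  0.8 1.  1.  1.  0.6 0.  0.  0.  0.  0.  0.  0.  0.  0.  0.  0.  0. ]
 [0.  0.  0.  0.  0.  0.2 1.  1.  1.  0.7 0.  0.  0.  0.  0.  0.  0.  0.  0.  0.  0.  0. ]
 [0.  0.  0.  0.  0.  0.  0.4 1.  1.  0.7 0.  0.  0.  0.  0.  0.  0.  0.  0.  0.  0.  0. ]
 [0.  0.  0.  0.  0.  0.  0.  0.4 0.2 0.  0.  0.  0.  0.  0.  0.  0.  0.  0.  0.  0.  0. ]
 [0.  0.  0.  0.  0.  0.  0.  0.  0.  0.  0.  0.  0.  0.  0.  0.  0.  0.  0.  0.  0.  0. ]
 [0.  0.  0.  0.  0.  0.  0.  0.  0.  0.  0.  0.  0.  0.  0.  0.  0.  0.  0.  0.  0.  0. ]
 [0.  0.  0.  0.  0.  0.  0.  0.  0.  0.  0.  0.  0.  0.  0.  0.  0.  0.  0.  0.  0.  0. ]]
```

Call:
send_rows([
  {"dx": 0.8,"dy": 3.4,"dz": 15,"turn": 0},
  {"dx": 0.8,"dy": 3.4,"dz": 30,"turn": 0},
  {"dx": 0.8,"dy": 3.4,"dz": 40,"turn": 0},
  {"dx": 0.8,"dy": 3.4,"dz": 40,"turn": 0},
  {"dx": 0.8,"dy": 3.4,"dz": 40,"turn": 0},
  {"dx": 0.8,"dy": 3.4,"dz": 40,"turn": 0},
])

```text
t: 15.8
position: [0.5526, 0.0974, 0.1608]
orientation: [-3.141, -0.001, -0.114]
wrist_force: [-0.4, 1.1, -0.9]
opening: 0.086
```

```bash
python3 go.py .552 .101 .16 -.115; python3 - <<'E'
from h import *
save("side","s8",(250,110,330,190),9);save("top","t8",(200,150,280,210),9)
s=read_state();p=s["position"];print(p)
E
```

```text
d [-1.  -3.5  0.8] turn 0.0 j6 0.08 j1 -0.04 t 15.8
at [0.5526 0.0974 0.1608] rpy [-3.1415e+00 -1.3000e-03 -1.1420e-01] F [-0.4  1.1 -0.9] open 0.086
[0.55247172 0.09738551 0.16075902]
```

View pics/s8.png

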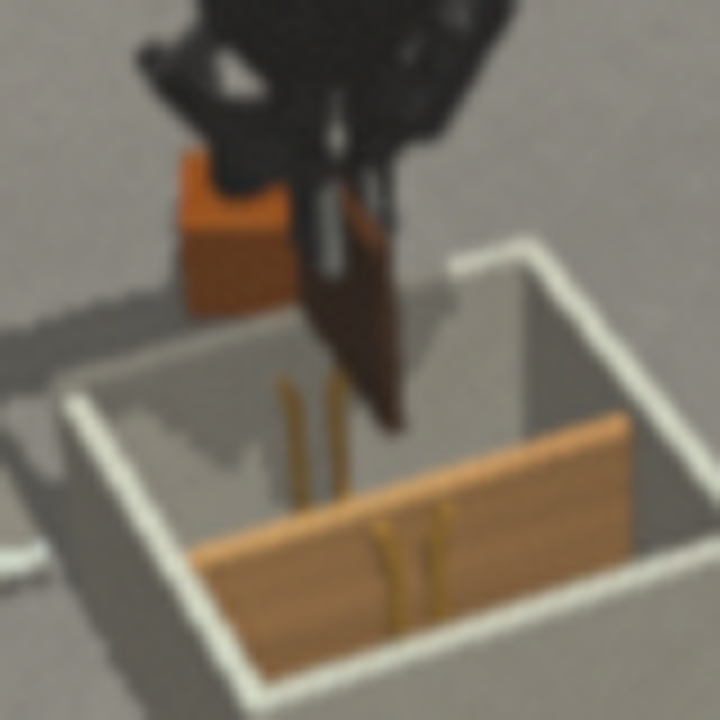

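View pics/t8.png

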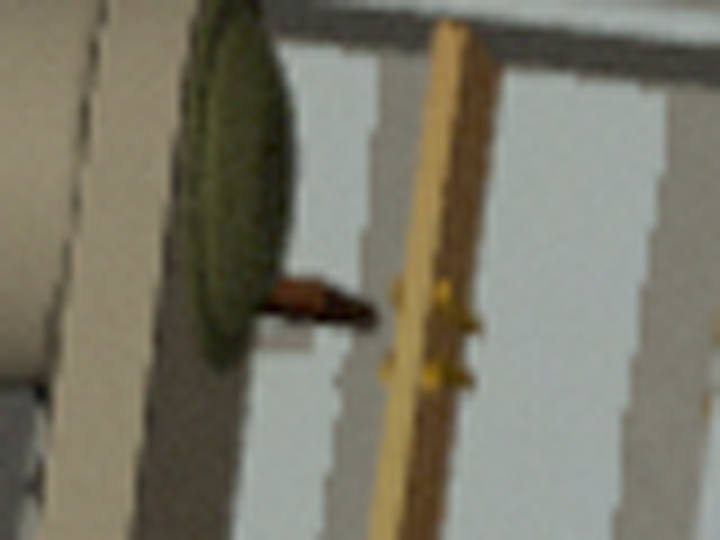

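```bash
python3 - <<'E'
from dfit import *
x,y,yaw=.5525,.1004,-.1148;z=.1608-.0512
im=camera("top").max(2);print(im[178:190,228:246])
for w in((229,178,13,10),(231,178,11,10),(232,179,10,8)): dfit("top",x,y,yaw,z,w,(70,150))
for w in((286,142,11,18),(288,146,10,14)): dfit("side",x,y,yaw,z,w,(60,130))
E
```

```text
[[ 48  38  37  79 156 165 164 165 165 167 166 160 124 125 124 123 130 152]
 [ 49  41  36  92 168 167 166 166 165 165 166 161 118 123 123 123 130 157]
 [ 45  38  38  81 129 128 131 141 155 165 164 160 124 122 121 127 132 161]
 [ 48  37  40  72  81  80  78  96 104 131 151 161 120 123 125 129 130 158]
 [ 42  41  58  75  76  74  74  71  45  59 103 124 115 123 124 129 127 160]
 [ 33  33  48  55  58  64  65  68  30  32  34  55  78  99 125 116 127 160]
 [ 36  27  23  32  32  43  36  51  30  30  39  33  37  61 115 124 140 161]
 [ 55 107 103  70  47  49  42  27  16  27  26  28  30  50 102 128 149 160]
 [ 74 124 122 110 103 101 108 135 131 106  99  59  63  78 113 129 156 159]
 [ 87 123 118 119 121 121 131 165 164 154 146 104 106 108 123 128 161 160]
 [ 95 117 121 119 119 119 128 166 164 165 161 121 119 120 125 129 161 159]
 [130 149 148 149 149 151 153 164 165 161 139 122 119 121 120 120 159 156]]
top pose [0.5513 0.1002] e 9.65 off mm [-1.2 -0.2]
top pose [0.5512 0.1   ] e 4.72 off mm [-1.3 -0.4]
top pose [0.5515 0.1003] e 2.22 off mm [-1.  -0.1]
side pose [0.553 0.102] e 7.91 off mm [0.5 1.6]
side pose [0.5529 0.1027] e 3.65 off mm [0.4 2.3]
```

Call:
send_rows([
  {"dx": 0.4,"dy": 0.3,"dz": 6,"turn": 0},
  {"dx": 0.4,"dy": 0.3,"dz": 12,"turn": 0},
  {"dx": 0.4,"dy": 0.3,"dz": 18,"turn": 0},
  {"dx": 0.4,"dy": 0.3,"dz": 22,"turn": 0},
  {"dx": 0.4,"dy": 0.3,"dz": 25,"turn": 0},
  {"dx": 0.4,"dy": 0.3,"dz": 25,"turn": 0},
])

```text
t: 16.8
position: [0.5524, 0.097, 0.1346]
orientation: [3.142, 0.001, -0.114]
wrist_force: [-0.9, 0.2, 0.1]
opening: 0.087
```

```bash
python3 go.py .552 .101 .16 -.115; python3 - <<'E'
from h import *
save("side","s9",(250,110,330,190),9);save("top","t9",(200,150,280,210),9)
E
```

```text
d [ -0.9  -3.9 -25.4] turn 0.0 j6 0.08 j1 -0.04 t 16.8
at [0.5524 0.097  0.1346] rpy [ 3.1415e+00  8.0000e-04 -1.1430e-01] F [-0.9  0.2  0.1] open 0.087
```

View pics/s9.png

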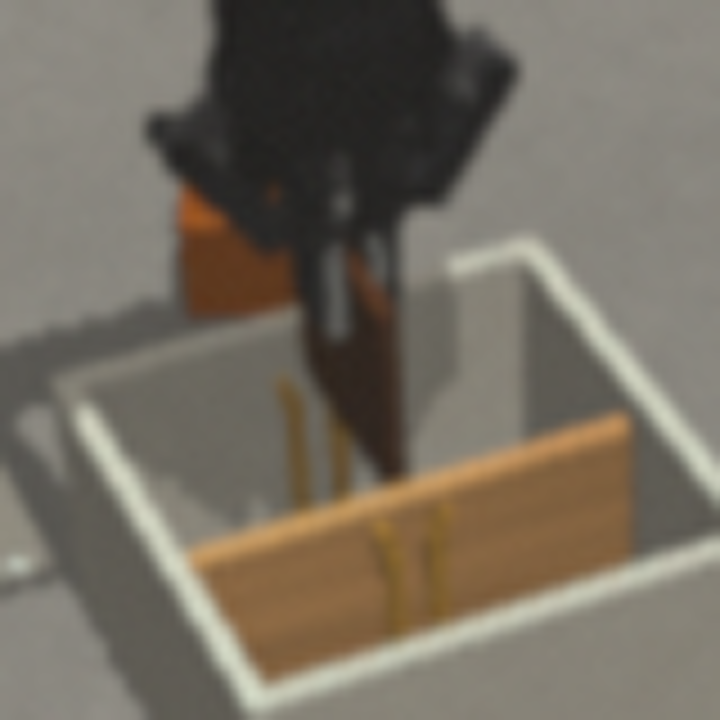

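View pics/t9.png

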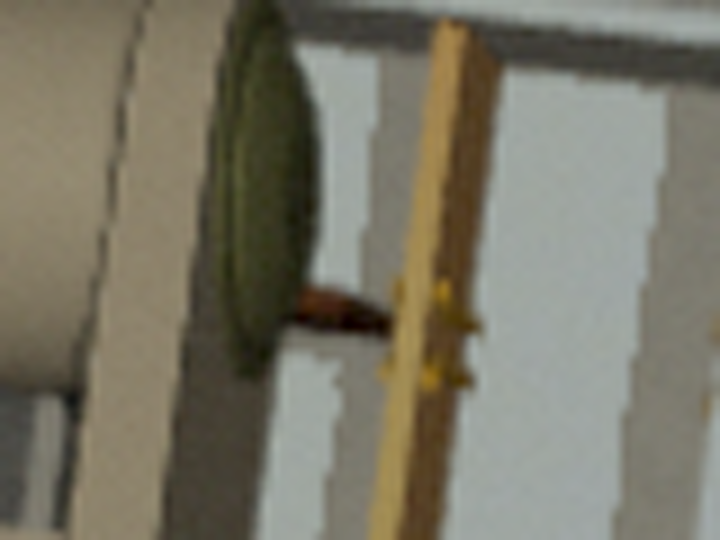

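Call:
send_rows([
  {"dx": -0.7,"dy": 0,"dz": 3,"turn": 0},
  {"dx": -0.7,"dy": 0,"dz": 6,"turn": 0},
  {"dx": -0.7,"dy": 0,"dz": 9,"turn": 0},
  {"dx": -0.7,"dy": 0,"dz": 12,"turn": 0},
  {"dx": -0.7,"dy": 0,"dz": 15,"turn": 0},
  {"dx": -0.7,"dy": 0,"dz": 15,"turn": 0},
])

```text
t: 17.5
position: [0.5517, 0.0971, 0.1196]
orientation: [3.142, 0.001, -0.114]
wrist_force: [0.3, 0.0, 0.6]
opening: 0.088
```

```bash
python3 go.py .552 .101 .16 -.115; python3 - <<'E'
from h import *
save("side","s10",(250,110,330,190),9);save("top","t10",(200,150,280,210),9)
E
```

```text
d [ -0.2  -4.  -40.4] turn 0.0 j6 0.08 j1 -0.04 t 17.5
at [0.5517 0.0971 0.1196] rpy [ 3.1415e+00  8.0000e-04 -1.1440e-01] F [0.3 0.  0.6] open 0.088
```

View pics/t10.png

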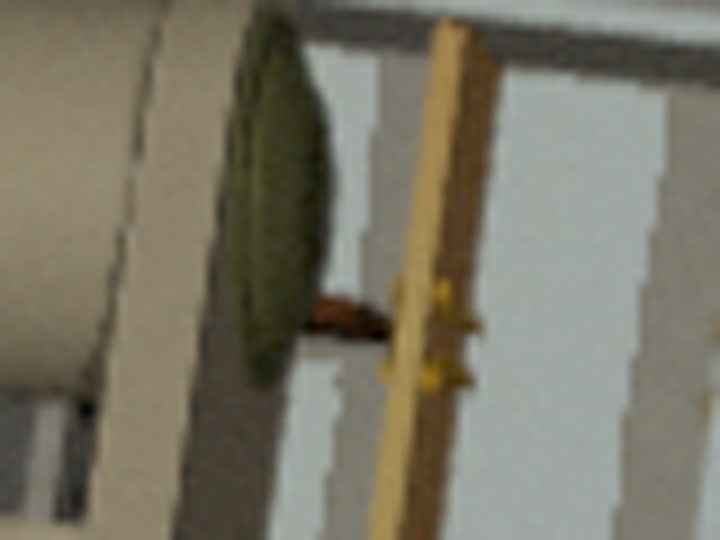

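View pics/s10.png

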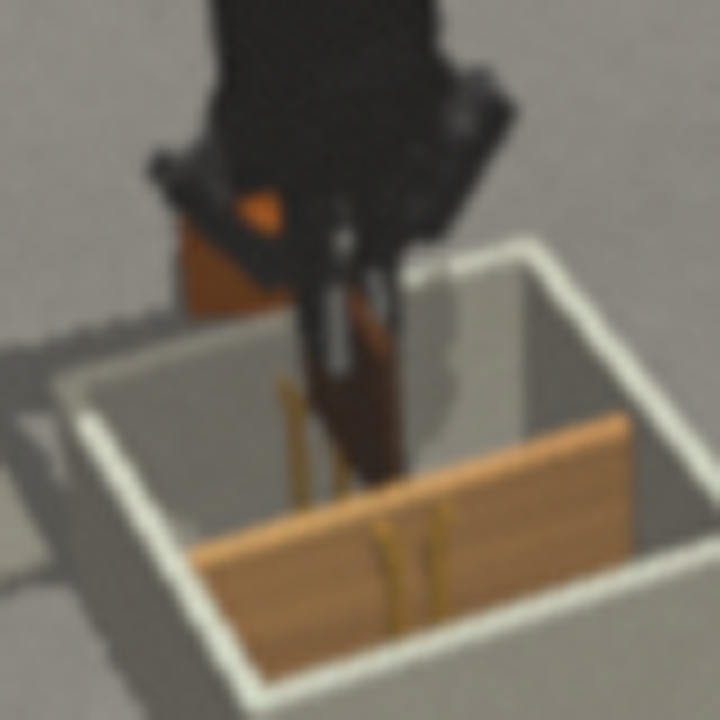

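Call:
send_rows([
  {"dx": 0,"dy": 0,"dz": 5,"turn": 0},
  {"dx": 0,"dy": 0,"dz": 10,"turn": 0},
  {"dx": 0,"dy": 0,"dz": 15,"turn": 0},
  {"dx": 0,"dy": 0,"dz": 20,"turn": 0},
  {"dx": 0,"dy": 0,"dz": 25,"turn": 0},
  {"dx": 0,"dy": 0,"dz": 25,"turn": 0},
])

```text
t: 18.2
position: [0.5516, 0.0971, 0.0943]
orientation: [3.141, 0.001, -0.114]
wrist_force: [0.4, 0.4, -0.9]
opening: 0.086
```

Call:
send_rows([
  {"dx": 0,"dy": 0,"dz": 6,"turn": 0},
  {"dx": 0,"dy": 0,"dz": 12,"turn": 0},
  {"dx": 0,"dy": 0,"dz": 18,"turn": 0},
  {"dx": 0,"dy": 0,"dz": 24,"turn": 0},
  {"dx": 0,"dy": 0,"dz": 30,"turn": 0},
  {"dx": 0,"dy": 0,"dz": 30,"turn": 0},
])

```text
t: 18.8
position: [0.5516, 0.0971, 0.0642]
orientation: [3.141, 0.001, -0.114]
wrist_force: [-0.3, -0.2, -0.4]
opening: 0.091
```

Call:
send_rows([
  {"dx": 0,"dy": 0,"dz": 3,"turn": 0},
  {"dx": 0,"dy": 0,"dz": 4.5,"turn": 0},
  {"dx": 0,"dy": 0,"dz": 5.5,"turn": 0},
  {"dx": 0,"dy": 0,"dz": 6,"turn": 0},
  {"dx": 0,"dy": 0,"dz": 6,"turn": 0},
])

```text
t: 19.3
position: [0.5519, 0.0971, 0.0593]
orientation: [3.142, -0.0, -0.114]
wrist_force: [-0.1, 0.4, 1.0]
opening: 0.089
```

```bash
python3 go.py .552 .101 .0592 -.115; python3 - <<'E'
from h import *
save("side","s11",(250,110,330,190),9)
E
```

```text
d [-0.4 -3.9  0.1] turn 0.0 j6 0.08 j1 -0.04 t 19.3
at [0.5519 0.0971 0.0593] rpy [ 3.1416e+00 -2.0000e-04 -1.1420e-01] F [-0.1  0.4  1. ] open 0.089
```

View pics/s11.png

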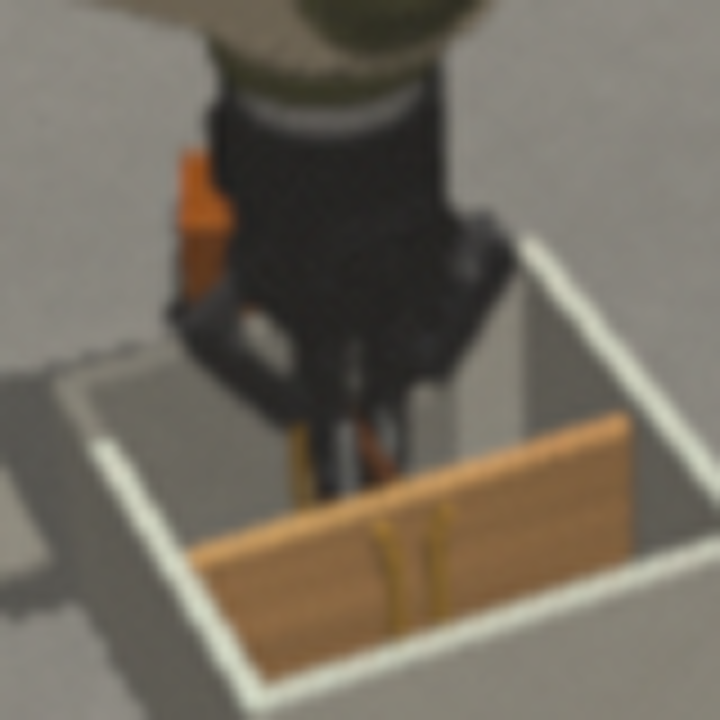

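Call:
send_rows([
  {"dx": 0,"dy": 0,"dz": 1,"turn": 0},
  {"dx": 0,"dy": 0,"dz": 2,"turn": 0},
  {"dx": 0,"dy": 0,"dz": 2,"turn": 0},
])

```text
t: 19.65
position: [0.5523, 0.0969, 0.0592]
orientation: [3.141, -0.002, -0.114]
wrist_force: [-5.4, -1.6, 18.5]
opening: 0.093
```

Call:
send_rows([
  {"dx": 0,"dy": 0,"dz": -1,"turn": 0},
  {"dx": 0,"dy": 0,"dz": -2,"turn": 0},
  {"dx": 0,"dy": 0,"dz": -2,"turn": 0},
  {"dx": 0,"dy": 0,"dz": -2,"turn": 0},
  {"dx": 0,"dy": 0,"dz": -2,"turn": 0},
], hand=0.45)

```text
t: 20.15
position: [0.5518, 0.0971, 0.0589]
orientation: [3.142, 0.0, -0.114]
wrist_force: [-0.2, -0.6, 0.0]
opening: 0.454
```

Call:
send_rows([
  {"dx": 0,"dy": 0,"dz": -30,"turn": 0},
  {"dx": 0,"dy": 0,"dz": -70,"turn": 0},
  {"dx": 0,"dy": 0,"dz": -110,"turn": 0},
  {"dx": 0,"dy": 0,"dz": -150,"turn": 0},
  {"dx": 0,"dy": 0,"dz": -160,"turn": 0},
  {"dx": 0,"dy": 0,"dz": -160,"turn": 0},
])

```text
t: 20.75
position: [0.5523, 0.0971, 0.2203]
orientation: [-3.141, -0.003, -0.114]
wrist_force: [1.2, -1.0, -0.3]
opening: 0.453
```

```bash
python3 go.py .4675 -.2563 .2 -1.318
```

```text
d [-44.  360.8  20.1] turn 69.0 j6 0.08 j1 -0.04 t 20.75
at [0.5523 0.0971 0.2203] rpy [-3.1414e+00 -2.9000e-03 -1.1420e-01] F [ 1.2 -1.  -0.3] open 0.453
```

```bash
python3 go.py .4714 -.2553 .2 -1.318;  python3 - <<'E'
from h import *
save("side","s12",(250,110,330,190),9)
E
```

```text
d [-40.2 359.3  20.1] turn 69.0 j6 0.08 j1 -0.04 t 20.75
at [0.5523 0.0971 0.2203] rpy [-3.1414e+00 -2.9000e-03 -1.1420e-01] F [ 1.2 -1.  -0.3] open 0.453
```

View pics/s12.png

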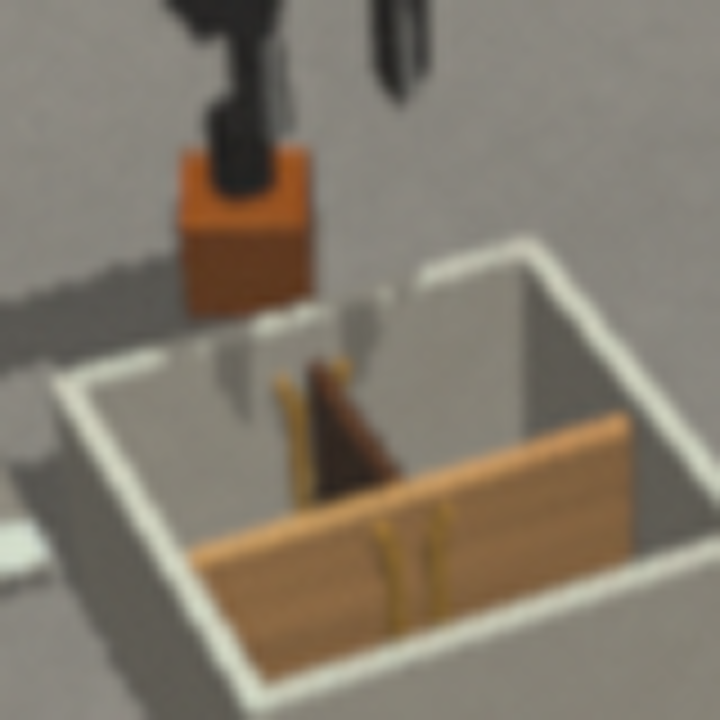

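Divider is seated in the slot, its top level with the wood wall. Next, the second divider.

Call:
send_rows([
  {"dx": -5,"dy": 45,"dz": 0,"turn": 8},
  {"dx": -9,"dy": 85,"dz": 0,"turn": 16},
  {"dx": -14,"dy": 125,"dz": 0,"turn": 24},
  {"dx": -18,"dy": 165,"dz": 0,"turn": 32},
  {"dx": -23,"dy": 205,"dz": 0,"turn": 40},
  {"dx": -27,"dy": 245,"dz": 0,"turn": 48},
  {"dx": -32,"dy": 285,"dz": 0,"turn": 56},
  {"dx": -36,"dy": 325,"dz": 0,"turn": 64},
  {"dx": -40,"dy": 359,"dz": 0,"turn": 69},
  {"dx": -40,"dy": 359,"dz": 0,"turn": 69},
])

```text
t: 21.8
position: [0.4698, -0.2581, 0.2166]
orientation: [3.139, 0.003, -1.325]
wrist_force: [-0.4, -0.3, -0.6]
opening: 0.449
```

Call:
send_rows([
  {"dx": 0,"dy": 0,"dz": 40,"turn": 0},
  {"dx": 0,"dy": 0,"dz": 80,"turn": 0},
  {"dx": 0,"dy": 0,"dz": 100,"turn": 0},
  {"dx": 0,"dy": 0,"dz": 100,"turn": 0},
  {"dx": 0,"dy": 0,"dz": 100,"turn": 0},
])

```text
t: 22.3
position: [0.4713, -0.2545, 0.1188]
orientation: [3.141, 0.001, -1.318]
wrist_force: [0.3, -0.3, 0.1]
opening: 0.445
```

```bash
python3 go.py .4714 -.2553 .057 -1.318;  python3 - <<'E'
from h import *
save("side","s13",(280,180,380,280),7)
E
```

```text
d [ 0.9  0.  61.8] turn 0.0 j6 0.6 j1 -0.72 t 22.3
at [ 0.4713 -0.2545  0.1188] rpy [ 3.1409e+00  1.2000e-03 -1.3176e+00] F [ 0.3 -0.3  0.1] open 0.445
```

View pics/s13.png

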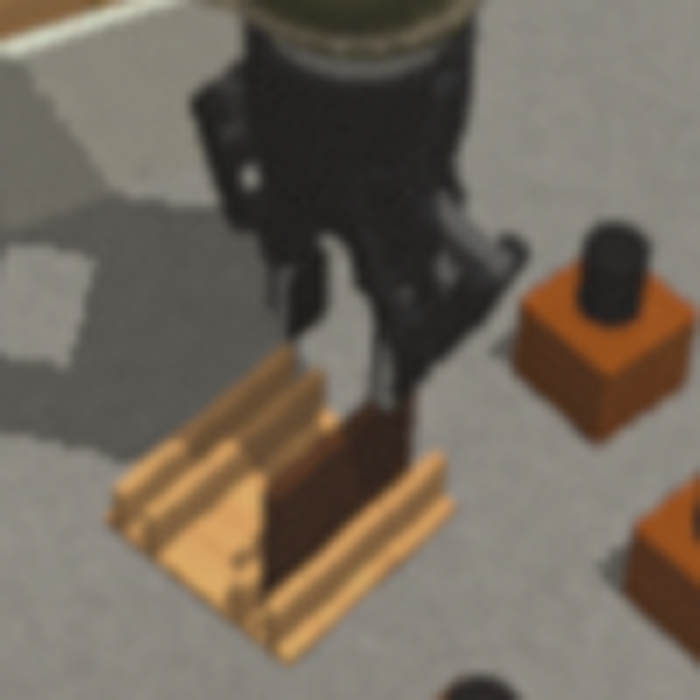

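Call:
send_rows([
  {"dx": 1,"dy": 0,"dz": 30,"turn": 0},
  {"dx": 1,"dy": 0,"dz": 55,"turn": 0},
  {"dx": 1,"dy": 0,"dz": 62,"turn": 0},
  {"dx": 1,"dy": 0,"dz": 62,"turn": 0},
])

```text
t: 22.75
position: [0.4716, -0.256, 0.0575]
orientation: [3.142, 0.0, -1.318]
wrist_force: [0.0, 0.5, 0.4]
opening: 0.45
```

Call:
send_rows([
  {"dx": 0,"dy": 0,"dz": 0,"turn": 0},
  {"dx": 0,"dy": 0,"dz": 0,"turn": 0},
  {"dx": 0,"dy": 0,"dz": 0,"turn": 0},
  {"dx": 0,"dy": 0,"dz": 0,"turn": 0},
  {"dx": 0,"dy": 0,"dz": 0,"turn": 0},
  {"dx": 0,"dy": 0,"dz": 0,"turn": 0},
], hand=0)

```text
t: 23.35
position: [0.4721, -0.2565, 0.0585]
orientation: [-3.14, -0.002, -1.319]
wrist_force: [-1.1, 0.0, 7.1]
opening: 0.088
```

Call:
send_rows([
  {"dx": 0,"dy": 0,"dz": -10,"turn": 0},
  {"dx": 0,"dy": 0,"dz": -30,"turn": 0},
  {"dx": 0,"dy": 0,"dz": -60,"turn": 0},
  {"dx": 0,"dy": 0,"dz": -100,"turn": 0},
  {"dx": 0,"dy": 0,"dz": -140,"turn": 0},
  {"dx": 0,"dy": 0,"dz": -160,"turn": 0},
  {"dx": 0,"dy": 0,"dz": -160,"turn": 0},
])

```text
t: 24.05
position: [0.4721, -0.2565, 0.2207]
orientation: [-3.138, -0.005, -1.318]
wrist_force: [0.2, -0.7, -1.2]
opening: 0.086
```

```bash
python3 go.py .5419 .0096 .2 -.1145
```

```text
d [-240.4 -133.9   19.9] turn -69.0 j6 0.6 j1 -0.72 t 24.05
at [ 0.4721 -0.2565  0.2207] rpy [-3.1379 -0.0054 -1.3184] F [ 0.2 -0.7 -1.2] open 0.086
```

Call:
send_rows([
  {"dx": -27,"dy": -15,"dz": 0,"turn": -8},
  {"dx": -54,"dy": -30,"dz": 0,"turn": -16},
  {"dx": -81,"dy": -45,"dz": 0,"turn": -24},
  {"dx": -108,"dy": -60,"dz": 0,"turn": -32},
  {"dx": -135,"dy": -75,"dz": 0,"turn": -40},
  {"dx": -162,"dy": -90,"dz": 0,"turn": -48},
  {"dx": -189,"dy": -105,"dz": 0,"turn": -56},
  {"dx": -216,"dy": -120,"dz": 10,"turn": -64},
  {"dx": -240.4,"dy": -134,"dz": 20,"turn": -69},
  {"dx": -240.4,"dy": -134,"dz": 20,"turn": -69},
])

```text
t: 25.05
position: [0.5404, 0.0131, 0.1949]
orientation: [-3.141, 0.004, -0.109]
wrist_force: [0.2, -0.8, -0.0]
opening: 0.085
```

Call:
send_rows([
  {"dx": 0,"dy": 0,"dz": 15,"turn": 0},
  {"dx": 0,"dy": 0,"dz": 30,"turn": 0},
  {"dx": 0,"dy": 0,"dz": 38,"turn": 0},
  {"dx": 0,"dy": 0,"dz": 38,"turn": 0},
  {"dx": 0,"dy": 0,"dz": 38,"turn": 0},
])

```text
t: 25.55
position: [0.5413, 0.0099, 0.1595]
orientation: [3.142, -0.0, -0.115]
wrist_force: [0.2, 0.5, -0.1]
opening: 0.089
```

```bash
python3 go.py .5419 .0096 .16 -.1145;  python3 - <<'E'
from h import *
save("side","s14",(240,110,340,210),7); save("top","t14",(200,140,310,240),7)
E
```

```text
d [ 0.6  0.2 -0.5] turn -0.0 j6 -0.09 j1 -0.2 t 25.55
at [0.5413 0.0099 0.1595] rpy [ 3.1415e+00 -2.0000e-04 -1.1500e-01] F [ 0.2  0.5 -0.1] open 0.089
```

View pics/s14.png

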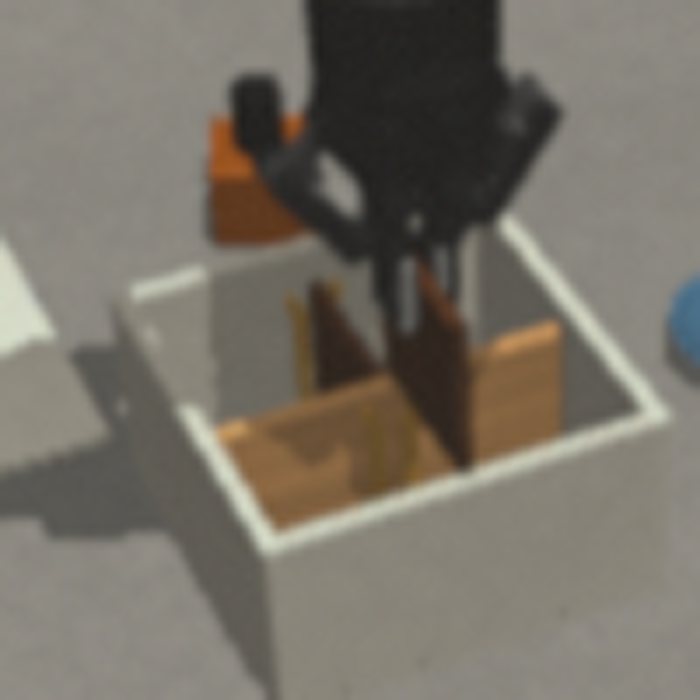

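View pics/t14.png

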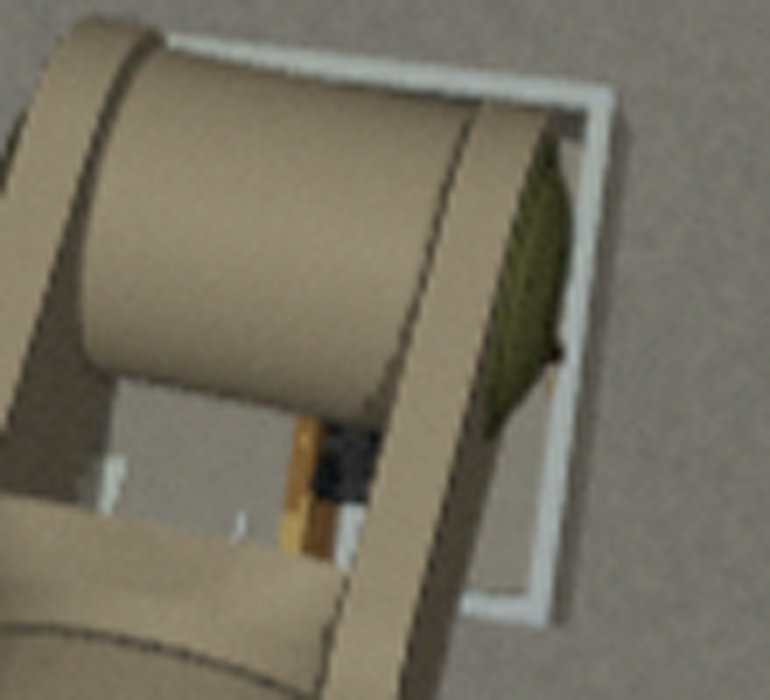

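```bash
python3 - <<'E'
from dfit import *
x,y,yaw=.5413,.0112,-.1148;z=.107
for w in((297,156,14,20),(299,160,12,16),(298,150,14,25)): dfit("side",x,y,yaw,z,w,(60,95))
from ov import *
from dv import dpolys
overlay("side","dvs2",(280,140,320,185),15,dpolys(.5413,.0112,yaw,z,(0,255,0)))
E
```

```text
side pose [0.5436 0.0152] e 2.67 off mm [2.3 4. ]
side pose [0.5437 0.0146] e 1.6 off mm [2.4 3.4]
side pose [0.5441 0.0169] e 18.97 off mm [2.8 5.7]
```

View pics/dvs2.png

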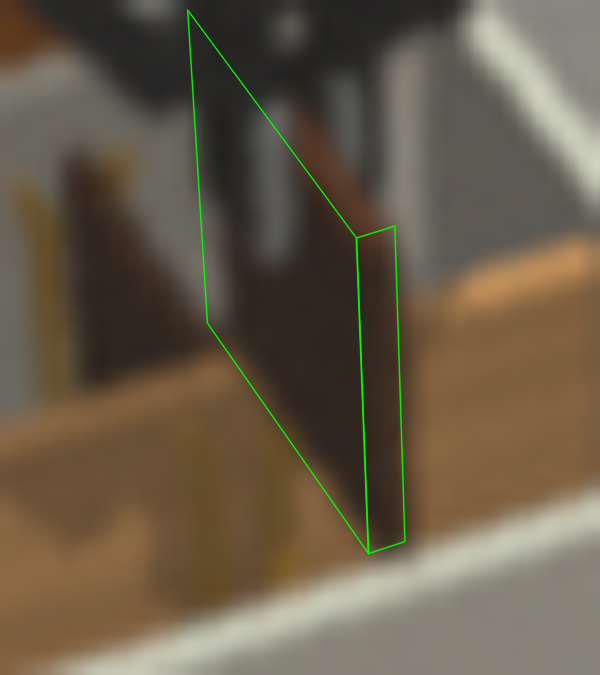

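Call:
send_rows([
  {"dx": 0.6,"dy": 1,"dz": 5,"turn": 0},
  {"dx": 0.6,"dy": 1,"dz": 10,"turn": 0},
  {"dx": 0.6,"dy": 1,"dz": 14,"turn": 0},
  {"dx": 0.6,"dy": 1,"dz": 14,"turn": 0},
])

```text
t: 26.25
position: [0.5431, 0.0124, 0.1487]
orientation: [-3.136, -0.006, -0.114]
wrist_force: [-2.9, 19.5, 28.8]
opening: 0.089
```

Call:
send_rows([
  {"dx": 0,"dy": 0,"dz": 3,"turn": 0},
  {"dx": 0,"dy": 0,"dz": 6,"turn": 0},
  {"dx": 0,"dy": 0,"dz": 9,"turn": 0},
  {"dx": 0,"dy": 0,"dz": 9,"turn": 0},
])

```text
t: 26.65
position: [0.5444, 0.0128, 0.1407]
orientation: [-3.135, -0.011, -0.113]
wrist_force: [2.0, 19.7, 31.1]
opening: 0.087
```

```bash
python3 go.py .5419 .0096 .16 -.1145;  python3 - <<'E'
from h import *
save("side","s15",(260,130,330,200),9); save("top","t15",(240,140,310,210),10)
E
```

```text
d [ -1.9   3.3 -19.3] turn 0.1 j6 -0.09 j1 -0.2 t 26.65
at [0.5444 0.0128 0.1407] rpy [-3.1354 -0.0108 -0.1128] F [ 2.  19.7 31.1] open 0.087
```

View pics/s15.png

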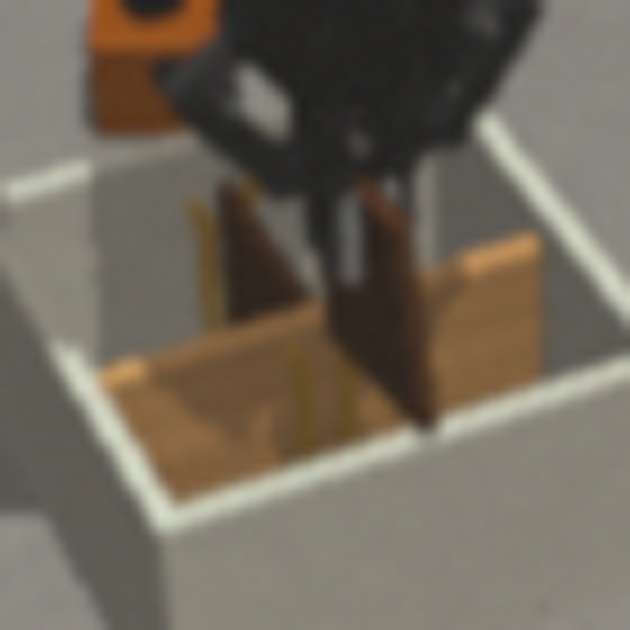

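View pics/t15.png

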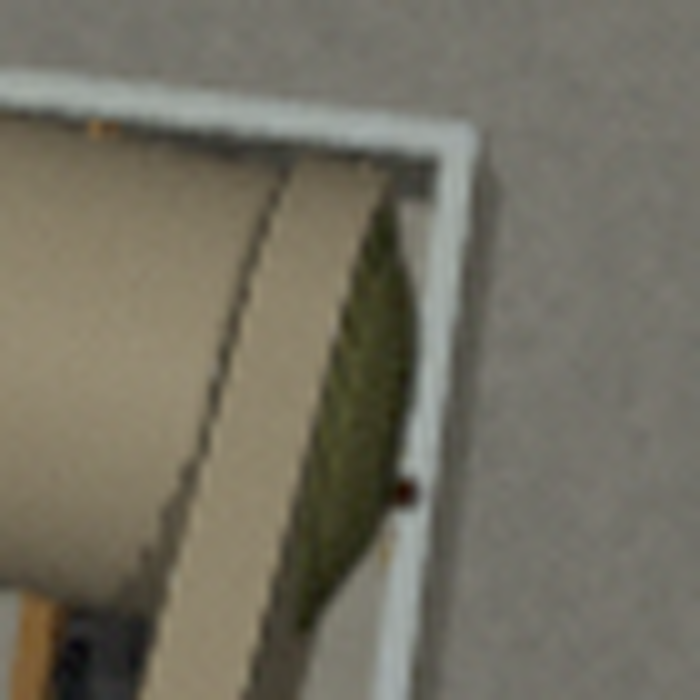

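Call:
send_rows([
  {"dx": 0,"dy": 0,"dz": -15,"turn": 0},
  {"dx": 0,"dy": 0,"dz": -40,"turn": 0},
  {"dx": 0,"dy": 0,"dz": -40,"turn": 0},
  {"dx": 0,"dy": 0,"dz": -40,"turn": 0},
  {"dx": 0,"dy": 0,"dz": -40,"turn": 0},
])

```text
t: 27.25
position: [0.5412, 0.0092, 0.175]
orientation: [-3.141, 0.002, -0.114]
wrist_force: [-0.4, 0.7, -0.2]
opening: 0.087
```

```bash
python3 go.py .5419 .0096 .16 -.1145;  python3 - <<'E'
from ov import *
from dv import dpolys
s=read_state();p=s["position"]; print(p, s["orientation"])
P=dpolys(p[0],p[1],-.1145,p[2]-.0525,(0,255,0))
overlay("side","s16",(270,105,330,165),12,P); overlay("top","t16",(240,140,310,210),10,P)
E
```

```text
d [ 0.7 -0.4 15. ] turn 0.0 j6 -0.09 j1 -0.2 t 27.25
at [0.5412 0.0092 0.175 ] rpy [-3.1414e+00  1.9000e-03 -1.1430e-01] F [-0.4  0.7 -0.2] open 0.087
[0.54122654 0.0092385  0.17500266] [-3.14143131e+00  1.88223163e-03 -1.14295511e-01]
```

View pics/s16.png

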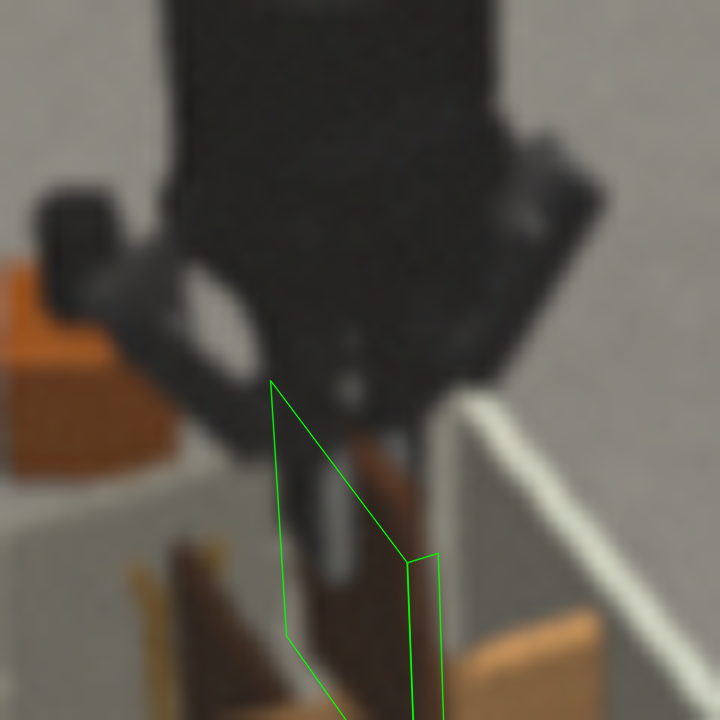

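View pics/t16.png

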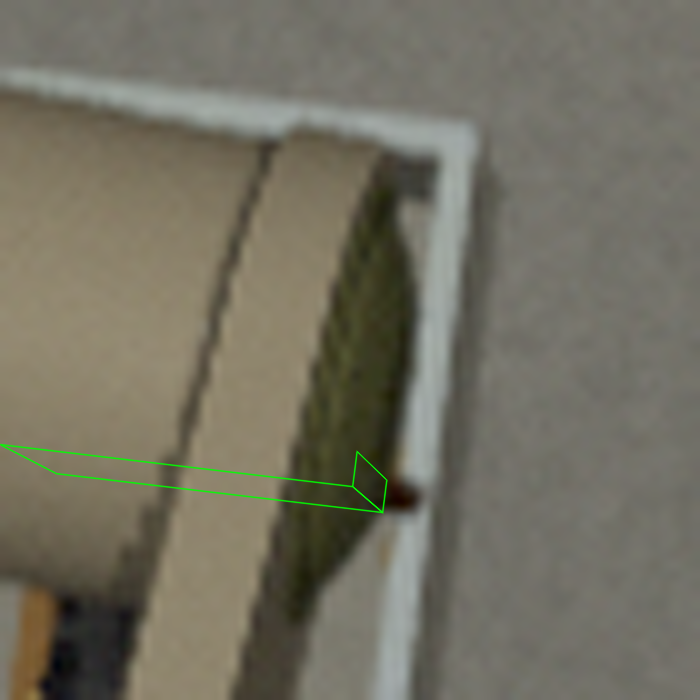

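```bash
python3 - <<'E'
from h import *
save("side","s17",(270,120,330,180),12)
E
```

```text
(no output)
```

View pics/s17.png

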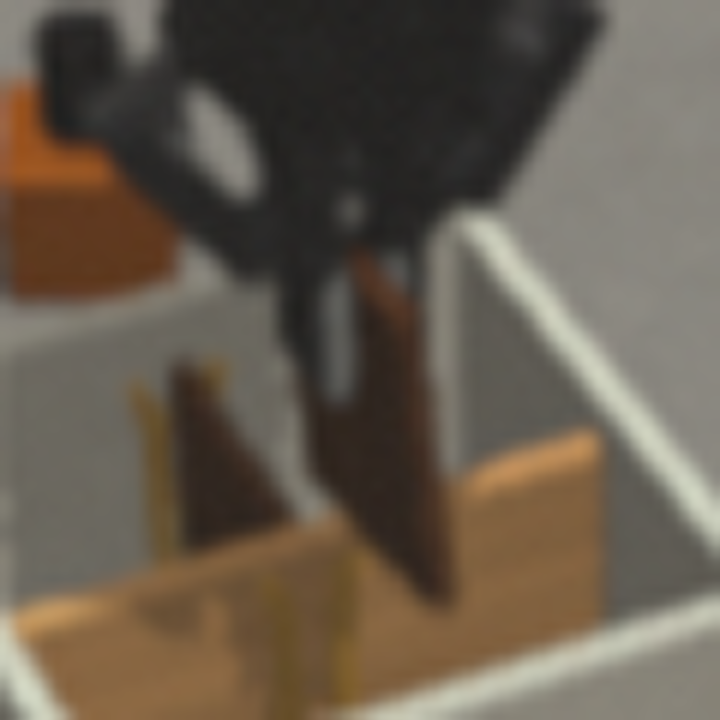

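```bash
python3 go.py .4721 -.2565 .22 -1.319
```

```text
d [-38.6 271.9 -44.7] turn 69.0 j6 -0.09 j1 -0.2 t 27.4
at [0.5414 0.0092 0.1753] rpy [-3.1415e+00  1.6000e-03 -1.1430e-01] F [-0.  -0.1 -0.3] open 0.085
```

Call:
send_rows([
  {"dx": 0,"dy": 0,"dz": -40,"turn": 0},
  {"dx": -5,"dy": 35,"dz": -45,"turn": 8},
  {"dx": -10,"dy": 70,"dz": -45,"turn": 16},
  {"dx": -15,"dy": 105,"dz": -45,"turn": 24},
  {"dx": -20,"dy": 140,"dz": -45,"turn": 32},
  {"dx": -25,"dy": 175,"dz": -45,"turn": 40},
  {"dx": -30,"dy": 210,"dz": -45,"turn": 48},
  {"dx": -35,"dy": 245,"dz": -45,"turn": 56},
  {"dx": -38.6,"dy": 272,"dz": -45,"turn": 64},
  {"dx": -38.6,"dy": 272,"dz": -45,"turn": 69},
])

```text
t: 28.4
position: [0.4714, -0.2596, 0.2203]
orientation: [3.141, 0.0, -1.327]
wrist_force: [1.1, 0.4, -1.1]
opening: 0.088
```

Call:
send_rows([
  {"dx": 0,"dy": 0,"dz": 40,"turn": 0},
  {"dx": 0,"dy": 0,"dz": 80,"turn": 0},
  {"dx": 0,"dy": 0,"dz": 100,"turn": 0},
  {"dx": 0,"dy": 0,"dz": 100,"turn": 0},
  {"dx": 0,"dy": 0,"dz": 100,"turn": 0},
])

```text
t: 28.9
position: [0.4726, -0.2569, 0.1216]
orientation: [-3.141, -0.0, -1.319]
wrist_force: [0.4, 0.2, 0.2]
opening: 0.087
```

```bash
python3 go.py .4721 -.2565 .0585 -1.319;  python3 - <<'E'
from h import *
save("side","s18",(290,190,370,270),9); save("top","t18",(300,170,400,270),7)
E
```

```text
d [-0.5  0.4 63.1] turn 0.0 j6 0.6 j1 -0.72 t 28.9
at [ 0.4726 -0.2569  0.1216] rpy [-3.1414e+00 -3.0000e-04 -1.3186e+00] F [0.4 0.2 0.2] open 0.087
```

View pics/s18.png

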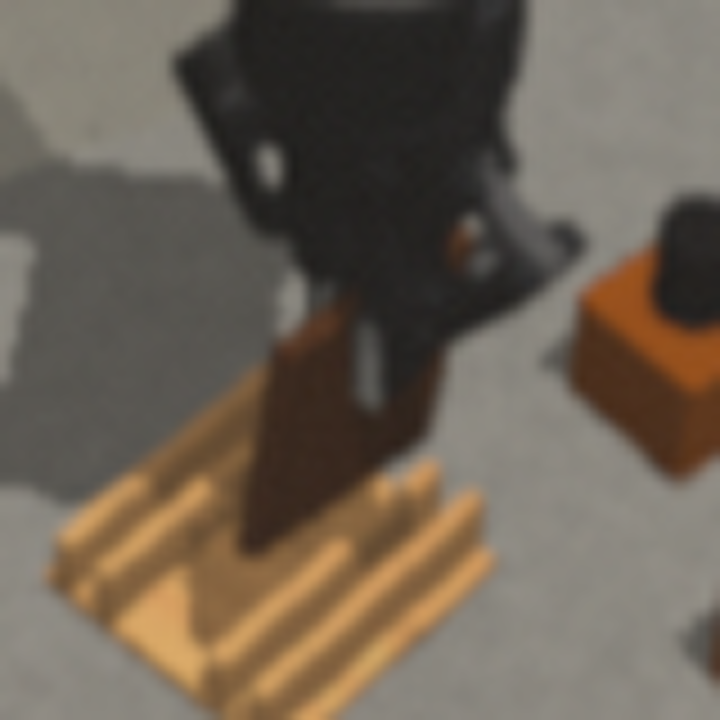

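Call:
send_rows([
  {"dx": -0.3,"dy": 0.4,"dz": 20,"turn": 0},
  {"dx": -0.3,"dy": 0.4,"dz": 38,"turn": 0},
  {"dx": -0.3,"dy": 0.4,"dz": 46,"turn": 0},
  {"dx": -0.3,"dy": 0.4,"dz": 46,"turn": 0},
])

```text
t: 29.4
position: [0.4719, -0.2564, 0.0752]
orientation: [3.141, 0.0, -1.319]
wrist_force: [0.1, 0.7, -1.0]
opening: 0.087
```

Call:
send_rows([
  {"dx": 0,"dy": 0,"dz": 4,"turn": 0},
  {"dx": 0,"dy": 0,"dz": 8,"turn": 0},
  {"dx": 0,"dy": 0,"dz": 11,"turn": 0},
  {"dx": 0,"dy": 0,"dz": 14,"turn": 0},
  {"dx": 0,"dy": 0,"dz": 14,"turn": 0},
])

```text
t: 29.9
position: [0.4718, -0.2563, 0.0608]
orientation: [3.141, 0.0, -1.319]
wrist_force: [0.4, -0.5, 0.3]
opening: 0.088
```

```bash
python3 go.py .4721 -.2565 .0585 -1.319;  python3 - <<'E'
from h import *
save("side","s19",(290,190,370,270),9)
E
```

```text
d [ 0.2 -0.3  2.3] turn 0.0 j6 0.6 j1 -0.72 t 29.9
at [ 0.4718 -0.2563  0.0608] rpy [ 3.1413e+00  5.0000e-04 -1.3185e+00] F [ 0.4 -0.5  0.3] open 0.088
```

View pics/s19.png

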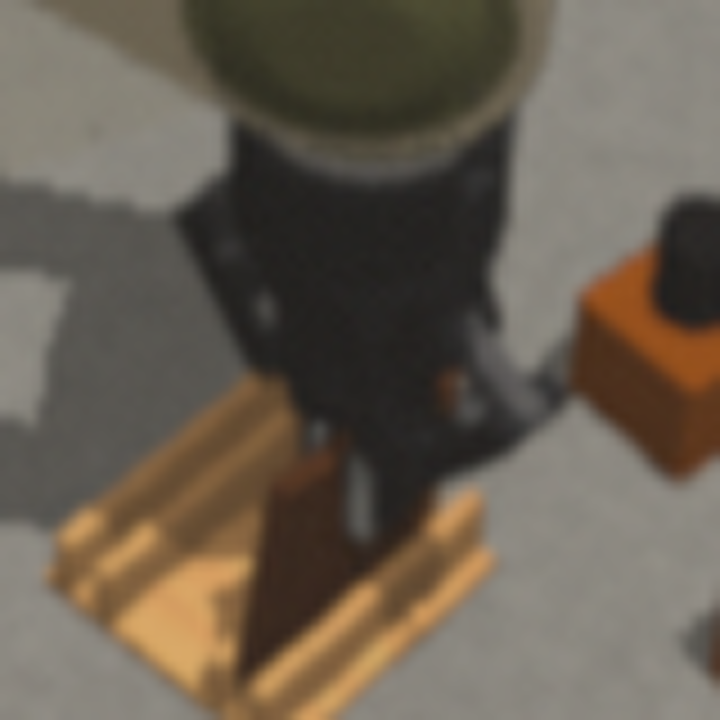

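Call:
send_rows([
  {"dx": 0,"dy": 0,"dz": 2,"turn": 0},
  {"dx": 0,"dy": 0,"dz": 2,"turn": 0},
  {"dx": 0,"dy": 0,"dz": 2,"turn": 0},
  {"dx": 0,"dy": 0,"dz": 2,"turn": 0},
  {"dx": 0,"dy": 0,"dz": 2,"turn": 0},
  {"dx": 0,"dy": 0,"dz": 2,"turn": 0},
], hand=0.45)

```text
t: 30.55
position: [0.4719, -0.2565, 0.0591]
orientation: [-3.142, -0.0, -1.319]
wrist_force: [-0.2, 0.4, 0.3]
opening: 0.449
```

Call:
send_rows([
  {"dx": 0,"dy": 0,"dz": -40,"turn": 0},
  {"dx": 0,"dy": 0,"dz": -80,"turn": 0},
  {"dx": 0,"dy": 0,"dz": -120,"turn": 0},
  {"dx": 0,"dy": 0,"dz": -120,"turn": 0},
  {"dx": 0,"dy": 0,"dz": -120,"turn": 0},
])

```text
t: 31.05
position: [0.4719, -0.2564, 0.1794]
orientation: [-3.141, -0.001, -1.319]
wrist_force: [0.4, -0.2, -0.9]
opening: 0.452
```

```bash
python3 go.py .4721 -.2565 .0585 -1.319;  python3 - <<'E'
from ov import *
from dv import dpolys
P=dpolys(.4721,-.2565,-1.319,.006,(0,255,0))
overlay("side","s20",(300,200,360,270),10,P)
E
```

```text
d [-0.000e+00 -1.000e-01  1.209e+02] turn 0.0 j6 0.6 j1 -0.72 t 31.05
at [ 0.4719 -0.2564  0.1794] rpy [-3.1409e+00 -1.0000e-03 -1.3186e+00] F [ 0.4 -0.2 -0.9] open 0.452
```

View pics/s20.png

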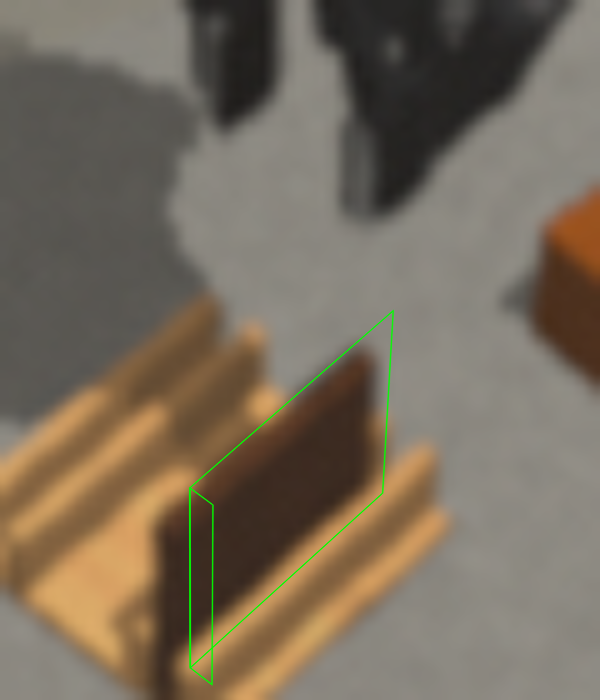

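```bash
python3 - <<'E'
from h import *
a=px2w("side",(317.0,251.8),.086);b=px2w("side",(336.5,235),.086);print(a,b,(a+b)/2,np.linalg.norm(b-a))
from dfit import *
im=camera("side"); V=im.max(2).astype(float)
m=np.clip((100-V)/(100-55),0,1)
MOD["dvt"]=[box(-.004,.004,-.04,.04,.03,.08)]
win=(308,228,40,30)
u,v,w,h=win;mm=m[v:v+h,u:u+w].copy()
mm[:8,:8]=0
print((mm*9).astype(int))
E
```

```text
[ 0.42317011 -0.26986212  0.086     ] [ 0.49596514 -0.25176917  0.086     ] [ 0.45956762 -0.26081565  0.086     ] 0.07500980504026122
[[0 0 0 ... 0 0 0]
 [0 0 0 ... 0 0 0]
 [0 0 0 ... 0 0 0]
 ...
 [0 0 0 ... 0 0 0]
 [0 0 0 ... 0 0 0]
 [0 0 0 ... 0 0 0]]
```

Call:
send_rows([
  {"dx": 0,"dy": 13,"dz": 40,"turn": 0},
  {"dx": 0,"dy": 13,"dz": 80,"turn": 0},
  {"dx": 0,"dy": 13,"dz": 115,"turn": 0},
  {"dx": 0,"dy": 13,"dz": 121.5,"turn": 0},
  {"dx": 0,"dy": 13,"dz": 121.5,"turn": 0},
])

```text
t: 31.65
position: [0.4589, -0.2593, 0.0566]
orientation: [3.14, 0.003, -1.319]
wrist_force: [0.1, 0.9, 0.6]
opening: 0.449
```

Call:
send_rows([
  {"dx": 0,"dy": 0,"dz": 0,"turn": 0},
  {"dx": 0,"dy": 0,"dz": 0,"turn": 0},
  {"dx": 0,"dy": 0,"dz": 0,"turn": 0},
  {"dx": 0,"dy": 0,"dz": 0,"turn": 0},
  {"dx": 0,"dy": 0,"dz": 0,"turn": 0},
  {"dx": 0,"dy": 0,"dz": 0,"turn": 0},
], hand=0, grip_force=50)

```text
t: 32.25
position: [0.46, -0.2602, 0.0591]
orientation: [-3.14, -0.003, -1.318]
wrist_force: [0.9, 0.7, 6.6]
opening: 0.082
```

Call:
send_rows([
  {"dx": 0,"dy": 0,"dz": -10,"turn": 0},
  {"dx": 0,"dy": 0,"dz": -30,"turn": 0},
  {"dx": 0,"dy": 0,"dz": -60,"turn": 0},
  {"dx": 0,"dy": 0,"dz": -100,"turn": 0},
  {"dx": 0,"dy": 0,"dz": -140,"turn": 0},
  {"dx": 0,"dy": 0,"dz": -160,"turn": 0},
  {"dx": 0,"dy": 0,"dz": -160,"turn": 0},
])

```text
t: 32.95
position: [0.46, -0.2602, 0.2213]
orientation: [-3.138, -0.006, -1.318]
wrist_force: [-0.1, 0.6, -0.6]
opening: 0.081
```

```bash
python3 go.py .5419 .0096 .2 -.1145
```

```text
d [-240.9 -146.6   20.5] turn -69.0 j6 0.58 j1 -0.74 t 32.95
at [ 0.46   -0.2602  0.2213] rpy [-3.1379 -0.0056 -1.3184] F [-0.1  0.6 -0.6] open 0.081
```

Call:
send_rows([
  {"dx": -27,"dy": -16,"dz": 0,"turn": -8},
  {"dx": -54,"dy": -33,"dz": 0,"turn": -16},
  {"dx": -81,"dy": -49,"dz": 0,"turn": -24},
  {"dx": -108,"dy": -66,"dz": 0,"turn": -32},
  {"dx": -135,"dy": -82,"dz": 0,"turn": -40},
  {"dx": -162,"dy": -98,"dz": 0,"turn": -48},
  {"dx": -189,"dy": -114,"dz": 0,"turn": -56},
  {"dx": -216,"dy": -131,"dz": 10,"turn": -64},
  {"dx": -241,"dy": -146.6,"dz": 20.5,"turn": -69},
  {"dx": -241,"dy": -146.6,"dz": 20.5,"turn": -69},
])

```text
t: 33.95
position: [0.5403, 0.0132, 0.1949]
orientation: [-3.141, 0.004, -0.109]
wrist_force: [-0.0, 0.3, -0.8]
opening: 0.085
```

Call:
send_rows([
  {"dx": 0,"dy": 0,"dz": 15,"turn": 0},
  {"dx": 0,"dy": 0,"dz": 30,"turn": 0},
  {"dx": 0,"dy": 0,"dz": 38,"turn": 0},
  {"dx": 0,"dy": 0,"dz": 38,"turn": 0},
  {"dx": 0,"dy": 0,"dz": 38,"turn": 0},
])

```text
t: 34.45
position: [0.5412, 0.0099, 0.1595]
orientation: [3.142, -0.0, -0.115]
wrist_force: [0.2, 0.5, -0.6]
opening: 0.081
```

```bash
python3 go.py .5419 .0096 .16 -.1145;  python3 - <<'E'
from ov import *
from dv import dpolys
s=read_state();p=s["position"]
P=dpolys(p[0],p[1],-.1145,p[2]-.0531,(0,255,0))
overlay("side","s21",(270,125,330,185),12,P); overlay("top","t21",(240,140,310,210),10,P)
E
```

```text
d [ 0.7  0.2 -0.5] turn -0.0 j6 -0.09 j1 -0.2 t 34.45
at [0.5412 0.0099 0.1595] rpy [ 3.1415e+00 -3.0000e-04 -1.1510e-01] F [ 0.2  0.5 -0.6] open 0.081
```

View pics/s21.png

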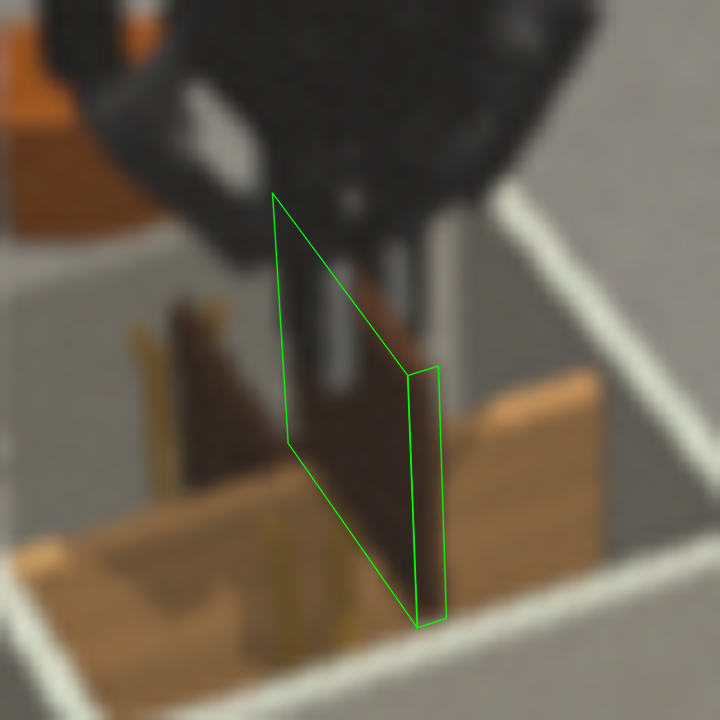

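View pics/t21.png

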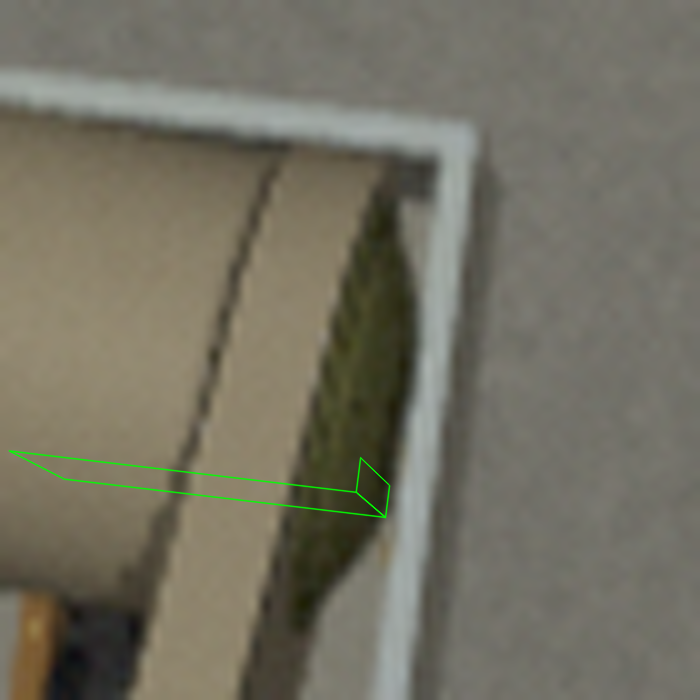

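```bash
python3 - <<'E'
from dfit import *
x,y,yaw=.5412,.0109,-.1148;z=.1064
im=camera("side").max(2); print(im[166:180,298:312])
for w in((297,160,14,20),(300,163,12,16),(302,166,10,14)): 
  for th in((55,90),(60,100)): dfit("side",x,y,yaw,z,w,th)
im=camera("top").max(2); print(im[184:194,274:288])
E
```

```text
[[ 61  49  48  47  46  48  51  60  86 121 130 129 127 126]
 [ 74  55  48  48  49  49  52  62  87 121 128 128 128 130]
 [ 90  71  51  47  47  48  51  61  87 123 131 131 132 133]
 [ 99  87  62  48  48  47  53  61  88 127 135 135 135 133]
 [101  96  82  59  49  47  52  61  89 126 135 135 132 130]
 [101 108 111  88  57  47  50  59  83 117 131 132 131 129]
 [103 114 129 115  77  51  49  60  78 111 128 129 130 129]
 [101 113 131 127  98  63  50  58  77 109 128 129 129 128]
 [101 112 128 129 116  85  59  58  75 109 124 126 128 132]
 [101 111 127 128 125 108  82  67  78 110 130 136 146 160]
 [106 119 126 126 127 122 109  99 109 139 160 172 185 192]
 [114 124 125 128 132 136 144 153 165 184 193 195 197 188]
 [119 133 137 147 161 172 186 192 195 199 190 181 170 157]
 [140 161 172 186 193 196 198 188 182 170 159 151 142 138]]
side pose [0.545  0.0205] e 2.3 off mm [3.8 9.6]
side pose [0.5435 0.0168] e 1.59 off mm [2.3 5.9]
side pose [0.5449 0.0206] e 2.22 off mm [3.7 9.7]
side pose [0.5434 0.0169] e 1.43 off mm [2.2 6. ]
side pose [0.5442 0.0198] e 1.89 off mm [3.  8.9]
side pose [0.543  0.0164] e 0.96 off mm [1.8 5.5]
[[ 60  60  54  53  35  50 111 166 164 147  87  89  90 108]
 [ 65  51  56  50  40  67 134 168 164 140  86  86  93 109]
 [ 60  54  55  49  36  77 146 166 164 142  86  88  96 113]
 [ 59  56  58  45  39  79 148 166 163 131  88  86 101 115]
 [ 56  52  48  40  41  87 157 166 159 113  87  87 103 113]
 [ 54  59  49  47  45  98 165 165 159 103  89  90 105 117]
 [ 54  52  45  40  55 117 165 166 160  96  89  92 107 115]
 [ 52  49  47  34  61 125 166 166 158  86  87  91 102 113]
 [ 51  43  45  64 106 128 166 167 150  88  86  90 110 114]
 [ 51  45  51  91 119 131 167 163 139  88  87  89 116 116]]
```

```bash
python3 - <<'E'
from dfit import *
x,y,yaw=.5412,.0109,-.1148;z=.1064
for w in((300,163,11,13),(302,164,9,12)): 
  for th in((50,128),(58,128)): dfit("side",x,y,yaw,z,w,th)
print(w2px("side",R.from_euler("z",yaw).apply([-.004,-.04,0])+[x,y,z]),w2px("side",R.from_euler("z",yaw).apply([.004,-.04,0])+[x,y,z]))
E
```

```text
side pose [0.543  0.0153] e 1.26 off mm [1.8 4.4]
side pose [0.5427 0.0148] e 0.85 off mm [1.5 3.9]
side pose [0.5427 0.0153] e 0.88 off mm [1.5 4.4]
side pose [0.5427 0.0148] e 0.5 off mm [1.5 3.9]
[304.09786066 176.62205754] [306.5240117  175.82664324]
```

Call:
send_rows([
  {"dx": 0.5,"dy": 0,"dz": 3,"turn": 0},
  {"dx": 0.5,"dy": 0,"dz": 6,"turn": 0},
  {"dx": 0.5,"dy": 0,"dz": 8,"turn": 0},
  {"dx": 0.5,"dy": 0,"dz": 8,"turn": 0},
])

```text
t: 35.55
position: [0.5414, 0.0102, 0.1507]
orientation: [-3.142, 0.001, -0.114]
wrist_force: [0.7, 1.0, -0.1]
opening: 0.084
```

Call:
send_rows([
  {"dx": 0,"dy": 0,"dz": 3,"turn": 0},
  {"dx": 0,"dy": 0,"dz": 6,"turn": 0},
  {"dx": 0,"dy": 0,"dz": 9,"turn": 0},
  {"dx": 0,"dy": 0,"dz": 12,"turn": 0},
  {"dx": 0,"dy": 0,"dz": 12,"turn": 0},
])

```text
t: 36.05
position: [0.5414, 0.0103, 0.1386]
orientation: [-3.142, 0.001, -0.114]
wrist_force: [-0.1, 0.5, -0.3]
opening: 0.082
```

```bash
python3 go.py .5419 .0096 .16 -.1145;  python3 - <<'E'
from ov import *
save("side","s22",(270,125,330,185),12);save("top","t22",(240,140,310,210),10)
E
```

```text
d [  0.6   0.6 -21.4] turn 0.0 j6 -0.09 j1 -0.2 t 36.05
at [0.5414 0.0103 0.1386] rpy [-3.1415e+00  9.0000e-04 -1.1430e-01] F [-0.1  0.5 -0.3] open 0.082
```

View pics/s22.png

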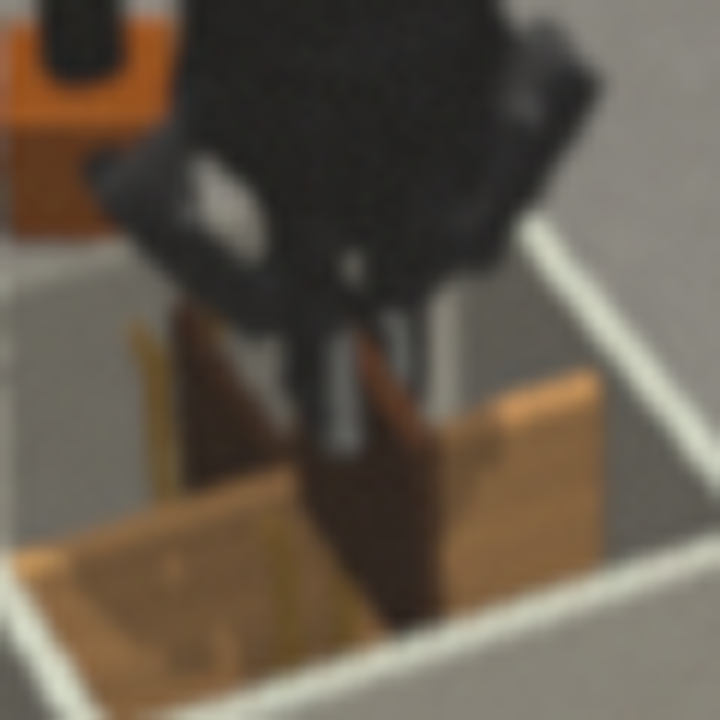

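View pics/t22.png

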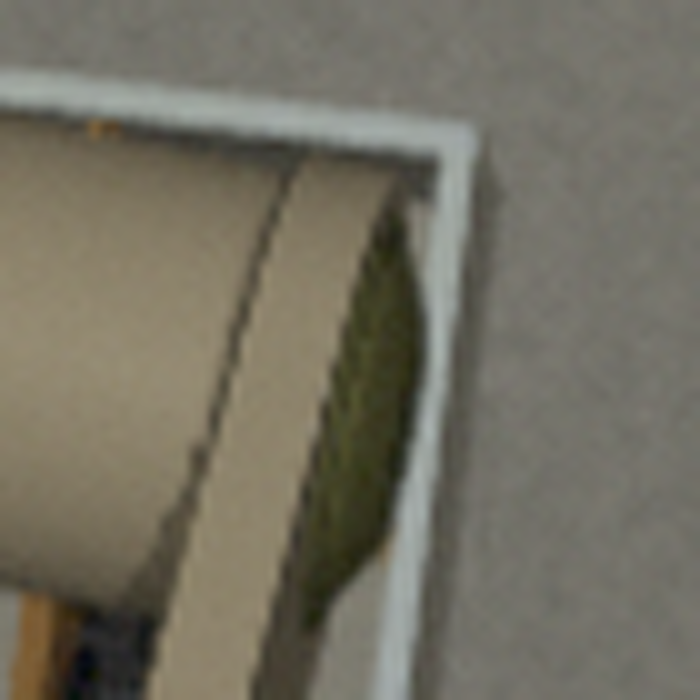

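Call:
send_rows([
  {"dx": 0.3,"dy": 0,"dz": 3,"turn": 0},
  {"dx": 0.3,"dy": 0,"dz": 6,"turn": 0},
  {"dx": 0.3,"dy": 0,"dz": 9,"turn": 0},
  {"dx": 0.3,"dy": 0,"dz": 12,"turn": 0},
  {"dx": 0.3,"dy": 0,"dz": 15,"turn": 0},
  {"dx": 0.3,"dy": 0,"dz": 15,"turn": 0},
])

```text
t: 36.75
position: [0.5417, 0.0102, 0.1236]
orientation: [-3.142, 0.001, -0.114]
wrist_force: [0.8, 1.2, -0.7]
opening: 0.083
```

Call:
send_rows([
  {"dx": 0,"dy": 0,"dz": 5,"turn": 0},
  {"dx": 0,"dy": 0,"dz": 10,"turn": 0},
  {"dx": 0,"dy": 0,"dz": 15,"turn": 0},
  {"dx": 0,"dy": 0,"dz": 20,"turn": 0},
  {"dx": 0,"dy": 0,"dz": 25,"turn": 0},
  {"dx": 0,"dy": 0,"dz": 25,"turn": 0},
])

```text
t: 37.35
position: [0.5416, 0.0102, 0.0983]
orientation: [-3.142, 0.001, -0.114]
wrist_force: [0.2, -0.8, -0.6]
opening: 0.081
```

Call:
send_rows([
  {"dx": 0,"dy": 0,"dz": 6,"turn": 0},
  {"dx": 0,"dy": 0,"dz": 12,"turn": 0},
  {"dx": 0,"dy": 0,"dz": 18,"turn": 0},
  {"dx": 0,"dy": 0,"dz": 24,"turn": 0},
  {"dx": 0,"dy": 0,"dz": 30,"turn": 0},
  {"dx": 0,"dy": 0,"dz": 32,"turn": 0},
  {"dx": 0,"dy": 0,"dz": 32,"turn": 0},
])

```text
t: 38.05
position: [0.5418, 0.0102, 0.0668]
orientation: [-3.142, 0.001, -0.114]
wrist_force: [0.2, 0.7, -1.6]
opening: 0.086
```

Nearly home; lower until contact.

Call:
send_rows([
  {"dx": 0,"dy": 0,"dz": 3,"turn": 0},
  {"dx": 0,"dy": 0,"dz": 5,"turn": 0},
  {"dx": 0,"dy": 0,"dz": 6.5,"turn": 0},
  {"dx": 0,"dy": 0,"dz": 8,"turn": 0},
  {"dx": 0,"dy": 0,"dz": 8,"turn": 0},
])

```text
t: 38.55
position: [0.5422, 0.0101, 0.0611]
orientation: [3.141, -0.002, -0.114]
wrist_force: [-6.0, -1.1, 18.9]
opening: 0.086
```

Call:
send_rows([
  {"dx": 0,"dy": 0,"dz": 0.5,"turn": 0},
  {"dx": 0,"dy": 0,"dz": 1,"turn": 0},
  {"dx": 0,"dy": 0,"dz": 1.5,"turn": 0},
])

```text
t: 38.85
position: [0.5425, 0.01, 0.061]
orientation: [3.141, -0.003, -0.114]
wrist_force: [-10.6, 0.1, 36.6]
opening: 0.079
```

Call:
send_rows([
  {"dx": 0,"dy": 0,"dz": -1.5,"turn": 0},
  {"dx": 0,"dy": 0,"dz": -2.5,"turn": 0},
  {"dx": 0,"dy": 0,"dz": -2.5,"turn": 0},
  {"dx": 0,"dy": 0,"dz": -2.5,"turn": 0},
  {"dx": 0,"dy": 0,"dz": -2.5,"turn": 0},
  {"dx": 0,"dy": 0,"dz": -2.5,"turn": 0},
], hand=0.45)

```text
t: 39.45
position: [0.5418, 0.0102, 0.0599]
orientation: [-3.142, 0.0, -0.114]
wrist_force: [-0.1, 0.3, -0.4]
opening: 0.45
```

Call:
send_rows([
  {"dx": 0,"dy": 0,"dz": -40,"turn": 0},
  {"dx": 0,"dy": 0,"dz": -80,"turn": 0},
  {"dx": 0,"dy": 0,"dz": -120,"turn": 0},
  {"dx": 0,"dy": 0,"dz": -160,"turn": 0},
  {"dx": 0,"dy": 0,"dz": -180,"turn": 0},
  {"dx": 0,"dy": 0,"dz": -180,"turn": 0},
  {"dx": 0,"dy": 0,"dz": -180,"turn": 0},
])

```text
t: 40.15
position: [0.5416, 0.0102, 0.2395]
orientation: [-3.142, 0.001, -0.114]
wrist_force: [-0.5, 0.4, -1.0]
opening: 0.455
```

```bash
python3 m2.py 2>/dev/null | grep "'top', 'side'\|'top'\]" ; python3 - <<'E'
from ov import *
save("side","s23",(230,100,350,220),6);save("top","t23",(130,70,450,310),2.5)
print(read_state()["position"],read_state()["t"])
E
```

```text
lid ['top'] [ 1.0037 -0.2097 -1.3533] 0.0 [0]
lid ['top', 'side'] [ 1.073  0.113 -4.02 ] 0.0 [0, 0]
standdiv ['top'] [ 0.4586 -0.2241  0.2498] 42.9 [1403]
standdiv ['top', 'side'] [ 0.4592 -0.2254  0.254 ] 405.4 [1403, 1239]
bottle ['top'] [ 0.6099 -0.2393  0.1102] 15.1 [474]
bottle ['top', 'side'] [ 0.6102 -0.239   0.1311] 135.3 [474, 469]
bottle ['top'] [ 0.579  -0.3529  0.154 ] 18.3 [489]
bottle ['top', 'side'] [ 0.5791 -0.3524  0.1485] 157.7 [489, 527]
bottle ['top'] [ 0.4152 -0.4342  0.3395] 24.9 [527]
bottle ['top', 'side'] [ 0.4152 -0.434   0.3641] 812.8 [527, 0]
bottle ['top'] [ 0.6103  0.3003 -0.5184] 29.4 [544]
bottle ['top', 'side'] [ 0.6113  0.3007 -0.4939] 86.3 [544, 279]
[0.54151497 0.01023968 0.23883193] 40.35
```

View pics/s23.png

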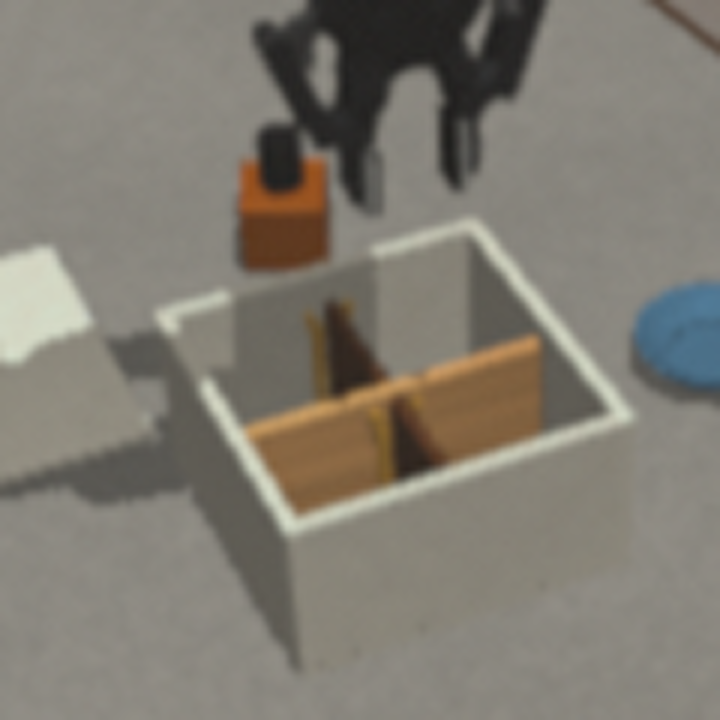

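View pics/t23.png

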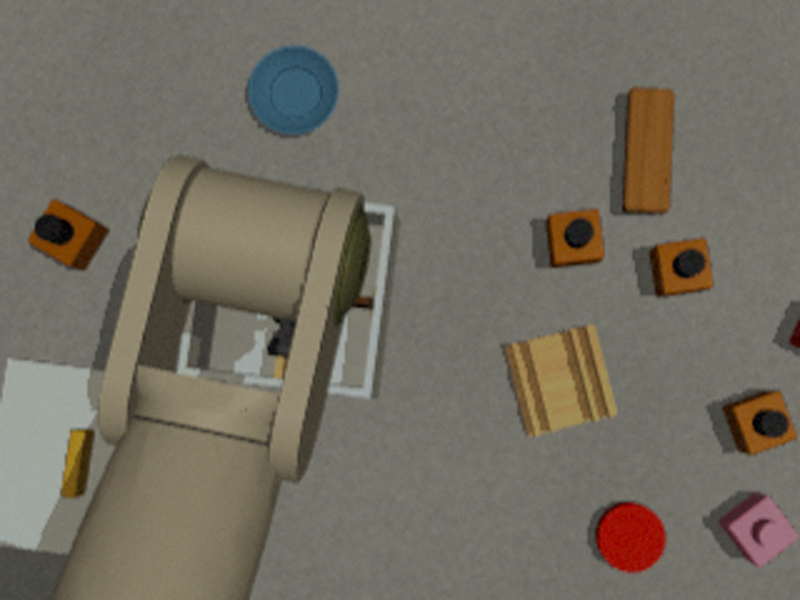

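```bash
python3 go.py .611 -.2387 .18 .12
```

```text
d [ 97.6 239.4  58.5] turn -13.4 j6 -0.09 j1 -0.2 t 40.35
at [0.5415 0.0102 0.2388] rpy [-3.1414e+00  2.5000e-03 -1.1430e-01] F [ 0.3 -0.3  0.8] open 0.448
```

Call:
send_rows([
  {"dx": 16,"dy": 40,"dz": 0,"turn": -3},
  {"dx": 32,"dy": 80,"dz": 0,"turn": -6},
  {"dx": 48,"dy": 120,"dz": 0,"turn": -9},
  {"dx": 64,"dy": 160,"dz": 10,"turn": -12},
  {"dx": 80,"dy": 200,"dz": 30,"turn": -13.4},
  {"dx": 98,"dy": 239,"dz": 58,"turn": -13.4},
  {"dx": 98,"dy": 239,"dz": 80,"turn": -13.4},
  {"dx": 98,"dy": 239,"dz": 100,"turn": -13.4},
  {"dx": 98,"dy": 239,"dz": 100,"turn": -13.4},
  {"dx": 98,"dy": 239,"dz": 100,"turn": -13.4},
], hand=0.6)

```text
t: 41.35
position: [0.612, -0.2383, 0.1401]
orientation: [-3.141, 0.0, 0.12]
wrist_force: [-0.9, 0.4, 0.4]
opening: 0.6
```

```bash
python3 go.py .611 -.2387 .057 .12; python3 - <<'E'
from h import *
save("side","s24",(320,150,420,250),7)
E
```

```text
d [-1.   0.3 83.1] turn -0.0 j6 -0.67 j1 -0.55 t 41.35
at [ 0.612  -0.2383  0.1401] rpy [-3.1412e+00  5.0000e-04  1.1970e-01] F [-0.9  0.4  0.4] open 0.6
```

View pics/s24.png

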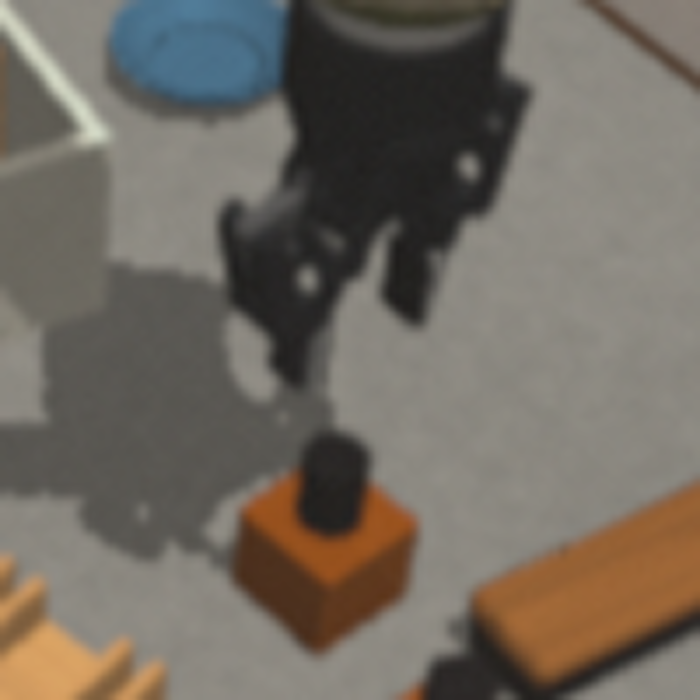

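Aligned over the cap. Descend and grip.

Call:
send_rows([
  {"dx": -1,"dy": 0,"dz": 30,"turn": 0},
  {"dx": -1,"dy": 0,"dz": 60,"turn": 0},
  {"dx": -1,"dy": 0,"dz": 80,"turn": 0},
  {"dx": -1,"dy": 0,"dz": 82,"turn": 0},
  {"dx": -1,"dy": 0,"dz": 82,"turn": 0},
])

```text
t: 41.9
position: [0.6116, -0.2387, 0.0594]
orientation: [3.141, -0.001, 0.12]
wrist_force: [0.6, 0.8, 0.1]
opening: 0.599
```

Call:
send_rows([
  {"dx": 0,"dy": 0,"dz": 0,"turn": 0},
  {"dx": 0,"dy": 0,"dz": 0,"turn": 0},
  {"dx": 0,"dy": 0,"dz": 0,"turn": 0},
  {"dx": 0,"dy": 0,"dz": 0,"turn": 0},
  {"dx": 0,"dy": 0,"dz": 0,"turn": 0},
  {"dx": 0,"dy": 0,"dz": 0,"turn": 0},
], hand=0, grip_force=50)

```text
t: 42.5
position: [0.6116, -0.239, 0.0601]
orientation: [3.14, -0.002, 0.12]
wrist_force: [-2.4, 0.6, 7.7]
opening: 0.31
```

Call:
send_rows([
  {"dx": 0,"dy": 0,"dz": -10,"turn": 0},
  {"dx": 0,"dy": 0,"dz": -30,"turn": 0},
  {"dx": 0,"dy": 0,"dz": -60,"turn": 0},
  {"dx": 0,"dy": 0,"dz": -100,"turn": 0},
  {"dx": 0,"dy": 0,"dz": -140,"turn": 0},
  {"dx": 0,"dy": 0,"dz": -160,"turn": 0},
  {"dx": 0,"dy": 0,"dz": -160,"turn": 0},
])

```text
t: 43.2
position: [0.6118, -0.2389, 0.222]
orientation: [3.137, -0.005, 0.12]
wrist_force: [-0.2, -0.5, -2.9]
opening: 0.311
```

```bash
python3 go.py .5875 .0043 .2 -.1145; python3 - <<'E'
from h import *
save("side","s25",(300,80,420,200),6)
E
```

```text
d [   4.8 -244.4   21. ] turn 13.4 j6 -0.67 j1 -0.55 t 43.2
at [ 0.6118 -0.2389  0.222 ] rpy [ 3.1374 -0.0053  0.1198] F [-0.2 -0.5 -2.9] open 0.311
```

View pics/s25.png

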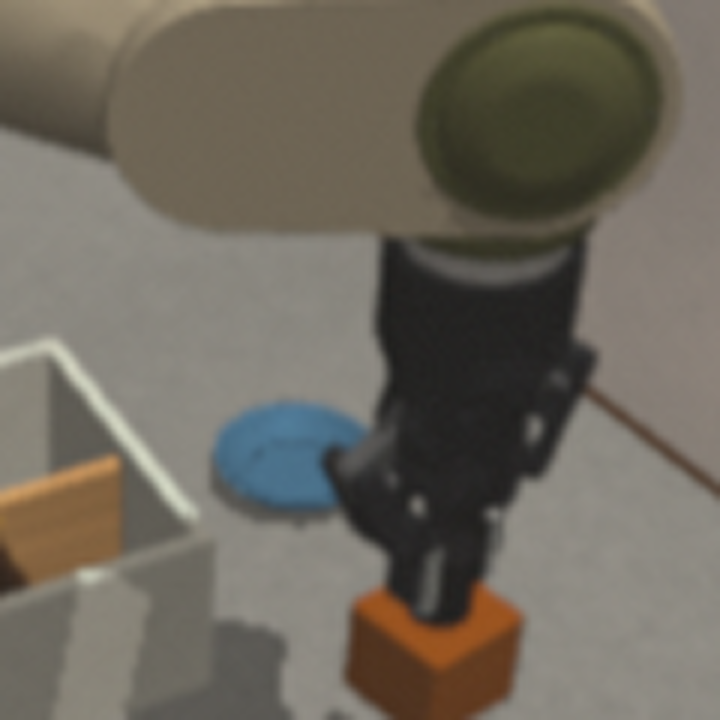

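Call:
send_rows([
  {"dx": 1,"dy": -35,"dz": 0,"turn": 2},
  {"dx": 2,"dy": -75,"dz": 0,"turn": 4},
  {"dx": 2,"dy": -115,"dz": 0,"turn": 7},
  {"dx": 3,"dy": -155,"dz": 0,"turn": 10},
  {"dx": 4,"dy": -195,"dz": 0,"turn": 12},
  {"dx": 5,"dy": -225,"dz": 0,"turn": 13.4},
  {"dx": 5,"dy": -244,"dz": 0,"turn": 13.4},
  {"dx": 5,"dy": -244,"dz": 10,"turn": 13.4},
  {"dx": 5,"dy": -244,"dz": 20,"turn": 13.4},
  {"dx": 5,"dy": -244,"dz": 20,"turn": 13.4},
])

```text
t: 44.25
position: [0.5859, 0.0035, 0.1952]
orientation: [-3.141, 0.005, -0.115]
wrist_force: [-0.4, -0.2, -2.7]
opening: 0.314
```

```bash
python3 go.py .5875 .0043 .068 -.1145; python3 - <<'E'
from h import *
save("side","s26",(250,80,370,200),6)
E
```

```text
d [  2.2  -0.9 127.2] turn -0.0 j6 -0.08 j1 -0.2 t 44.25
at [0.5859 0.0035 0.1952] rpy [-3.1414  0.0053 -0.1152] F [-0.4 -0.2 -2.7] open 0.314
```

View pics/s26.png

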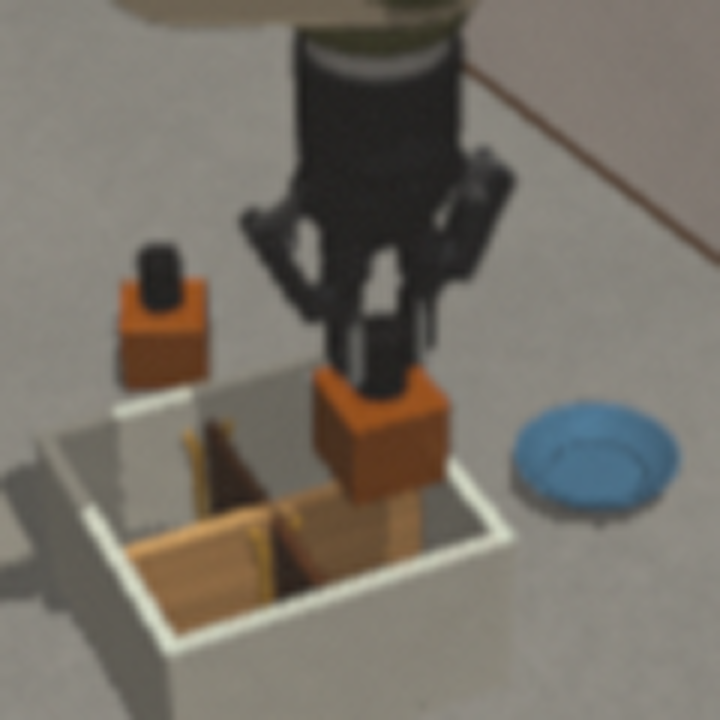

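Call:
send_rows([
  {"dx": 0.5,"dy": 0,"dz": 30,"turn": 0},
  {"dx": 0.5,"dy": 0,"dz": 60,"turn": 0},
  {"dx": 0.5,"dy": 0,"dz": 90,"turn": 0},
  {"dx": 0.5,"dy": 0,"dz": 110,"turn": 0},
  {"dx": 0.5,"dy": 0,"dz": 120,"turn": 0},
  {"dx": 0.5,"dy": 0,"dz": 120,"turn": 0},
])

```text
t: 44.9
position: [0.5871, 0.0037, 0.0772]
orientation: [-3.142, 0.002, -0.115]
wrist_force: [0.4, 0.3, -1.7]
opening: 0.307
```

```bash
python3 go.py .5875 .0043 .068 -.1145
```

```text
d [ 0.4 -0.7  9.2] turn -0.0 j6 -0.08 j1 -0.2 t 44.9
at [0.5871 0.0037 0.0772] rpy [-3.1415e+00  2.0000e-03 -1.1510e-01] F [ 0.4  0.3 -1.7] open 0.307
```

Call:
send_rows([
  {"dx": 0,"dy": 0,"dz": 4,"turn": 0},
  {"dx": 0,"dy": 0,"dz": 7,"turn": 0},
  {"dx": 0,"dy": 0,"dz": 9,"turn": 0},
  {"dx": 0,"dy": 0,"dz": 9.5,"turn": 0},
])

```text
t: 45.3
position: [0.5874, 0.0042, 0.0688]
orientation: [3.142, -0.0, -0.114]
wrist_force: [-0.0, 0.2, -2.0]
opening: 0.309
```

Call:
send_rows([
  {"dx": 0,"dy": 0,"dz": 1,"turn": 0},
  {"dx": 0,"dy": 0,"dz": 1.5,"turn": 0},
  {"dx": 0,"dy": 0,"dz": 1.5,"turn": 0},
])

```text
t: 45.6
position: [0.5875, 0.0043, 0.0681]
orientation: [3.141, -0.001, -0.114]
wrist_force: [-2.6, 0.6, 3.9]
opening: 0.305
```

Call:
send_rows([
  {"dx": 0,"dy": 0,"dz": -0.5,"turn": 0},
  {"dx": 0,"dy": 0,"dz": -0.5,"turn": 0},
  {"dx": 0,"dy": 0,"dz": -0.5,"turn": 0},
  {"dx": 0,"dy": 0,"dz": -0.5,"turn": 0},
  {"dx": 0,"dy": 0,"dz": -0.5,"turn": 0},
], hand=0.5)

```text
t: 46.1
position: [0.5874, 0.0042, 0.0676]
orientation: [3.142, 0.0, -0.114]
wrist_force: [0.0, -0.4, 0.6]
opening: 0.496
```

Call:
send_rows([
  {"dx": 0,"dy": 0,"dz": -30,"turn": 0},
  {"dx": 0,"dy": 0,"dz": -70,"turn": 0},
  {"dx": 0,"dy": 0,"dz": -110,"turn": 0},
  {"dx": 0,"dy": 0,"dz": -140,"turn": 0},
  {"dx": 0,"dy": 0,"dz": -150,"turn": 0},
  {"dx": 0,"dy": 0,"dz": -150,"turn": 0},
])

```text
t: 46.7
position: [0.5876, 0.0042, 0.2184]
orientation: [3.141, -0.002, -0.114]
wrist_force: [0.4, -0.3, -0.5]
opening: 0.499
```

```bash
python3 go.py .58 -.352 .2 .155; python3 - <<'E'
from h import *
save("side","s27",(250,80,370,200),6)
E
```

```text
d [ 33.  354.8  18.5] turn -15.4 j6 -0.08 j1 -0.19 t 46.7
at [0.5876 0.0042 0.2184] rpy [ 3.1414e+00 -2.1000e-03 -1.1420e-01] F [ 0.4 -0.3 -0.5] open 0.499
```

View pics/s27.png

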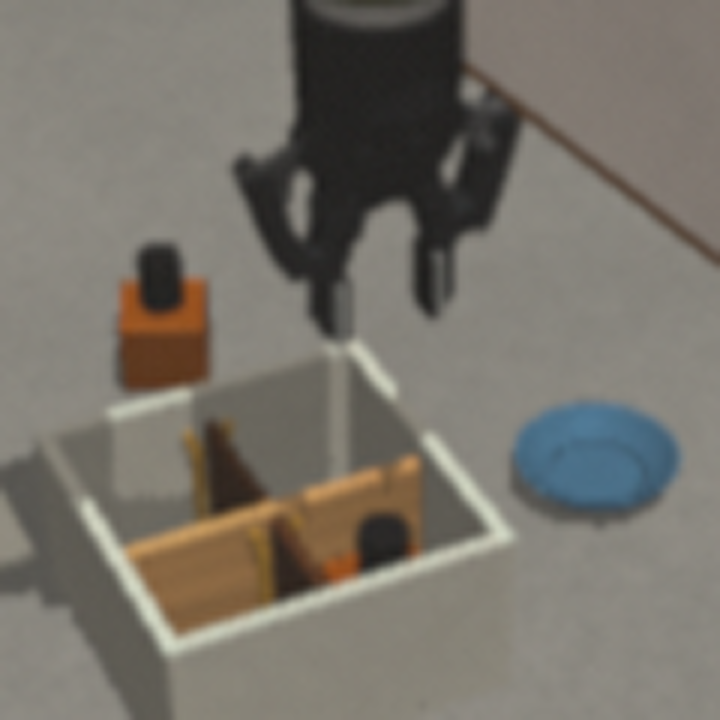

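Call:
send_rows([
  {"dx": 4,"dy": 45,"dz": 0,"turn": -2},
  {"dx": 8,"dy": 90,"dz": 0,"turn": -4},
  {"dx": 12,"dy": 135,"dz": 0,"turn": -6},
  {"dx": 17,"dy": 180,"dz": 0,"turn": -8},
  {"dx": 21,"dy": 225,"dz": 0,"turn": -10},
  {"dx": 25,"dy": 270,"dz": 0,"turn": -12},
  {"dx": 29,"dy": 315,"dz": 10,"turn": -14},
  {"dx": 33,"dy": 355,"dz": 30,"turn": -15.4},
  {"dx": 33,"dy": 355,"dz": 60,"turn": -15.4},
  {"dx": 33,"dy": 355,"dz": 80,"turn": -15.4},
], hand=0.6)

```text
t: 47.75
position: [0.578, -0.3527, 0.1324]
orientation: [-3.136, 0.004, 0.152]
wrist_force: [0.3, -0.1, -0.4]
opening: 0.598
```

Call:
send_rows([
  {"dx": 0,"dy": 0,"dz": 0,"turn": 0},
  {"dx": 0,"dy": 0,"dz": 0,"turn": 0},
])

```text
t: 47.95
position: [0.5795, -0.3519, 0.1368]
orientation: [-3.14, 0.001, 0.155]
wrist_force: [0.0, 0.0, 0.3]
opening: 0.599
```

```bash
python3 go.py .58 -.352 .0585 .155; python3 - <<'E'
from h import *
save("side","s28",(330,170,430,290),6)
E
```

```text
d [ 0.6  0.3 78.3] turn -0.0 j6 -0.87 j1 -0.72 t 47.95
at [ 0.5795 -0.3519  0.1368] rpy [-3.1401e+00  1.3000e-03  1.5470e-01] F [0.  0.  0.3] open 0.599
```

View pics/s28.png

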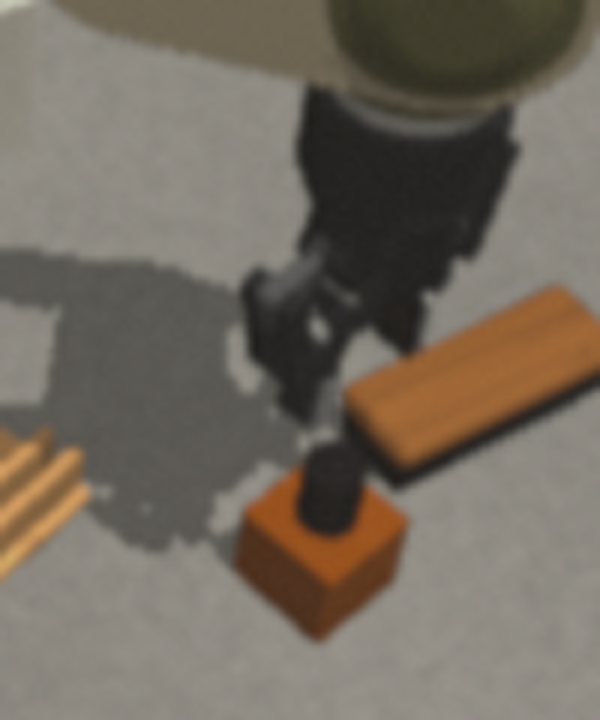

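Call:
send_rows([
  {"dx": 0.5,"dy": 0,"dz": 30,"turn": 0},
  {"dx": 0.5,"dy": 0,"dz": 60,"turn": 0},
  {"dx": 0.5,"dy": 0,"dz": 76,"turn": 0},
  {"dx": 0.5,"dy": 0,"dz": 78,"turn": 0},
  {"dx": 0.5,"dy": 0,"dz": 78,"turn": 0},
])

```text
t: 48.5
position: [0.5807, -0.3523, 0.0608]
orientation: [3.14, -0.001, 0.155]
wrist_force: [0.3, -0.5, -0.7]
opening: 0.598
```

Call:
send_rows([
  {"dx": 0,"dy": 0,"dz": 0,"turn": 0},
  {"dx": 0,"dy": 0,"dz": 0,"turn": 0},
  {"dx": 0,"dy": 0,"dz": 0,"turn": 0},
  {"dx": 0,"dy": 0,"dz": 0,"turn": 0},
  {"dx": 0,"dy": 0,"dz": 0,"turn": 0},
  {"dx": 0,"dy": 0,"dz": 0,"turn": 0},
], hand=0)

```text
t: 49.1
position: [0.5806, -0.3526, 0.0614]
orientation: [3.139, -0.002, 0.155]
wrist_force: [-2.3, 0.7, 6.0]
opening: 0.302
```

Call:
send_rows([
  {"dx": 0,"dy": 0,"dz": -10,"turn": 0},
  {"dx": 0,"dy": 0,"dz": -30,"turn": 0},
  {"dx": 0,"dy": 0,"dz": -60,"turn": 0},
  {"dx": 0,"dy": 0,"dz": -100,"turn": 0},
  {"dx": 0,"dy": 0,"dz": -140,"turn": 0},
  {"dx": 0,"dy": 0,"dz": -160,"turn": 0},
  {"dx": 0,"dy": 0,"dz": -160,"turn": 0},
])

```text
t: 49.8
position: [0.5809, -0.3526, 0.2237]
orientation: [3.136, -0.004, 0.155]
wrist_force: [0.6, -0.7, -2.2]
opening: 0.306
```

```bash
python3 go.py .4961 .0149 .2 -.1145
```

```text
d [ -27.2 -376.3   21.6] turn 15.4 j6 -0.87 j1 -0.72 t 49.8
at [ 0.5809 -0.3526  0.2237] rpy [ 3.1363 -0.0045  0.1547] F [ 0.6 -0.7 -2.2] open 0.306
```

Call:
send_rows([
  {"dx": -3,"dy": -40,"dz": 0,"turn": 2},
  {"dx": -6,"dy": -85,"dz": 0,"turn": 4},
  {"dx": -9,"dy": -130,"dz": 0,"turn": 6},
  {"dx": -12,"dy": -175,"dz": 0,"turn": 8},
  {"dx": -16,"dy": -220,"dz": 0,"turn": 10},
  {"dx": -19,"dy": -265,"dz": 0,"turn": 12},
  {"dx": -22,"dy": -310,"dz": 0,"turn": 14},
  {"dx": -25,"dy": -350,"dz": 0,"turn": 15.4},
  {"dx": -27,"dy": -376,"dz": 10,"turn": 15.4},
  {"dx": -27,"dy": -376,"dz": 20,"turn": 15.4},
])

```text
t: 50.8
position: [0.4939, 0.0181, 0.1984]
orientation: [-3.141, 0.002, -0.111]
wrist_force: [0.7, -0.7, -1.9]
opening: 0.31
```

Call:
send_rows([
  {"dx": 0,"dy": 0,"dz": 0,"turn": 0},
  {"dx": 0,"dy": 0,"dz": 0,"turn": 0},
])

```text
t: 51.0
position: [0.4957, 0.0145, 0.1991]
orientation: [3.141, 0.001, -0.115]
wrist_force: [0.6, -0.3, -1.6]
opening: 0.31
```

```bash
python3 go.py .4961 .0149 .0695 -.1145
```

```text
d [  0.5  -0.5 129.6] turn -0.0 j6 -0.09 j1 -0.21 t 51.0
at [0.4957 0.0145 0.1991] rpy [ 3.1415e+00  1.2000e-03 -1.1510e-01] F [ 0.6 -0.3 -1.6] open 0.31
```

Call:
send_rows([
  {"dx": 0,"dy": 0,"dz": 30,"turn": 0},
  {"dx": 0,"dy": 0,"dz": 60,"turn": 0},
  {"dx": 0,"dy": 0,"dz": 90,"turn": 0},
  {"dx": 0,"dy": 0,"dz": 110,"turn": 0},
  {"dx": 0,"dy": 0,"dz": 122,"turn": 0},
  {"dx": 0,"dy": 0,"dz": 126,"turn": 0},
  {"dx": 0,"dy": 0,"dz": 126,"turn": 0},
])

```text
t: 51.7
position: [0.4959, 0.0145, 0.0735]
orientation: [3.142, 0.0, -0.115]
wrist_force: [-0.0, -0.5, -1.2]
opening: 0.306
```

Call:
send_rows([
  {"dx": 0,"dy": 0,"dz": 2,"turn": 0},
  {"dx": 0,"dy": 0,"dz": 4,"turn": 0},
  {"dx": 0,"dy": 0,"dz": 5,"turn": 0},
  {"dx": 0,"dy": 0,"dz": 5,"turn": 0},
])

```text
t: 52.1
position: [0.4959, 0.0152, 0.0694]
orientation: [3.141, -0.001, -0.114]
wrist_force: [-1.7, -0.0, 4.9]
opening: 0.307
```

Contact; release and lift.

Call:
send_rows([
  {"dx": 0,"dy": 0,"dz": 0,"turn": 0},
  {"dx": 0,"dy": 0,"dz": 0,"turn": 0},
  {"dx": 0,"dy": 0,"dz": 0,"turn": 0},
  {"dx": 0,"dy": 0,"dz": 0,"turn": 0},
  {"dx": 0,"dy": 0,"dz": 0,"turn": 0},
], hand=0.5)

```text
t: 52.6
position: [0.4956, 0.0152, 0.0686]
orientation: [3.142, 0.0, -0.114]
wrist_force: [0.5, -0.5, -1.2]
opening: 0.496
```

Call:
send_rows([
  {"dx": 0,"dy": 0,"dz": -30,"turn": 0},
  {"dx": 0,"dy": 0,"dz": -70,"turn": 0},
  {"dx": 0,"dy": 0,"dz": -110,"turn": 0},
  {"dx": 0,"dy": 0,"dz": -140,"turn": 0},
  {"dx": 0,"dy": 0,"dz": -150,"turn": 0},
  {"dx": 0,"dy": 0,"dz": -150,"turn": 0},
])

```text
t: 53.2
position: [0.4959, 0.0152, 0.2194]
orientation: [3.141, -0.002, -0.114]
wrist_force: [0.2, -0.2, -0.5]
opening: 0.494
```

```bash
cat > m4.py <<'E'
from m2 import *
im={c:camera(c) for c in("top","side")}; H=load(im)
for x,y in((.415,-.434),(.611,.3007)):
    ms={c:near(bottlemask(H[c]),c,[x,y,.05],12) for c in H}
    both("bottle",ms,x,y,.3 if y<0 else -.5,0)
E
python3 m4.py; python3 go.py .416 -.4335 .2 .34; python3 - <<'E'
from h import *
save("side","s29",(230,80,430,380),2.5)
E
```

```text
bottle ['top'] [ 0.4152 -0.4343  0.3575] 24.8 [527]
bottle ['side'] [ 0.4176 -0.4317  0.3892] 165.7 [614]
bottle ['top', 'side'] [ 0.4155 -0.4336  0.3483] 200.8 [527, 614]
bottle ['top'] [ 0.6107  0.3009 -0.5092] 27.9 [546]
bottle ['side'] [0.6949 0.4408 0.3076] 701.1 [1056]
bottle ['top', 'side'] [ 0.6113  0.3013 -0.4902] 975.1 [546, 1056]
d [-27.3 454.9  17.2] turn -26.0 j6 -0.09 j1 -0.21 t 53.3
at [0.4951 0.0153 0.2172] rpy [-3.1414e+00  2.3000e-03 -1.1430e-01] F [-1.2 -1.1 -0.6] open 0.501
```

View pics/s29.png

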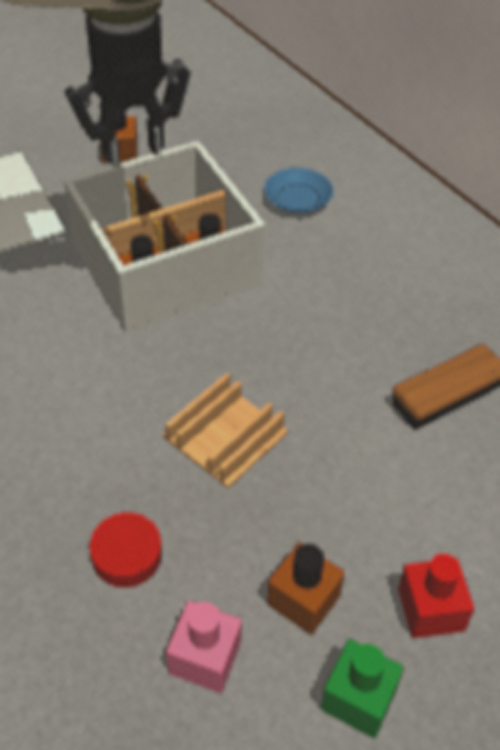

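Call:
send_rows([
  {"dx": -3,"dy": 46,"dz": 0,"turn": -3},
  {"dx": -6,"dy": 92,"dz": 0,"turn": -6},
  {"dx": -8,"dy": 138,"dz": 0,"turn": -9},
  {"dx": -11,"dy": 184,"dz": 0,"turn": -12},
  {"dx": -14,"dy": 230,"dz": 0,"turn": -15},
  {"dx": -17,"dy": 276,"dz": 0,"turn": -18},
  {"dx": -19,"dy": 322,"dz": 0,"turn": -21},
  {"dx": -22,"dy": 368,"dz": 0,"turn": -24},
  {"dx": -25,"dy": 414,"dz": 10,"turn": -26.5},
  {"dx": -27,"dy": 455,"dz": 20,"turn": -26.5},
], hand=0.6)

```text
t: 54.35
position: [0.4159, -0.4356, 0.1966]
orientation: [-3.139, 0.001, 0.349]
wrist_force: [0.6, -0.6, 0.4]
opening: 0.597
```

Call:
send_rows([
  {"dx": 0,"dy": 0,"dz": 30,"turn": 0},
  {"dx": 0,"dy": 0,"dz": 55,"turn": 0},
  {"dx": 0,"dy": 0,"dz": 55,"turn": 0},
  {"dx": 0,"dy": 0,"dz": 55,"turn": 0},
])

```text
t: 54.75
position: [0.4169, -0.4335, 0.1432]
orientation: [-3.14, 0.0, 0.348]
wrist_force: [0.1, 0.6, 1.0]
opening: 0.6
```

```bash
python3 go.py .4165 -.433 .06 .35; python3 - <<'E'
from h import *
save("side","s30",(290,220,410,380),5)
E
```

```text
d [-0.2 -0.5 83.2] turn -0.1 j6 -1.35 j1 -1.0 t 54.75
at [ 0.4169 -0.4335  0.1432] rpy [-3.140e+00  4.000e-04  3.484e-01] F [0.1 0.6 1. ] open 0.6
```

View pics/s30.png

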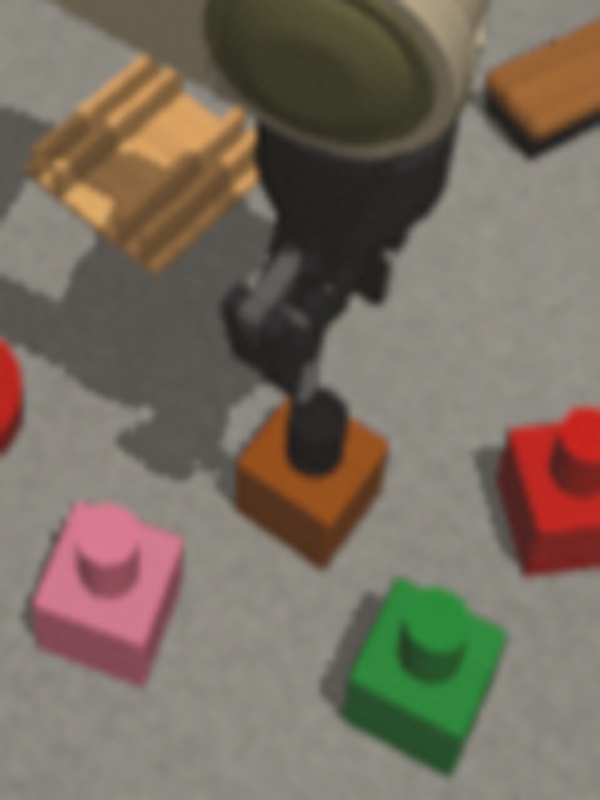

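Call:
send_rows([
  {"dx": 0,"dy": -0.5,"dz": 30,"turn": 0},
  {"dx": 0,"dy": -0.5,"dz": 60,"turn": 0},
  {"dx": 0,"dy": -0.5,"dz": 80,"turn": 0},
  {"dx": 0,"dy": -0.5,"dz": 83,"turn": 0},
  {"dx": 0,"dy": -0.5,"dz": 83,"turn": 0},
])

```text
t: 55.3
position: [0.4172, -0.4336, 0.0617]
orientation: [3.14, -0.0, 0.349]
wrist_force: [0.1, 0.5, 0.8]
opening: 0.601
```

Call:
send_rows([
  {"dx": 0,"dy": 0,"dz": 0,"turn": 0},
  {"dx": 0,"dy": 0,"dz": 0,"turn": 0},
  {"dx": 0,"dy": 0,"dz": 0,"turn": 0},
  {"dx": 0,"dy": 0,"dz": 0,"turn": 0},
  {"dx": 0,"dy": 0,"dz": 0,"turn": 0},
  {"dx": 0,"dy": 0,"dz": 0,"turn": 0},
], hand=0)

```text
t: 55.9
position: [0.4171, -0.434, 0.0624]
orientation: [3.139, -0.001, 0.348]
wrist_force: [-1.7, 0.3, 6.4]
opening: 0.307
```

Call:
send_rows([
  {"dx": 0,"dy": 0,"dz": -10,"turn": 0},
  {"dx": 0,"dy": 0,"dz": -30,"turn": 0},
  {"dx": 0,"dy": 0,"dz": -60,"turn": 0},
  {"dx": 0,"dy": 0,"dz": -100,"turn": 0},
  {"dx": 0,"dy": 0,"dz": -140,"turn": 0},
  {"dx": 0,"dy": 0,"dz": -170,"turn": 0},
  {"dx": 0,"dy": 0,"dz": -170,"turn": 0},
])

```text
t: 56.6
position: [0.4175, -0.4342, 0.2359]
orientation: [3.133, -0.002, 0.348]
wrist_force: [0.3, -0.7, -2.2]
opening: 0.307
```

```bash
python3 go.py .5067 .1063 .2 -.1145
```

```text
d [ 268.3 -477.8   32.3] turn 26.5 j6 -1.35 j1 -1.0 t 56.6
at [ 0.4175 -0.4342  0.2359] rpy [ 3.1327e+00 -2.1000e-03  3.4850e-01] F [ 0.3 -0.7 -2.2] open 0.307
```

Call:
send_rows([
  {"dx": 22,"dy": -40,"dz": 0,"turn": 2},
  {"dx": 44,"dy": -79,"dz": 0,"turn": 4},
  {"dx": 67,"dy": -119,"dz": 0,"turn": 6},
  {"dx": 89,"dy": -159,"dz": 0,"turn": 8},
  {"dx": 112,"dy": -199,"dz": 0,"turn": 11},
  {"dx": 134,"dy": -239,"dz": 0,"turn": 14},
  {"dx": 157,"dy": -279,"dz": 0,"turn": 17},
  {"dx": 179,"dy": -318,"dz": 0,"turn": 20},
  {"dx": 201,"dy": -358,"dz": 0,"turn": 23},
  {"dx": 224,"dy": -398,"dz": 0,"turn": 26.5},
])

```text
t: 57.6
position: [0.4909, 0.0193, 0.2301]
orientation: [-3.141, 0.001, -0.117]
wrist_force: [0.8, -0.3, -1.5]
opening: 0.31
```

```bash
python3 go.py .5067 .1063 .2 -.1145
```

```text
d [  5.6 -88.3  30.1] turn -0.1 j6 -0.09 j1 -0.2 t 57.6
at [0.4909 0.0193 0.2301] rpy [-3.1415e+00  1.3000e-03 -1.1670e-01] F [ 0.8 -0.3 -1.5] open 0.31
```

Call:
send_rows([
  {"dx": 3,"dy": -35,"dz": 0,"turn": 0},
  {"dx": 5,"dy": -70,"dz": 10,"turn": 0},
  {"dx": 5.5,"dy": -88,"dz": 30,"turn": 0},
  {"dx": 5.5,"dy": -88,"dz": 30,"turn": 0},
  {"dx": 5.5,"dy": -88,"dz": 30,"turn": 0},
  {"dx": 5.5,"dy": -88,"dz": 30,"turn": 0},
])

```text
t: 58.2
position: [0.5071, 0.1033, 0.2012]
orientation: [3.141, -0.001, -0.115]
wrist_force: [0.1, -0.4, -1.8]
opening: 0.311
```

```bash
python3 go.py .5067 .1063 .07 -.1145;  python3 - <<'E'
from h import *
save("side","s31",(230,80,350,200),6)
E
```

```text
d [ -0.8  -2.9 131.2] turn -0.0 j6 0.09 j1 -0.03 t 58.2
at [0.5071 0.1033 0.2012] rpy [ 3.1414e+00 -7.0000e-04 -1.1520e-01] F [ 0.1 -0.4 -1.8] open 0.311
```

View pics/s31.png

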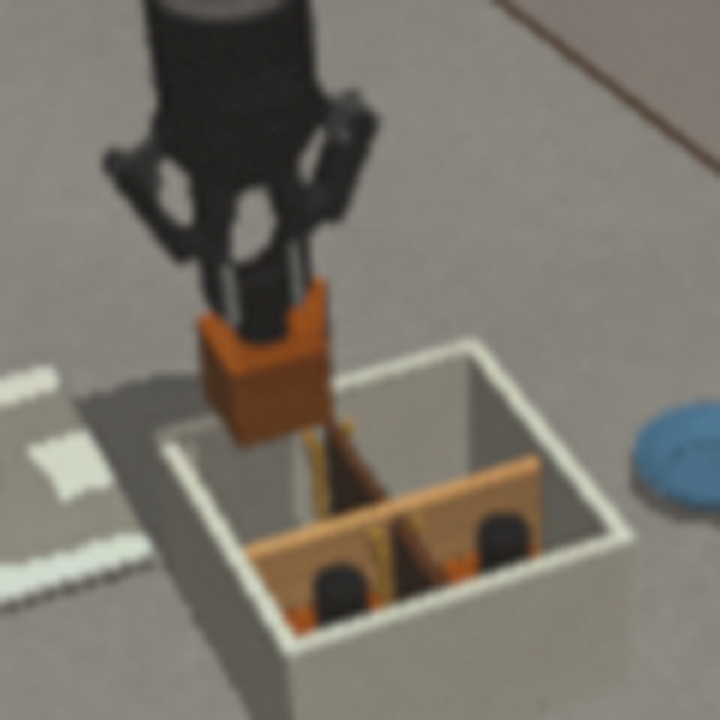

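Call:
send_rows([
  {"dx": -0.8,"dy": -2.5,"dz": 30,"turn": 0},
  {"dx": -0.8,"dy": -2.5,"dz": 60,"turn": 0},
  {"dx": -0.8,"dy": -2.5,"dz": 90,"turn": 0},
  {"dx": -0.8,"dy": -2.5,"dz": 110,"turn": 0},
  {"dx": -0.8,"dy": -2.5,"dz": 122,"turn": 0},
  {"dx": -0.8,"dy": -2.5,"dz": 126,"turn": 0},
  {"dx": -0.8,"dy": -2.5,"dz": 128,"turn": 0},
  {"dx": -0.8,"dy": -2.5,"dz": 129,"turn": 0},
])

```text
t: 59.05
position: [0.5069, 0.1064, 0.0723]
orientation: [-3.141, -0.001, -0.115]
wrist_force: [-0.2, -0.6, -2.2]
opening: 0.309
```

Call:
send_rows([
  {"dx": 0,"dy": 0,"dz": 1,"turn": 0},
  {"dx": 0,"dy": 0,"dz": 2,"turn": 0},
  {"dx": 0,"dy": 0,"dz": 2,"turn": 0},
])

```text
t: 59.35
position: [0.5067, 0.1068, 0.0704]
orientation: [-3.141, -0.001, -0.114]
wrist_force: [-0.9, 0.6, 5.0]
opening: 0.309
```

Call:
send_rows([
  {"dx": 0,"dy": 0,"dz": 0,"turn": 0},
  {"dx": 0,"dy": 0,"dz": 0,"turn": 0},
  {"dx": 0,"dy": 0,"dz": 0,"turn": 0},
  {"dx": 0,"dy": 0,"dz": 0,"turn": 0},
  {"dx": 0,"dy": 0,"dz": 0,"turn": 0},
], hand=0.5)

```text
t: 59.85
position: [0.5065, 0.1067, 0.0696]
orientation: [3.142, 0.0, -0.114]
wrist_force: [-0.1, -0.8, -0.5]
opening: 0.499
```

Call:
send_rows([
  {"dx": 0,"dy": 0,"dz": -30,"turn": 0},
  {"dx": 0,"dy": 0,"dz": -70,"turn": 0},
  {"dx": 0,"dy": 0,"dz": -110,"turn": 0},
  {"dx": 0,"dy": 0,"dz": -140,"turn": 0},
  {"dx": 0,"dy": 0,"dz": -150,"turn": 0},
  {"dx": 0,"dy": 0,"dz": -150,"turn": 0},
])

```text
t: 60.45
position: [0.5068, 0.1067, 0.2204]
orientation: [-3.141, -0.002, -0.114]
wrist_force: [0.5, 0.3, -0.2]
opening: 0.503
```

```bash
python3 go.py .612 .302 .2 -.505;  python3 - <<'E'
from h import *
save("side","s32",(230,80,350,200),6);save("top","t32",(130,70,450,310),2.5)
E
```

```text
d [  82.2 -206.    20.6] turn 22.4 j6 0.09 j1 -0.02 t 60.45
at [0.5068 0.1067 0.2204] rpy [-3.1414e+00 -2.2000e-03 -1.1430e-01] F [ 0.5  0.3 -0.2] open 0.503
```

View pics/s32.png

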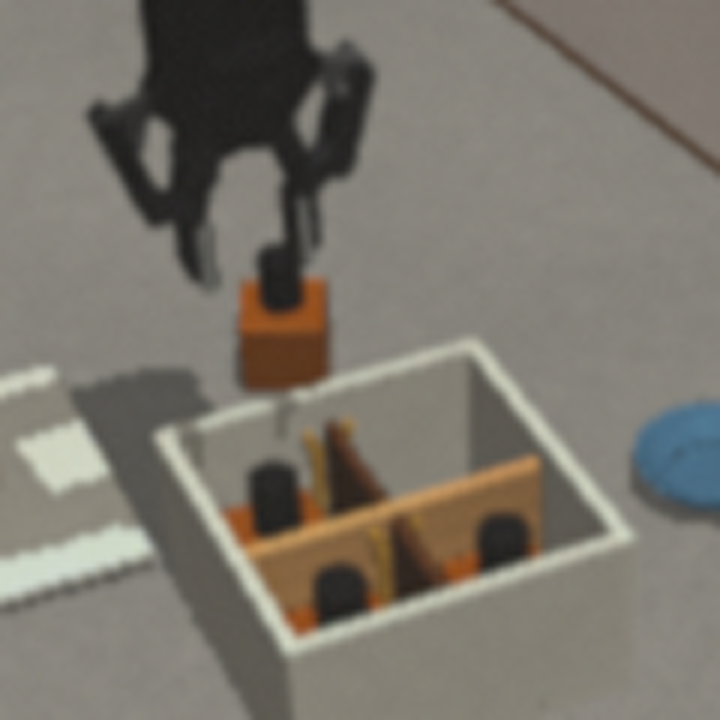

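View pics/t32.png

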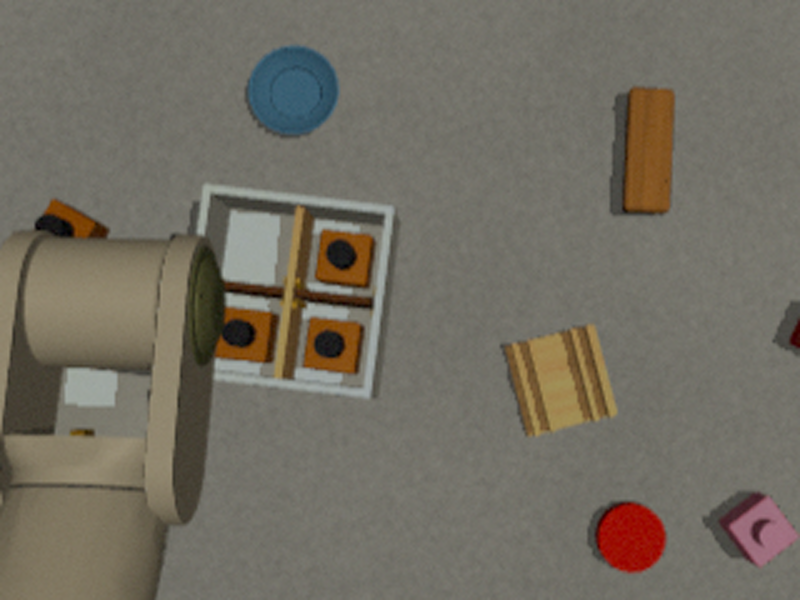

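Three bottles are in; now the last bottle.

Call:
send_rows([
  {"dx": 14,"dy": -34,"dz": 0,"turn": 4},
  {"dx": 27,"dy": -69,"dz": 0,"turn": 8},
  {"dx": 41,"dy": -103,"dz": 0,"turn": 12},
  {"dx": 55,"dy": -137,"dz": 0,"turn": 16},
  {"dx": 69,"dy": -172,"dz": 0,"turn": 20},
  {"dx": 82,"dy": -206,"dz": 10,"turn": 22.4},
  {"dx": 82,"dy": -206,"dz": 40,"turn": 22.4},
  {"dx": 82,"dy": -206,"dz": 75,"turn": 22.4},
  {"dx": 82,"dy": -206,"dz": 75,"turn": 22.4},
  {"dx": 82,"dy": -206,"dz": 75,"turn": 22.4},
], hand=0.6)

```text
t: 61.55
position: [0.6113, 0.3018, 0.1439]
orientation: [3.14, 0.002, -0.505]
wrist_force: [0.6, 0.3, 0.9]
opening: 0.602
```

```bash
python3 go.py .612 .302 .061 -.505;  python3 - <<'E'
from h import *
save("side","s33",(230,60,330,160),7)
E
```

```text
d [ 0.7 -0.7 82.9] turn -0.0 j6 0.79 j1 0.29 t 61.55
at [0.6113 0.3018 0.1439] rpy [ 3.140e+00  1.600e-03 -5.055e-01] F [0.6 0.3 0.9] open 0.602
```

View pics/s33.png

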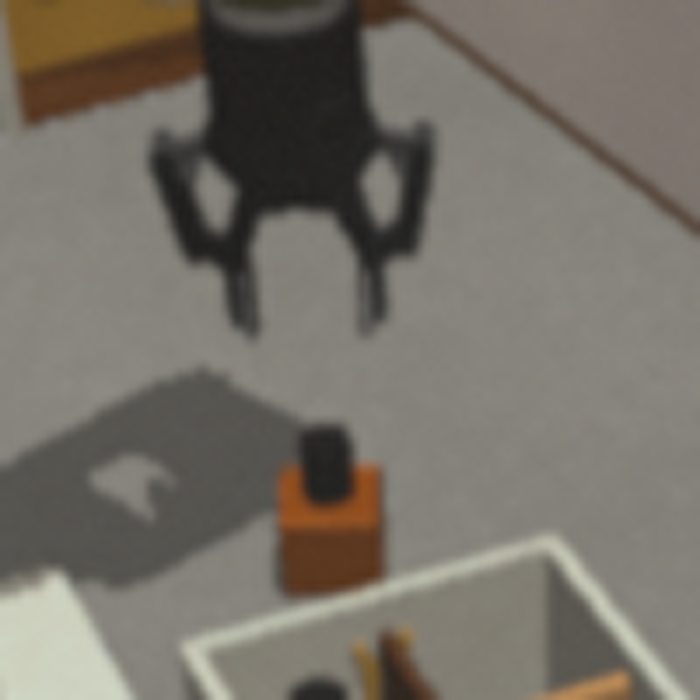

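Call:
send_rows([
  {"dx": 0.5,"dy": 0,"dz": 30,"turn": 0},
  {"dx": 0.5,"dy": 0,"dz": 60,"turn": 0},
  {"dx": 0.5,"dy": 0,"dz": 80,"turn": 0},
  {"dx": 0.5,"dy": 0,"dz": 82,"turn": 0},
  {"dx": 0.5,"dy": 0,"dz": 82,"turn": 0},
])

```text
t: 62.1
position: [0.6127, 0.3018, 0.0643]
orientation: [-3.14, -0.002, -0.505]
wrist_force: [0.2, 0.0, 0.5]
opening: 0.6
```

Call:
send_rows([
  {"dx": 0,"dy": 0,"dz": 0,"turn": 0},
  {"dx": 0,"dy": 0,"dz": 0,"turn": 0},
  {"dx": 0,"dy": 0,"dz": 0,"turn": 0},
  {"dx": 0,"dy": 0,"dz": 0,"turn": 0},
  {"dx": 0,"dy": 0,"dz": 0,"turn": 0},
  {"dx": 0,"dy": 0,"dz": 0,"turn": 0},
], hand=0)

```text
t: 62.7
position: [0.6129, 0.3019, 0.0648]
orientation: [-3.139, -0.003, -0.505]
wrist_force: [1.2, -0.6, 7.0]
opening: 0.308
```

Call:
send_rows([
  {"dx": 0,"dy": 0,"dz": -10,"turn": 0},
  {"dx": 0,"dy": 0,"dz": -30,"turn": 0},
  {"dx": 0,"dy": 0,"dz": -60,"turn": 0},
  {"dx": 0,"dy": 0,"dz": -100,"turn": 0},
  {"dx": 0,"dy": 0,"dz": -140,"turn": 0},
  {"dx": 0,"dy": 0,"dz": -160,"turn": 0},
  {"dx": 0,"dy": 0,"dz": -160,"turn": 0},
])

```text
t: 63.4
position: [0.6125, 0.3021, 0.2266]
orientation: [-3.137, -0.005, -0.505]
wrist_force: [-0.1, 0.7, -2.9]
opening: 0.307
```

```bash
python3 go.py .5981 .0957 .2 -.1145;  python3 - <<'E'
from h import *
save("side","s33b",(230,40,330,140),7)
E
```

```text
d [ 87.1 187.7  26.1] turn -22.4 j6 0.79 j1 0.29 t 63.4
at [0.6125 0.3021 0.2266] rpy [-3.1368 -0.0046 -0.5051] F [-0.1  0.7 -2.9] open 0.307
```

View pics/s33b.png

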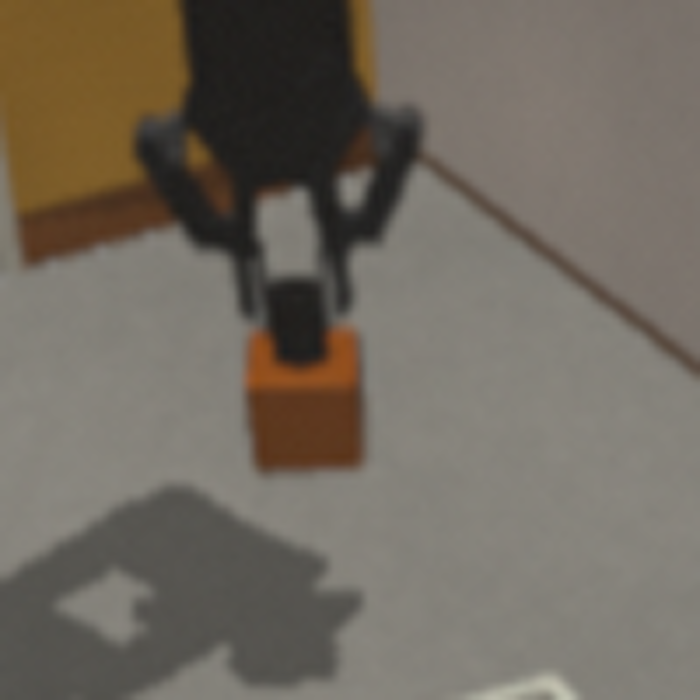

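Call:
send_rows([
  {"dx": 14,"dy": 31,"dz": 0,"turn": -4},
  {"dx": 29,"dy": 62,"dz": 0,"turn": -8},
  {"dx": 43,"dy": 94,"dz": 0,"turn": -12},
  {"dx": 58,"dy": 125,"dz": 0,"turn": -16},
  {"dx": 72,"dy": 156,"dz": 0,"turn": -20},
  {"dx": 87,"dy": 188,"dz": 10,"turn": -22.4},
  {"dx": 87,"dy": 188,"dz": 20,"turn": -22.4},
  {"dx": 87,"dy": 188,"dz": 20,"turn": -22.4},
  {"dx": 87,"dy": 188,"dz": 20,"turn": -22.4},
])

```text
t: 64.35
position: [0.5966, 0.0959, 0.2016]
orientation: [-3.141, 0.002, -0.114]
wrist_force: [0.2, -0.5, -1.5]
opening: 0.307
```

```bash
python3 go.py .5981 .0957 .0725 -.1145;  python3 - <<'E'
from h import *
save("side","s34",(230,80,350,200),6)
E
```

```text
d [1.800e+00 1.000e-01 1.291e+02] turn 0.0 j6 0.08 j1 -0.04 t 64.35
at [0.5966 0.0959 0.2016] rpy [-3.1415e+00  2.2000e-03 -1.1390e-01] F [ 0.2 -0.5 -1.5] open 0.307
```

View pics/s34.png

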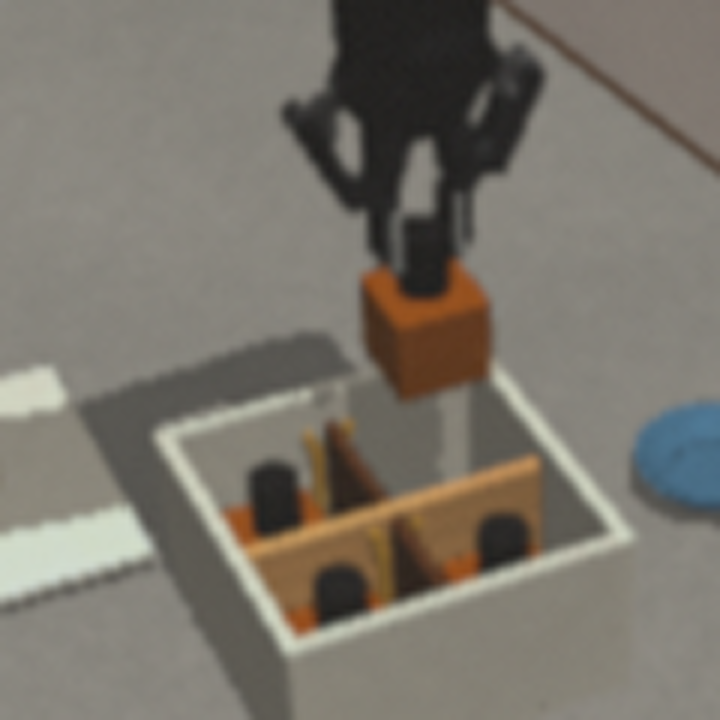

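Call:
send_rows([
  {"dx": 1,"dy": 0,"dz": 30,"turn": 0},
  {"dx": 1,"dy": 0,"dz": 60,"turn": 0},
  {"dx": 1,"dy": 0,"dz": 90,"turn": 0},
  {"dx": 1,"dy": 0,"dz": 110,"turn": 0},
  {"dx": 1,"dy": 0,"dz": 120,"turn": 0},
  {"dx": 1,"dy": 0,"dz": 125,"turn": 0},
  {"dx": 1,"dy": 0,"dz": 127,"turn": 0},
  {"dx": 1,"dy": 0,"dz": 127,"turn": 0},
])

```text
t: 65.2
position: [0.5984, 0.0952, 0.0764]
orientation: [-3.141, -0.001, -0.114]
wrist_force: [0.5, -0.4, -2.1]
opening: 0.304
```

Call:
send_rows([
  {"dx": 0,"dy": 0,"dz": 1,"turn": 0},
  {"dx": 0,"dy": 0,"dz": 2,"turn": 0},
  {"dx": 0,"dy": 0,"dz": 3,"turn": 0},
  {"dx": 0,"dy": 0,"dz": 3,"turn": 0},
])

```text
t: 65.6
position: [0.5981, 0.0949, 0.0729]
orientation: [3.142, -0.001, -0.114]
wrist_force: [-0.2, -0.5, -1.0]
opening: 0.304
```

Call:
send_rows([
  {"dx": 0,"dy": 0,"dz": 1,"turn": 0},
  {"dx": 0,"dy": 0,"dz": 1.5,"turn": 0},
])

```text
t: 65.8
position: [0.5985, 0.0948, 0.0727]
orientation: [3.141, -0.002, -0.114]
wrist_force: [-2.5, -1.2, 13.3]
opening: 0.303
```

Call:
send_rows([
  {"dx": 0,"dy": 0,"dz": 0,"turn": 0},
  {"dx": 0,"dy": 0,"dz": 0,"turn": 0},
  {"dx": 0,"dy": 0,"dz": 0,"turn": 0},
  {"dx": 0,"dy": 0,"dz": 0,"turn": 0},
  {"dx": 0,"dy": 0,"dz": 0,"turn": 0},
], hand=0.5)

```text
t: 66.3
position: [0.598, 0.095, 0.071]
orientation: [-3.142, 0.0, -0.114]
wrist_force: [-1.2, 0.1, -0.2]
opening: 0.504
```

Call:
send_rows([
  {"dx": 0,"dy": 0,"dz": -30,"turn": 0},
  {"dx": 0,"dy": 0,"dz": -70,"turn": 0},
  {"dx": 0,"dy": 0,"dz": -110,"turn": 0},
  {"dx": 0,"dy": 0,"dz": -150,"turn": 0},
  {"dx": 0,"dy": 0,"dz": -170,"turn": 0},
  {"dx": 0,"dy": 0,"dz": -170,"turn": 0},
])

```text
t: 66.9
position: [0.5989, 0.095, 0.2444]
orientation: [-3.141, -0.006, -0.114]
wrist_force: [0.5, 0.6, 0.5]
opening: 0.501
```

```bash
python3 go.py .45 .0 .25 -.1145;  python3 - <<'E'
from h import *
save("side","s35",(230,80,350,200),6)
E
```

```text
d [-137.1  111.4   -6.5] turn 0.0 j6 0.08 j1 -0.04 t 66.9
at [0.5989 0.095  0.2444] rpy [-3.1411 -0.0063 -0.1142] F [0.5 0.6 0.5] open 0.501
```

View pics/s35.png

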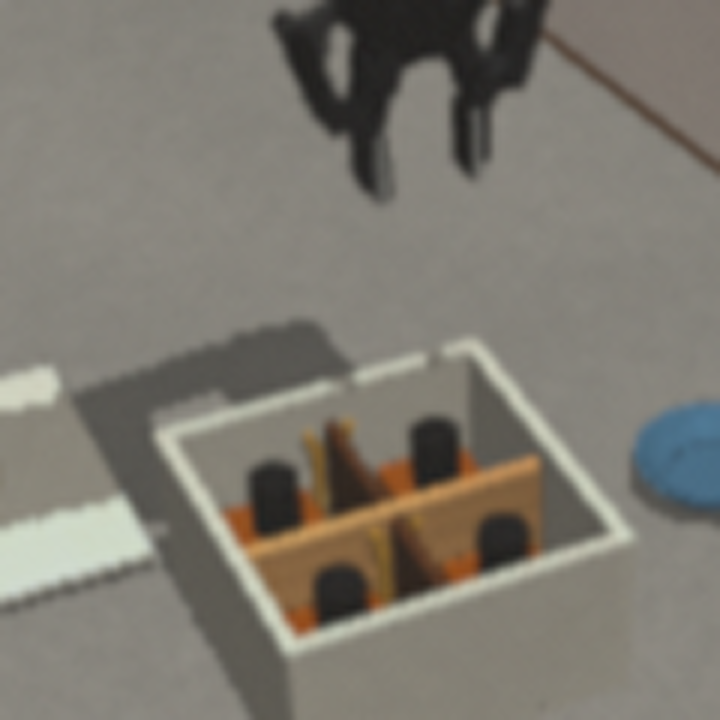

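```bash
python3 go.py .3711 .280 .2 1.4495; cat m3.py | head -3; python3 - <<'E'
from m2 import *
im={"top":camera("top")}; H=load(im)
m=near((H["top"][...,2]>128)&(H["top"][...,1]<40),"top",[.37+.06,.28-.06,.016],8); print(m.sum())
cs,_=cv2.findContours(m.astype(np.uint8),0,1);mm=np.zeros((400,640),np.uint8);cv2.fillConvexPoly(mm,cv2.convexHull(np.vstack(cs)),1)
print(fit("lid",{"top":mm.astype(float)},.371,.28,-.12,0))
E
```

```text
d [-246.8 -157.9   41.4] turn -89.6 j6 0.08 j1 -0.04 t 66.95
at [0.5982 0.095  0.242 ] rpy [-3.1414e+00 -2.3000e-03 -1.1420e-01] F [-0.1  0.  -1. ] open 0.504
from m2 import *
MOD["rim"]=[box(-.096,.096,-.096,.096,.1038,.104)]
im={c:camera(c) for c in("top","side")}; H=load(im)
0.0Traceback (most recent call last):
  File "<stdin>", line 4, in <module>
    return _nx.concatenate(arrs, 0, dtype=dtype, casting=casting)
           ~~~~~~~~~~~~~~~^^^^^^^^^^^^^^^^^^^^^^^^^^^^^^^^^^^^^^^
ValueError: need at least one array to concatenate
```

Lid occluded by the arm; move on to it.

Call:
send_rows([
  {"dx": -25,"dy": -16,"dz": 0,"turn": -8.5},
  {"dx": -50,"dy": -32,"dz": 0,"turn": -17},
  {"dx": -75,"dy": -48,"dz": 0,"turn": -25.5},
  {"dx": -100,"dy": -64,"dz": 0,"turn": -34},
  {"dx": -125,"dy": -80,"dz": 0,"turn": -42.5},
  {"dx": -150,"dy": -96,"dz": 0,"turn": -51},
  {"dx": -175,"dy": -112,"dz": 0,"turn": -59.5},
  {"dx": -200,"dy": -128,"dz": 0,"turn": -68},
  {"dx": -225,"dy": -144,"dz": 0,"turn": -76.5},
  {"dx": -247,"dy": -158,"dz": 20,"turn": -85},
], hand=0.6)

```text
t: 68.0
position: [0.3698, 0.281, 0.2211]
orientation: [3.14, -0.001, 1.376]
wrist_force: [0.5, 1.1, -0.1]
opening: 0.594
```

Call:
send_rows([
  {"dx": 0,"dy": 0,"dz": 20,"turn": -4.6},
  {"dx": 0,"dy": 0,"dz": 20,"turn": -4.6},
  {"dx": 0,"dy": 0,"dz": 20,"turn": -4.6},
  {"dx": 0,"dy": 0,"dz": 20,"turn": -4.6},
])

```text
t: 68.4
position: [0.3712, 0.28, 0.2015]
orientation: [3.141, -0.0, 1.447]
wrist_force: [-0.3, -0.6, -0.2]
opening: 0.599
```

```bash
python3 go.py .3711 .280 .025 1.4495; python3 - <<'E'
from h import *
save("side","s36",(150,60,350,210),4); save("top","t36",(100,100,330,300),3)
E
```

```text
d [ -0.   -0.2 176.5] turn -0.1 j6 -1.06 j1 0.39 t 68.4
at [0.3712 0.28   0.2015] rpy [ 3.1411e+00 -2.0000e-04  1.4471e+00] F [-0.3 -0.6 -0.2] open 0.599
```

View pics/s36.png

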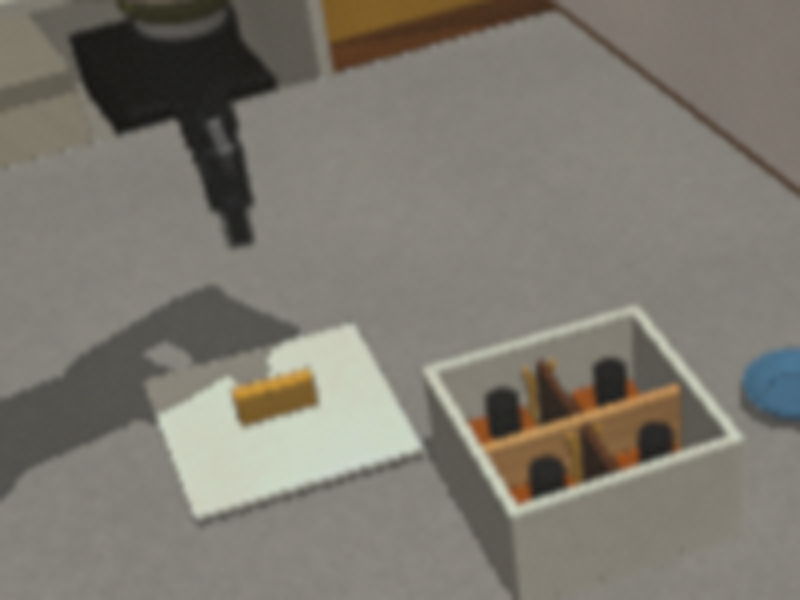

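View pics/t36.png

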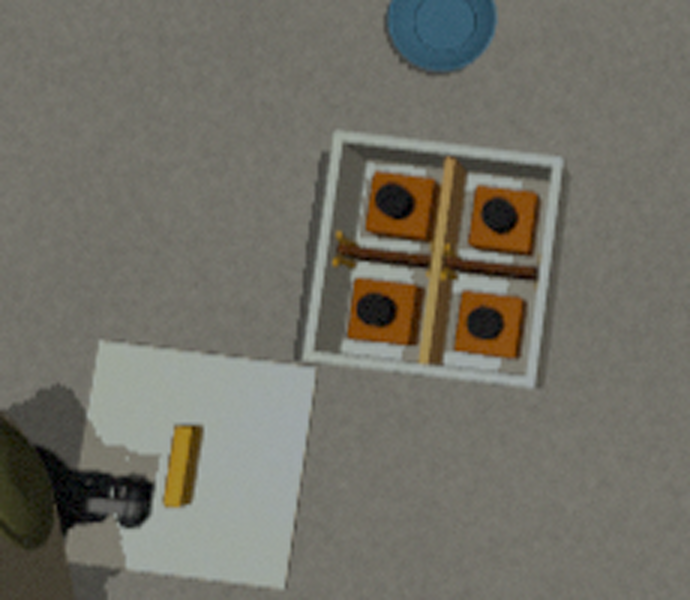

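Call:
send_rows([
  {"dx": 0,"dy": 0,"dz": 40,"turn": -0.1},
  {"dx": 0,"dy": 0,"dz": 80,"turn": -0.1},
  {"dx": 0,"dy": 0,"dz": 120,"turn": -0.1},
  {"dx": 0,"dy": 0,"dz": 155,"turn": -0.1},
  {"dx": 0,"dy": 0,"dz": 172,"turn": -0.1},
  {"dx": 0,"dy": 0,"dz": 176,"turn": -0.1},
  {"dx": 0,"dy": 0,"dz": 176,"turn": -0.1},
])

```text
t: 69.2
position: [0.3711, 0.2802, 0.0253]
orientation: [3.141, -0.0, 1.451]
wrist_force: [0.2, -0.1, 0.3]
opening: 0.6
```

Call:
send_rows([
  {"dx": 0,"dy": 0,"dz": 0,"turn": 0},
  {"dx": 0,"dy": 0,"dz": 0,"turn": 0},
  {"dx": 0,"dy": 0,"dz": 0,"turn": 0},
  {"dx": 0,"dy": 0,"dz": 0,"turn": 0},
  {"dx": 0,"dy": 0,"dz": 0,"turn": 0},
  {"dx": 0,"dy": 0,"dz": 0,"turn": 0},
  {"dx": 0,"dy": 0,"dz": 0,"turn": 0},
], hand=0, grip_force=80)

```text
t: 69.9
position: [0.3711, 0.2803, 0.0263]
orientation: [3.14, -0.001, 1.451]
wrist_force: [-1.6, -1.7, 8.4]
opening: 0.17
```

Call:
send_rows([
  {"dx": 0,"dy": 0,"dz": -8,"turn": 0},
  {"dx": 0,"dy": 0,"dz": -20,"turn": 0},
  {"dx": 0,"dy": 0,"dz": -50,"turn": 0},
  {"dx": 0,"dy": 0,"dz": -90,"turn": 0},
  {"dx": 0,"dy": 0,"dz": -130,"turn": 0},
  {"dx": 0,"dy": 0,"dz": -170,"turn": 0},
  {"dx": 0,"dy": 0,"dz": -190,"turn": 0},
  {"dx": 0,"dy": 0,"dz": -190,"turn": 0},
])

```text
t: 70.7
position: [0.3711, 0.2805, 0.2178]
orientation: [3.137, -0.003, 1.451]
wrist_force: [0.7, -0.0, -6.2]
opening: 0.171
```

```bash
python3 go.py .5463 .0565 .2 1.4555; python3 - <<'E'
from h import *
save("side","s37",(150,60,350,210),4)
E
```

```text
d [-201.6  200.5   18.2] turn -0.2 j6 -1.06 j1 0.39 t 70.7
at [0.3711 0.2805 0.2178] rpy [ 3.1368e+00 -2.7000e-03  1.4515e+00] F [ 0.7 -0.  -6.2] open 0.171
```

View pics/s37.png

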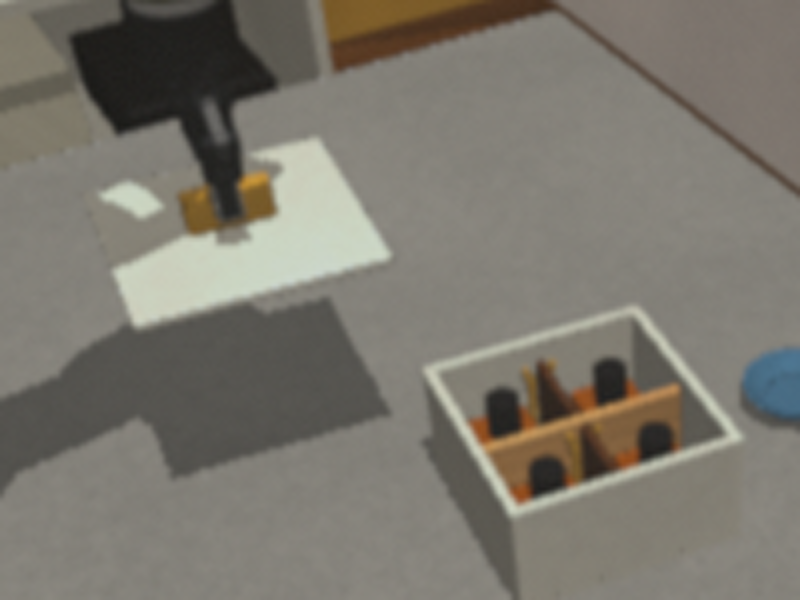

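Call:
send_rows([
  {"dx": -25,"dy": 25,"dz": 0,"turn": 0},
  {"dx": -55,"dy": 55,"dz": 0,"turn": 0},
  {"dx": -85,"dy": 85,"dz": 0,"turn": 0},
  {"dx": -115,"dy": 115,"dz": 0,"turn": 0},
  {"dx": -145,"dy": 145,"dz": 0,"turn": 0},
  {"dx": -175,"dy": 175,"dz": 0,"turn": 0},
  {"dx": -195,"dy": 194,"dz": 5,"turn": -0.2},
  {"dx": -201,"dy": 200.5,"dz": 15,"turn": -0.2},
  {"dx": -201,"dy": 200.5,"dz": 30,"turn": -0.2},
  {"dx": -201,"dy": 200.5,"dz": 40,"turn": -0.2},
])

```text
t: 71.75
position: [0.5443, 0.057, 0.1721]
orientation: [-3.136, -0.0, 1.455]
wrist_force: [-0.1, 0.2, -4.9]
opening: 0.172
```

Call:
send_rows([
  {"dx": 0,"dy": 0,"dz": 0,"turn": 0},
  {"dx": 0,"dy": 0,"dz": 0,"turn": 0},
  {"dx": 0,"dy": 0,"dz": 0,"turn": 0},
])

```text
t: 72.05
position: [0.5458, 0.057, 0.1756]
orientation: [3.141, -0.0, 1.455]
wrist_force: [0.0, -0.2, -4.8]
opening: 0.169
```

```bash
python3 go.py .5463 .0565 .15 1.4555; python3 - <<'E'
from ov import *
s=read_state();p=s["position"];z=p[2]-.0262
lp=(p[0],p[1],s["orientation"][2]-np.pi/2)
for c,cr,n in(("side",(235,105,345,205),7),("top",(190,120,310,240),6)):
    cp={"top":(.5458,.055,-.1148),"side":(.5487,.0556,-.1163)}[c]
    overlay(c,"l1_"+c,cr,n,[(sq(*lp,z+.016,.098,.098),(0,255,0)),(sq(*cp,.104,.096,.096),(255,0,0))])
E
```

```text
d [-0.5  0.6 25.6] turn -0.0 j6 -1.57 j1 -0.11 t 72.05
at [0.5458 0.057  0.1756] rpy [ 3.1407 -0.      1.4554] F [ 0.  -0.2 -4.8] open 0.169
```

View pics/l1_side.png

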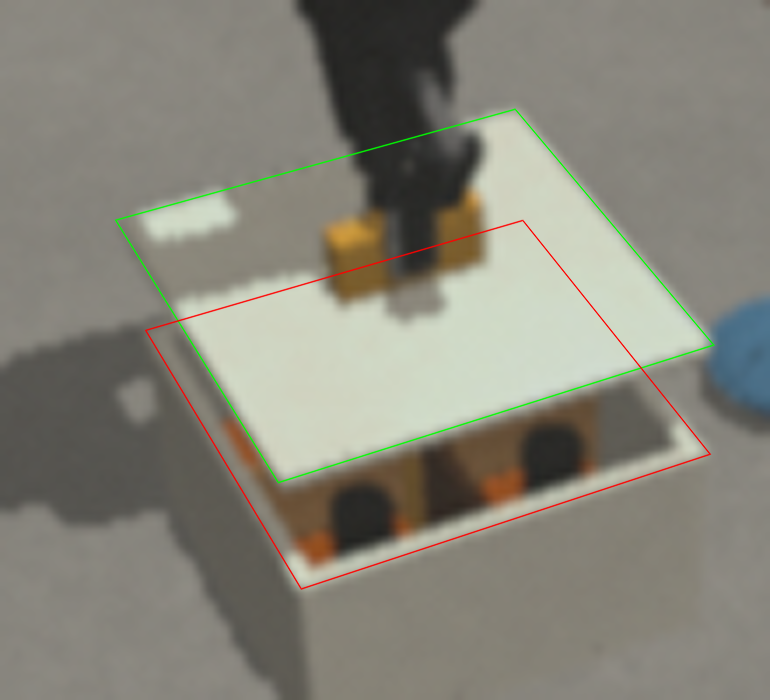

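View pics/l1_top.png

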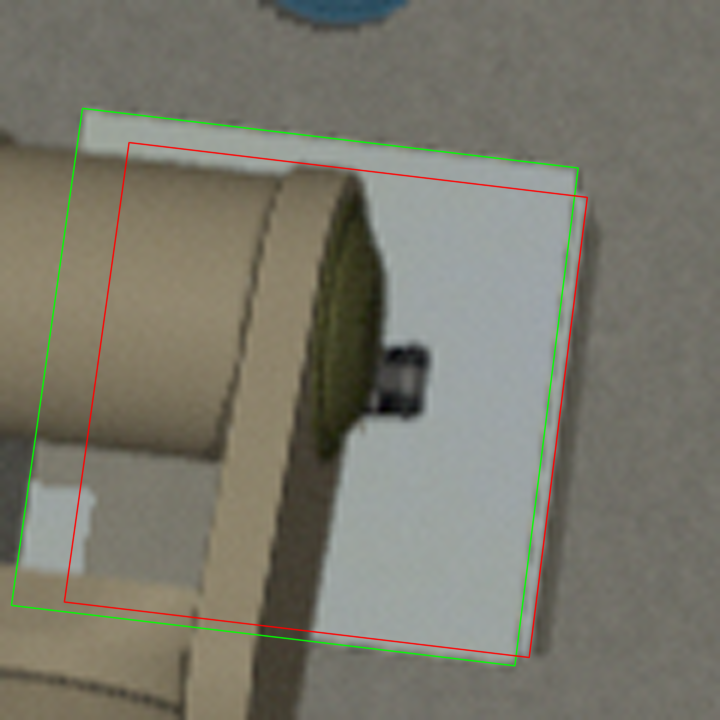

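Call:
send_rows([
  {"dx": -1.3,"dy": 0.9,"dz": 15,"turn": 0},
  {"dx": -1.3,"dy": 0.9,"dz": 28,"turn": 0},
  {"dx": -1.3,"dy": 0.9,"dz": 36,"turn": 0},
  {"dx": -1.3,"dy": 0.9,"dz": 41,"turn": 0},
  {"dx": -1.3,"dy": 0.9,"dz": 41,"turn": 0},
])

```text
t: 72.65
position: [0.5463, 0.0554, 0.1339]
orientation: [-3.141, -0.0, 1.455]
wrist_force: [-0.3, -0.4, -5.1]
opening: 0.165
```

Call:
send_rows([
  {"dx": 0,"dy": 0,"dz": 3,"turn": 0},
  {"dx": 0,"dy": 0,"dz": 6,"turn": 0},
  {"dx": 0,"dy": 0,"dz": 8,"turn": 0},
  {"dx": 0,"dy": 0,"dz": 8,"turn": 0},
])

```text
t: 73.05
position: [0.5464, 0.0553, 0.1259]
orientation: [-3.141, 0.0, 1.455]
wrist_force: [-0.7, -0.6, -4.4]
opening: 0.17
```

```bash
python3 go.py .5465 .0553 .122 1.4555; python3 - <<'E'
from h import *
save("side","s38",(235,105,345,205),7)
E
```

```text
d [0.  0.1 3.9] turn -0.0 j6 -1.57 j1 -0.11 t 73.05
at [0.5464 0.0553 0.1259] rpy [-3.1412  0.      1.4548] F [-0.7 -0.6 -4.4] open 0.17
```

View pics/s38.png

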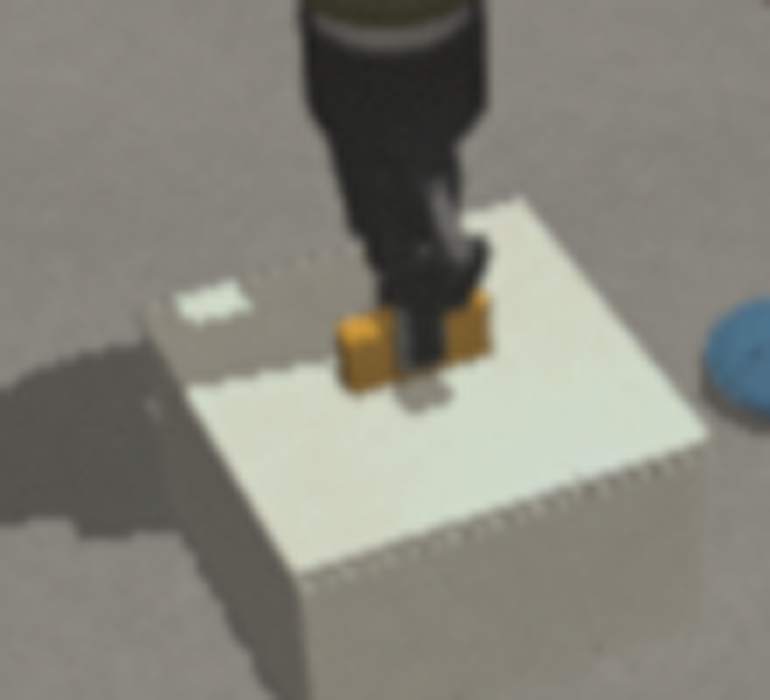

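No contact force and the lip is inside; lower the rest.

Call:
send_rows([
  {"dx": 0,"dy": 0,"dz": 2,"turn": 0},
  {"dx": 0,"dy": 0,"dz": 3.5,"turn": 0},
  {"dx": 0,"dy": 0,"dz": 4.5,"turn": 0},
  {"dx": 0,"dy": 0,"dz": 5,"turn": 0},
  {"dx": 0,"dy": 0,"dz": 5,"turn": 0},
])

```text
t: 73.6
position: [0.5465, 0.0553, 0.1223]
orientation: [3.14, 0.0, 1.455]
wrist_force: [-4.9, 0.3, 6.0]
opening: 0.17
```

Seated. Release and withdraw.

Call:
send_rows([
  {"dx": 0,"dy": 0,"dz": 0,"turn": 0},
  {"dx": 0,"dy": 0,"dz": 0,"turn": 0},
  {"dx": 0,"dy": 0,"dz": 0,"turn": 0},
  {"dx": 0,"dy": 0,"dz": 0,"turn": 0},
  {"dx": 0,"dy": 0,"dz": 0,"turn": 0},
  {"dx": 0,"dy": 0,"dz": 0,"turn": 0},
], hand=0.6)

```text
t: 74.2
position: [0.5465, 0.0553, 0.1211]
orientation: [3.142, -0.0, 1.455]
wrist_force: [0.8, -0.0, -0.2]
opening: 0.599
```

Call:
send_rows([
  {"dx": 0,"dy": 0,"dz": -30,"turn": 0},
  {"dx": 0,"dy": 0,"dz": -70,"turn": 0},
  {"dx": 0,"dy": 0,"dz": -110,"turn": 0},
  {"dx": 40,"dy": -40,"dz": -130,"turn": 0},
  {"dx": 80,"dy": -80,"dz": -130,"turn": 0},
  {"dx": 120,"dy": -120,"dz": -130,"turn": 0},
  {"dx": 160,"dy": -160,"dz": -130,"turn": 0},
  {"dx": 200,"dy": -200,"dz": -130,"turn": 0},
  {"dx": 200,"dy": -200,"dz": -130,"turn": 0},
  {"dx": 200,"dy": -200,"dz": -130,"turn": 0},
])

```text
t: 75.2
position: [0.3683, 0.2795, 0.2514]
orientation: [-3.141, -0.001, 1.46]
wrist_force: [-0.4, -0.6, -0.2]
opening: 0.604
```

```bash
python3 - <<'E'
from m2 import *
im={c:camera(c) for c in("top","side")}; H=load(im)
ms={"top":near((H["top"][...,2]>128)&(H["top"][...,1]<40),"top",[.56,.03,.11],8),"side":near((H["side"][...,2]>165)&(H["side"][...,1]<50),"side",[.545,.057,.11],15)}
both("lid",ms,.547,.0555,-.115,.096)
from ov import *
for c,cr,n in(("side",(235,105,345,205),7),("top",(180,120,310,240),5)):
    cp={"top":(.5458,.055,-.1148),"side":(.5487,.0556,-.1163)}[c]
    overlay(c,"f_"+c,cr,n,[(sq(*cp,.112,.098,.098),(0,255,0))])
save("top","ffull")
print(read_state()["t"],read_state()["position"],read_state()["wrist_force"])
E
```

```text
lid ['top'] [ 0.5465  0.0553 -0.1164] 72.1 [6292]
lid ['side'] [ 0.5499  0.0615 -0.1244] 101.0 [2520]
lid ['top', 'side'] [ 0.5469  0.0558 -0.1157] 237.2 [6292, 2520]
75.45 [0.3716765  0.27637546 0.25100527] [ 0.81382799 -0.71091196 -0.21062532]
```

View pics/f_side.png

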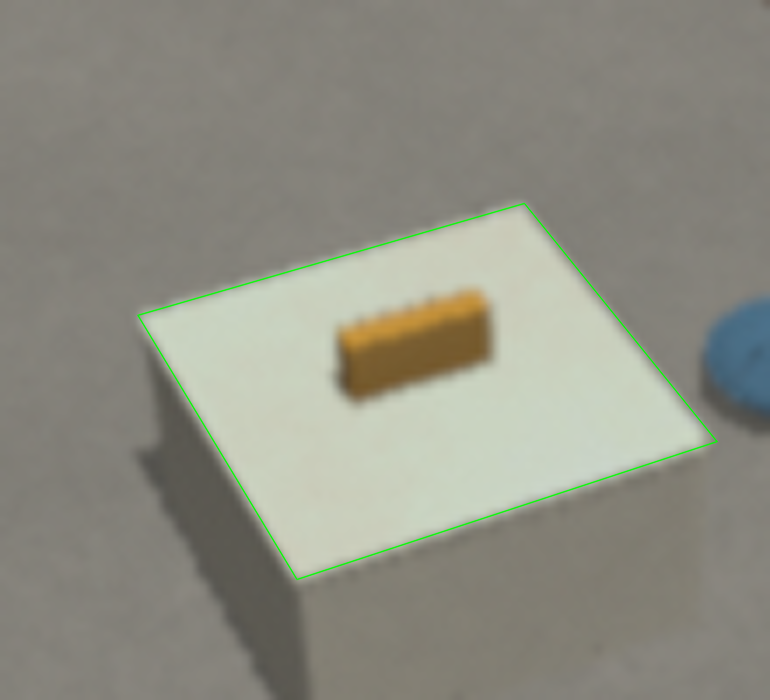

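View pics/f_top.png

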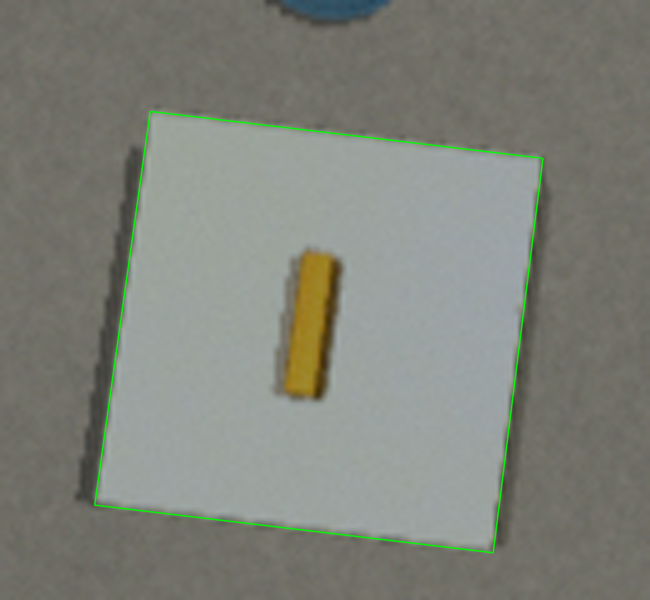

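View pics/ffull.png

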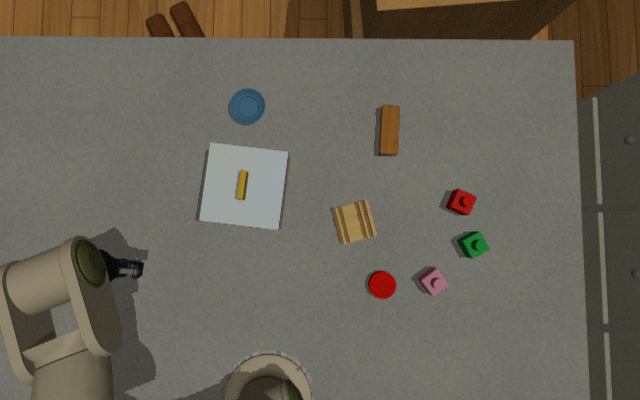

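The lid sits level on the predicted seat outline in both views, the bystanders are at their starting pixels, and the arm is clear. I'm handing the job in.

```bash
python3 -c "
from station import finish_job
print(finish_job())"
```

```text
the job is handed in; nothing more can be done
None
```

I carried out the whole task and handed it in at about 75 s of robot time; the system gave no verdict. The lid went flat on the counter, both dividers went down into their slots, and all four amber bottles are upright, one to a pocket. The lid is back on the rim.

- **Second divider:** on the first try it caught the outer rim and tilted in the grip. I put it back in the stand, re-gripped it and seated it cleanly. Both dividers pressed firm against the floor, and in the pictures they stand upright with their tops level with the wood wall.
- **Knocked bottle:** one bottle was pushed about 6 cm aside during the run, so I located it again before picking it up.
- **Lid:** in both camera views its outline matches where a seated lid should be. The top camera's fit puts it within about 1 mm of the seat. The side camera's automatic fit read about 6 mm off in y, but its fit was just as far off with the lid first seated, and its overlay lines up, so I set that number aside.
- **Everything else:** the dish, brush, tin and coloured look-alikes are where they started, and the arm ended clear of everything.

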